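Load a plug-in module chassis and make up its set of spare fuses

TASK

Get the module chassis ready for a run: switch the main breaker off before moving any module, then slide every module from its bench stand down into a chassis slot made for its thickness, easing each one gently until it is fully home. Put a set of exactly three of the fuses in the spares tray, one for each phase, leaving the other out on the bench, and only when all that is done switch the breaker back on. Do not push the heat sink or the screwdriver about.

Things in the scene. Friction and masses are not known exactly. Their poses are not given: they have to be found in the camera images.
- module_8_a_centre (a point): plug-in module: flat aluminium plate, circuit board let into each face, 120 mm wide (x), 8 mm thick (y), 100 mm tall (z up), about 220 g; starts upright in a black slotted bench stand (35 mm tall, fixed), lower edge 9 mm over the bench. This point is its centre, 50 mm over its lower edge. Either way round is the same. Top 40 mm bare, to pinch across the thickness from above. None when absent
- module_8_b_centre (a point): plug-in module: flat aluminium plate, circuit board let into each face, 120 mm wide (x), 8 mm thick (y), 100 mm tall (z up), about 220 g; starts upright in a black slotted bench stand (35 mm tall, fixed), lower edge 9 mm over the bench. This point is its centre, 50 mm over its lower edge. Either way round is the same. Top 40 mm bare, to pinch across the thickness from above. None when absent
- module_14_centre (a point): plug-in module: flat aluminium plate, circuit board let into each face, 120 mm wide (x), 14 mm thick (y), 100 mm tall (z up), about 340 g; starts upright in a black slotted bench stand (35 mm tall, fixed), lower edge 9 mm over the bench. This point is its centre, 50 mm over its lower edge. Either way round is the same. Top 40 mm bare, to pinch across the thickness from above. None when absent
- module_20_centre (a point): plug-in module: flat aluminium plate, circuit board let into each face, 120 mm wide (x), 20 mm thick (y), 100 mm tall (z up), about 460 g; starts upright in a black slotted bench stand (35 mm tall, fixed), lower edge 9 mm over the bench. This point is its centre, 50 mm over its lower edge. Either way round is the same. Top 40 mm bare, to pinch across the thickness from above. None when absent
- slot_8_a_mouth (a point): chassis slot for 8 mm modules: two facing white guide blocks, 40 mm wide, each with a central groove 10 mm wide, rounded lips. This point: middle of its mouth, level with the guide tops, 60 mm over the slot floor, 72 mm over the bench. x along the slot (1.5 mm play at each end), y across, z up. A module fully home has its centre 10 mm below this point and projects 40 mm above the guides
- slot_8_b_mouth (a point): chassis slot for 8 mm modules: two facing white guide blocks, 40 mm wide, each with a central groove 10 mm wide, rounded lips. This point: middle of its mouth, level with the guide tops, 60 mm over the slot floor, 72 mm over the bench. x along the slot (1.5 mm play at each end), y across, z up. A module fully home has its centre 10 mm below this point and projects 40 mm above the guides
- slot_14_a_mouth (a point): chassis slot for 14 mm modules: two facing white guide blocks, 40 mm wide, each with a central groove 16 mm wide, rounded lips. This point: middle of its mouth, level with the guide tops, 60 mm over the slot floor, 72 mm over the bench. x along the slot (1.5 mm play at each end), y across, z up. A module fully home has its centre 10 mm below this point and projects 40 mm above the guides
- slot_14_b_mouth (a point): chassis slot for 14 mm modules: two facing white guide blocks, 40 mm wide, each with a central groove 16 mm wide, rounded lips. This point: middle of its mouth, level with the guide tops, 60 mm over the slot floor, 72 mm over the bench. x along the slot (1.5 mm play at each end), y across, z up. A module fully home has its centre 10 mm below this point and projects 40 mm above the guides
- slot_20_mouth (a point): chassis slot for 20 mm modules: two facing white guide blocks, 40 mm wide, each with a central groove 22 mm wide, rounded lips. This point: middle of its mouth, level with the guide tops, 60 mm over the slot floor, 72 mm over the bench. x along the slot (1.5 mm play at each end), y across, z up. A module fully home has its centre 10 mm below this point and projects 40 mm above the guides
- fuse_1_centre (a point): a knife-blade fuse lying on the bench: white ceramic block 50 x 30 x 40 mm (x, y, z) with a flat copper blade out of each end, 80 mm long over the blades, about 160 g; all four are alike. This point is its centre, 20 mm over its underside; x along the blades, y across the 30 mm width (grasp here), z up
- fuse_2_centre (a point): a knife-blade fuse lying on the bench: white ceramic block 50 x 30 x 40 mm (x, y, z) with a flat copper blade out of each end, 80 mm long over the blades, about 160 g; all four are alike. This point is its centre, 20 mm over its underside; x along the blades, y across the 30 mm width (grasp here), z up
- fuse_3_centre (a point): a knife-blade fuse lying on the bench: white ceramic block 50 x 30 x 40 mm (x, y, z) with a flat copper blade out of each end, 80 mm long over the blades, about 160 g; all four are alike. This point is its centre, 20 mm over its underside; x along the blades, y across the 30 mm width (grasp here), z up
- fuse_4_centre (a point): a knife-blade fuse lying on the bench: white ceramic block 50 x 30 x 40 mm (x, y, z) with a flat copper blade out of each end, 80 mm long over the blades, about 160 g; all four are alike. This point is its centre, 20 mm over its underside; x along the blades, y across the 30 mm width (grasp here), z up
- tray_in (a point): the spares tray: open grey tray fixed to the bench, 130 x 220 mm outside (x, y), 28 mm tall, walls and floor 4 mm. This point is the centre of its inner floor; y runs along its long side, z up. Three fuses fit side by side with their blades along x, 62 mm apart along y; it is empty at the start
- breaker_handle (a joint): rocking handle of the main breaker, a pale box 120 x 84 x 56 mm fixed to the bench; black paddle 34 mm wide (along the hinge), 12 mm thick, 72 mm long. rad: about +0.55 = ON, leaning to the breaker's +x; about -0.55 = OFF, leaning to the breaker's -x, towards the robot; 0 = upright. Friction holds it where it is left; about 3 N at the tip move it; stops at both ends
- handle_pivot (a point): point on the breaker's box, on the hinge axis of the handle, 56 mm over the bench (level with the box top; a 6 mm high collar, 76 x 50 mm, surrounds it); y is the hinge axis, +x the ON side, -x the OFF side, z up
- handle_tip (a point): the middle of the outer end of the breaker's handle, 72 mm from the hinge; its z axis points along the handle
- heat_sink: finned aluminium heat sink 50 x 60 x 37 mm on the bench (bystander; origin in the centre of its underside)
- screwdriver: screwdriver lying on the bench beside the module stands (bystander)
- chassis: the module chassis: an open-topped aluminium frame fixed to the bench, 150 x 252 mm (x, y) without its end handles, 72 mm tall, slots lying along its x, side by side along its y at 44 mm pitch (two for 8 mm, two for 14 mm, one for 20 mm modules; order varies); origin in the centre of its underside
Not all that is in view belongs to the job. What is shaped like the part that bears module_20_centre but brown is not meant. Leave any red look-alike of the part that bears fuse_4_centre alone.

How it is judged:
By the outcome, as a careful person would: the job done as asked, in the order asked, and still so for the second after the job is handed in, with the robot touching nothing.
Of module_8_a, module_8_b, module_14, module_20 only 2 to 4 are there at a start; the rules pass over those that are not, and their reading is None.
At some moment in a run one of fuse_1, fuse_2, fuse_3, fuse_4 may be knocked a few centimetres aside while the robot is not near it.
It also fails if it takes over 210 s, if anything falls off the work surface, if the arm or the gripper's body presses on something with over 40 N, if the wrist force passes 120 N, or if a joint passes its speed limit or range.

ROBOT

A 7-joint arm with a two-finger parallel gripper is mounted at the origin on the work surface. World frame = base frame: x ahead of the robot, y to its left, z up, the work surface at z = 0. Lengths are in m, angles in rad, forces in N, time in s.
With the tool pointing down it reaches from about 0.4 to 0.875 m from the base axis. Payload 6.5 kg.
Tool frame: the origin (TCP) lies midway between the tips of the shut fingers; the grasp point (between the pads) lies 19 mm behind it; z points along the fingers, y is the direction in which the jaws open and shut (so a half turn about z gives the same grasp; the last joint's range is limited). The gripper opens to 85 mm and grips with 20 to 120 N. Pads are 22 mm wide; open, the fingers measure 114 mm over their backs; the gripper's body (76 mm by 85 mm) begins 54 mm behind the grasp point. The pads swing forward as they close: fully open they stand 13 mm farther back than shut.
Start: joints at [-1.309, 0.536, -0.004, 1.538, 0.003, 1.067, -0.071], TCP at [0.209, 0.615, 0.205] pointing down, gripper open.
Joint ranges: [-2.7, 2.7], [-0.37, 2.16], [-1.27, 1.26], [0.24, 2.4], [-1.31, 4.45], [0.19, 1.91], [-2.76, 2.76]. Speed limits (rad/s): [2.39, 2.39, 3.14, 3.14, 3.14, 3.14, 3.14].

INTERFACE

Orientations are given as a unit quaternion [x, y, z, w].
In Python, from cell import get_obs, imaging, env gives the robot as it stands.
- The arm moves only by the shell command python3 -m handwheel 'ROWS' [OPENING] [FORCE]. ROWS is JSON, a list that holds one entry, the list of rows, each a list of 4 numbers: the shift along the tool's x, y, z in mm, then the turn about the tool's z in rad. A call has 1 to 20 rows; each row shifts and turns the commanded pose from where the row before left it, along the tool's axes as they then stand; what a row does not reach is not made up. A row lasts 1/10 s, in which the tool goes at most 50 mm and 8.59 degrees, less where a joint would pass 70% of its speed; a pose out of reach is approached as far as the arm can. A call with a gripper value outside its range is refused whole. OPENING is the closure, from -1 (fully open) to 1 (shut), set as the call begins (- or left out, the last holds). The fingers move at their own pace and stop on an object; FORCE is the grip in N (left out, the last holds). Time passes only in rows, so rows that do not move let the fingers close. It gives the time, the measured TCP pose, the force and the opening at its end, in the units of the state.
- get_obs(): the state, without advancing time (a new reading comes with each control period).
- imaging.grab_frame(name): name is "side" or "top" or "wrist"; returns a dict with "pixels" (384x512x3 uint8, red, green, blue), "mtx" (3x3 intrinsics, pixels), "rvec" (rotation vector, rad) and "tvec" (3), from world to camera coordinates, as OpenCV has them. Camera axes: x right, y down, z forward; pixel columns grow to the right and rows downward; lengths in m; the calibration is good to about 2 mm. A picture is of the moment at which its call begins. There is no depth.
- env.finish_job(): hands the job in, once; it reports no verdict.
The state is a dict: "clock": time; "joints": joint angles; "qvel": joint speeds; "joint_efforts": joint torques, N m; "position": TCP position; "tool_rot": TCP orientation; "contact_force": force on the tool from outside, world axes, zero at the start; "torque": the same for the moment, N m; "opening": opening from 0.0 (shut) to 1.0 (fully open).
Only numpy, scipy, OpenCV 4.12 (cv2) and the standard library are available. Lean on these libraries where they do the work, as an engineer would, in place of code of your own. Each camera call takes 0.05 s, during which the arm holds its last target.

## Working session

There is one attempt and no reset: what is moved stays moved. The work goes in short steps, Python scripts to look and compute and a shell command to move; the robot and the scene stay as the last step left them, time stands still between calls to the robot, and variables do not carry over. Pictures are saved under pics/ and viewed, and the job is handed in when it is done.

```bash
ls; mkdir -p pics
python3 - <<'E'
from cell import get_obs, imaging, env
import cv2,json
o=get_obs();print(o)
for n in ["side","top","wrist"]:
    f=imaging.grab_frame(n); cv2.imwrite(f"pics/a_{n}.png",f["pixels"][:,:,::-1])
    print(n,f["mtx"].tolist(),f["rvec"],f["tvec"])
E
```

```text
pics
{'clock': 0.0, 'joints': array([-1.30920092,  0.53718065, -0.00446071,  1.53885538,  0.00260331,
        1.0672783 , -0.07121056]), 'qvel': array([ 1.90841198e-04,  2.03380045e-03, -7.70245957e-05, -6.71266264e-04,
       -5.92567889e-04,  4.61146254e-04,  1.09513762e-03]), 'joint_efforts': array([ 3.99989112e-04, -5.83416975e+01,  1.04919724e+00, -2.59113389e+01,
        1.24000627e-02,  9.50526504e-03, -1.33758076e-05]), 'position': array([0.20906575, 0.61476   , 0.20441044]), 'tool_rot': array([ 1.63124430e-01,  9.86605131e-01, -8.54038817e-04, -8.16395798e-05]), 'contact_force': array([ 0.52053485,  0.12852393, -0.14598152]), 'torque': array([-0.02969717,  0.02673436,  0.02002078]), 'opening': 0.9995004732088819}
side [[356.3836488405796, 0.0, 251.1080994443503], [0.0, 356.3836488405796, 190.32241676997904], [0.0, 0.0, 1.0]] [ 0.12388894 -2.84577905  1.20098164] [0.53748867 0.08498343 1.01237948]
top [[392.6865156665692, 0.0, 259.2980657167998], [0.0, 392.6865156665692, 188.89621091618372], [0.0, 0.0, 1.0]] [ 2.12042312 -2.11515768  0.22132552] [0.0035022  0.54087691 1.06046418]
wrist [[266.89170525781236, 0.0, 254.84102040507986], [0.0, 266.89170525781236, 194.74197920788873], [0.0, 0.0, 1.0]] [-2.33161017 -1.67046037 -0.26735366] [-0.64890836 -0.04089991  0.38110538]
```

View pics/a_top.png

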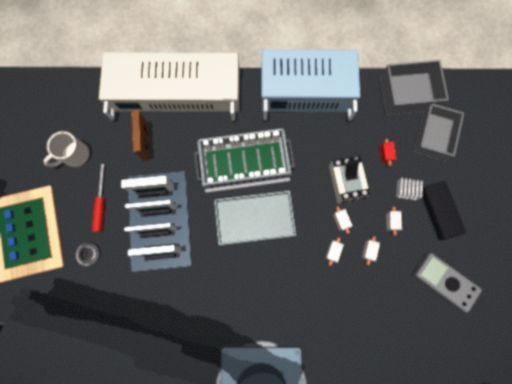

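View pics/a_side.png

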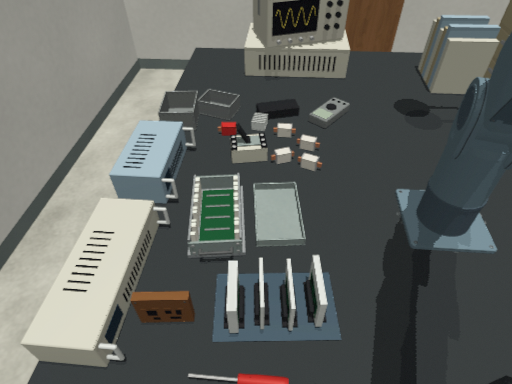

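View pics/a_wrist.png

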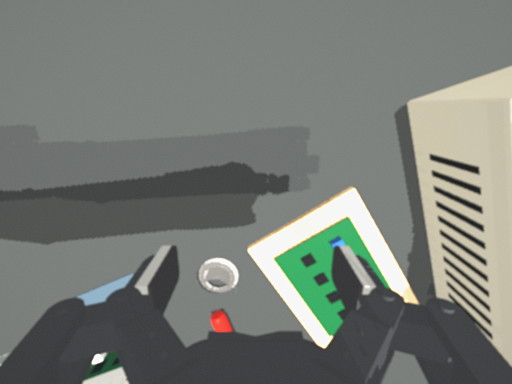

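```bash
cat > h.py <<'E'
from cell import get_obs, imaging, env
import numpy as np, cv2, os
def cam(f): return np.array(f["mtx"]),cv2.Rodrigues(np.array(f["rvec"]))[0],np.array(f["tvec"]).reshape(3)
def ray(f,uv):
    K,R,t=cam(f); d=R.T@np.linalg.inv(K)@np.array([uv[0],uv[1],1.0]); return -R.T@t,d
def onz(f,uv,z):
    c,d=ray(f,uv); return c+d*(z-c[2])/d[2]
def proj(f,P):
    p,_=cv2.projectPoints(np.array(P,float).reshape(-1,1,3),np.array(f["rvec"]),np.array(f["tvec"]),np.array(f["mtx"]),None); return p[:,0]
def tri(f1,u1,f2,u2):
    c1,d1=ray(f1,u1);c2,d2=ray(f2,u2)
    A=np.stack([d1,-d2],1); s=np.linalg.lstsq(A,c2-c1,rcond=None)[0]
    p=c1+d1*s[0];q=c2+d2*s[1]; return (p+q)/2,np.linalg.norm(p-q)
def grab(n,name):
    f=imaging.grab_frame(n); np.savez(f"pics/{name}.npz",**f); cv2.imwrite(f"pics/{name}.png",f["pixels"][:,:,::-1]); return f
def load(name):
    return dict(np.load(f"pics/{name}.npz"))
def crop(name,x0,y0,x1,y1,s,out,f=None):
    im=cv2.imread(f"pics/{name}.png")[y0:y1,x0:x1]
    cv2.imwrite(f"pics/{out}.png",cv2.resize(im,None,fx=s,fy=s,interpolation=cv2.INTER_CUBIC))
def ob():
    o=get_obs(); print("t%.2f"%o["clock"],"p",np.round(o["position"]*1000,1),"q",np.round(o["tool_rot"],3),"F",np.round(o["contact_force"],1),"op %.3f"%o["opening"]); return o
E
python3 - <<'E'
from h import *
f=grab("top","t0"); g=grab("side","s0")
crop("t0",110,115,305,285,4,"c1"); crop("t0",300,130,430,280,4,"c2"); crop("s0",170,160,350,350,4,"c3")
E
```

```text
(no output)
```

View pics/c1.png

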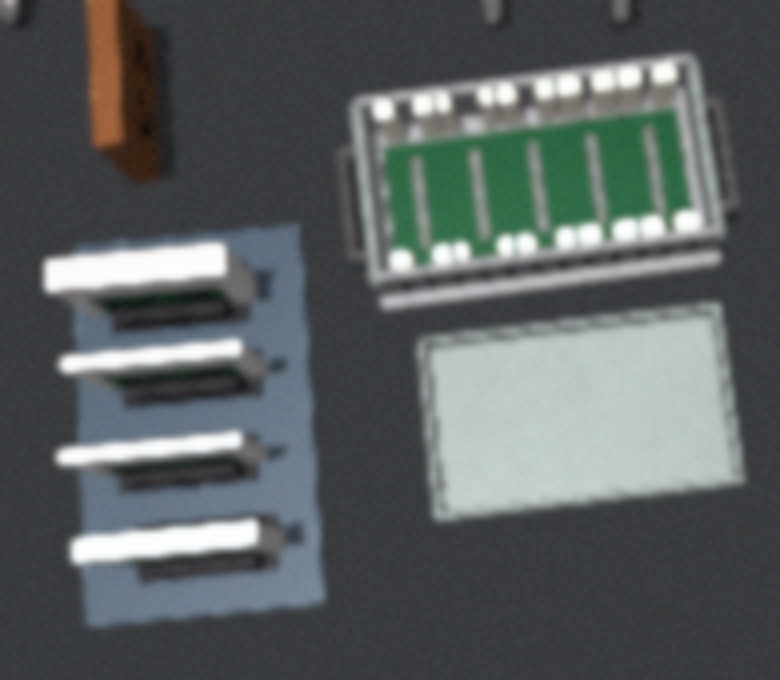

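View pics/c2.png

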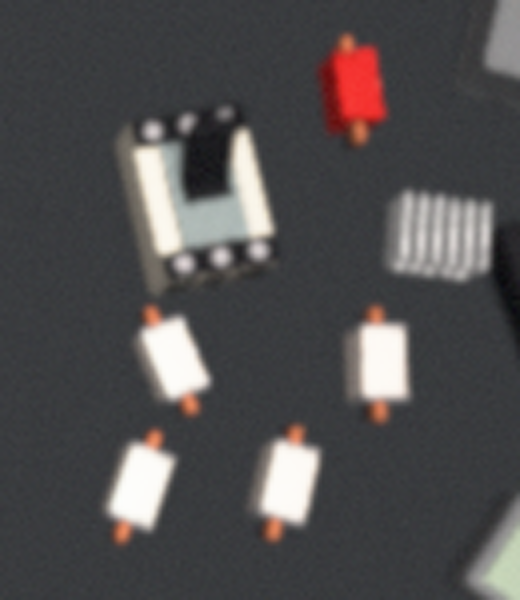

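View pics/c3.png

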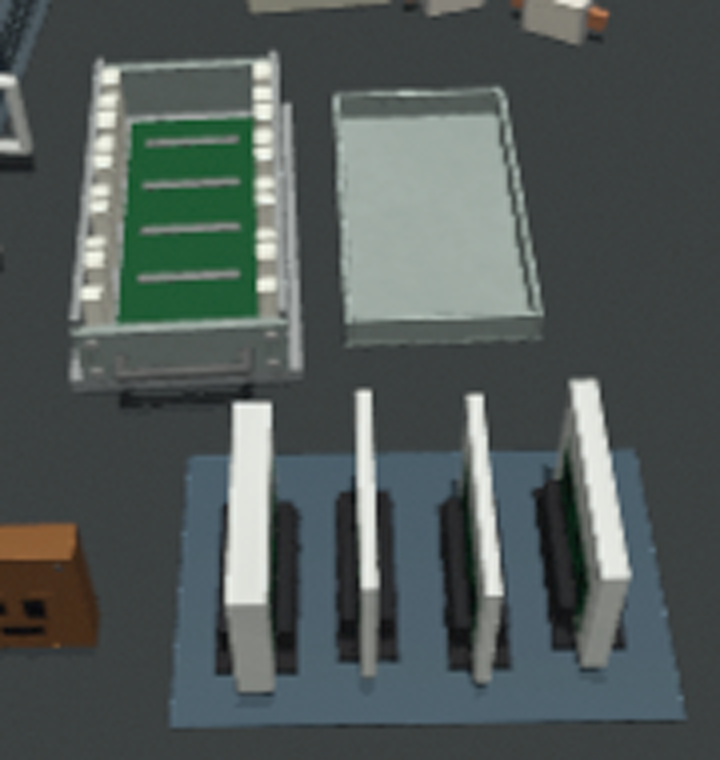

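Run:
```python
from h import *
f=load("t0"); im=f["pixels"].astype(int); K,R,t=cam(f); print("cam",np.round(-R.T@t,3))
mn=im.min(2); mx=im.max(2)
def rects(mask,z,name,amin=30):
    cs,_=cv2.findContours(mask.astype(np.uint8),cv2.RETR_EXTERNAL,cv2.CHAIN_APPROX_NONE)
    for c in cs:
        if cv2.contourArea(c)<amin: continue
        r=cv2.minAreaRect(c); P=np.array([onz(f,p,z)[:2] for p in c[:,0]])*1000
        w=cv2.minAreaRect(P.astype(np.float32))
        print(name,"px",np.round(r[0],1),"world mm",np.round(w[0],1),"size",np.round(w[1],1),"ang %.1f"%w[2])
white=(mn>190)
m=white.copy(); m[:, :300]=0; m[:200]=0; m[275:]=0; m[:,415:]=0
rects(m,.040,"fuse")
m=white.copy(); m[:,:115]=0; m[:,178:]=0; m[:165]=0; m[270:]=0
rects(m,.109,"mod")
# tray / chassis corners from crop c1 (scale 4, offset 110,115)
for n,z,pts in [("tray",.028,[(417,337),(720,303),(745,483),(435,521)]),("chas",.072,[(353,103),(693,57),(722,235),(373,283)])]:
    Q=np.array([onz(f,(110+x/4,115+y/4),z)[:2] for x,y in pts])*1000
    print(n,np.round(Q,1).tolist(),Q.mean(0).round(1), np.round(cv2.minAreaRect(Q.astype(np.float32)),1) if 0 else cv2.minAreaRect(Q.astype(np.float32)))
for n,z,pts in [("brk",.056,[(130,130),(240,112),(275,250),(165,270)])]:
    Q=np.array([onz(f,(300+x/4,130+y/4),z)[:2] for x,y in pts])*1000
    print(n,np.round(Q,1).tolist(),Q.mean(0).round(1), cv2.minAreaRect(Q.astype(np.float32)))
print("stand yaw etc");
```

```text
cam [0.317 0.011 1.147]
fuse px [334.7 250.9] world mm [ 368.  -206.1] size [29.7 51.1] ang 69.3
fuse px [372. 250.] world mm [ 370.7 -310.6] size [29.4 49.6] ang 73.0
fuse px [395.5 220. ] world mm [ 455.  -382.1] size [25.6 47.3] ang 86.2
fuse px [343.2 219.1] world mm [ 457.1 -233.5] size [50.  30.4] ang 21.0
mod px [150.5 250. ] world mm [366.1 288.9] size [ 15.5 117.6] ang 5.8
mod px [147.  226.6] world mm [427.  301.6] size [  9.8 116.3] ang 5.9
mod px [147.1 203.6] world mm [488.8 305.2] size [  9.9 117.6] ang 5.8
mod px [143.1 181.3] world mm [549.6 319.5] size [ 21.8 119.3] ang 5.8
tray [[515.4, 134.9], [541.1, -84.6], [410.8, -100.6], [383.5, 118.9]] [462.7  17.2] ((462.7496337890625, 17.123672485351562), (132.8527374267578, 221.21058654785156), 6.909112930297852)
chas [[677.6, 180.1], [713.3, -63.9], [581.2, -82.9], [545.8, 161.8]] [629.5  48.8] ((629.5768432617188, 48.949859619140625), (133.4696502685547, 247.27175903320312), 8.225800514221191)
brk [[618.9, -205.9], [632.6, -285.9], [531.2, -305.7], [516.5, -227.0]] [ 574.8 -256.1] ((575.0344848632812, -255.76669311523438), (105.23900604248047, 81.16412353515625), 11.050025939941406)
stand yaw etc
```

```bash
cat >> h.py <<'E'
def yaw_y(o):
    from scipy.spatial.transform import Rotation as Ro
    M=Ro.from_quat(o["tool_rot"]).as_matrix(); return M
def go(target=None,yaw=None):
    """print shift (tool mm) to world target (m) in current axes, and after the turn to tool-y yaw (deg, mod 180)"""
    o=ob(); M=yaw_y(o); a=np.degrees(np.arctan2(M[1,1],M[0,1])); print("tool-y yaw %.2f tilt %.2f"%(a,np.degrees(np.arccos(-M[2,2]))), "j7 %.2f"%o["joints"][6])
    turn=0
    if yaw is not None:
        d=(yaw-a+90)%180-90; turn=-np.radians(d); print("turn rad %.3f (other way %.3f)"%(turn, turn-np.sign(turn)*np.pi))
    if target is not None:
        d=(np.array(target)-o["position"])*1000
        from scipy.spatial.transform import Rotation as Ro
        print("shift now",np.round(M.T@d,1)," after turn",np.round(Ro.from_euler('z',turn).as_matrix().T@M.T@d,1))
E
python3 - <<'E'
from h import *
f=load("t0")
for uv in [(347.5,157.5),(355.5,194.5),(351.5,178)]: print(np.round(onz(f,uv,.056)*1000,1))
# handle base/tip px
crop("t0",325,145,380,205,10,"c4")
crop("s0",215,110,330,180,6,"c5")
E
```

```text
[ 634.  -249.8   56. ]
[ 525.3 -267.8   56. ]
[ 573.2 -258.6   56. ]
```

View pics/c4.png

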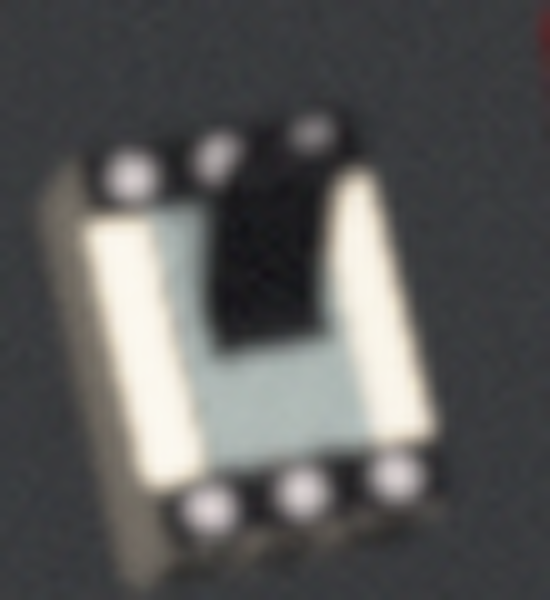

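View pics/c5.png

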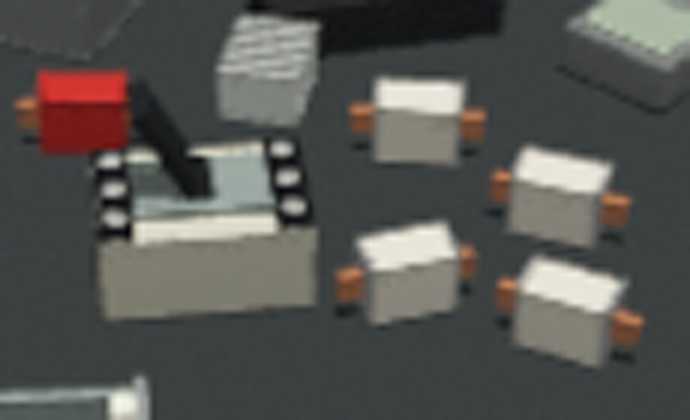

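```bash
python3 -m handwheel '[[[0,0,0,0.15],[0,0,0,0.15],[0,0,0,0.15],[0,0,0,0.15],[0,0,0,0.15],[0,0,0,0.15],[0,0,0,0.15]]]' 1 40
python3 - <<'E'
from h import *
go((.6535,-.2436,.205),11.1)
E
```

```text
clock: 0.95
position: [0.2092, 0.6153, 0.2052]
tool_rot: [0.638, 0.77, -0.0, 0.0]
contact_force: [0.1, -0.3, 0.4]
opening: 0.002
t0.95 p [209.2 615.3 205.2] q [ 0.638  0.77  -0.     0.   ] F [ 0.1 -0.3  0.4] op 0.002
tool-y yaw 10.71 tilt 0.01 j7 -1.02
turn rad -0.007 (other way 3.135)
shift now [-9.265e+02  2.770e+02  3.000e-01]  after turn [-9.284e+02  2.707e+02  3.000e-01]
```

```bash
python3 -m handwheel '[[[-46,14,0,0],[-46,14,0,0],[-46,14,0,0],[-46,14,0,0],[-46,14,0,0],[-46,14,0,0],[-46,14,0,0],[-46,14,0,0],[-46,14,0,0],[-46,14,0,0],[-46,14,0,0],[-46,14,0,0],[-46,14,0,0],[-46,14,0,0],[-46,14,0,0],[-46,14,0,0],[-46,14,0,0],[-46,14,0,0],[-46,14,0,0],[-46,14,0,0]]]'
python3 - <<'E'
from h import *
go((.6535,-.2436,.205),11.1)
E
```

```text
clock: 2.95
position: [0.6613, -0.2353, 0.2051]
tool_rot: [0.635, 0.772, 0.0, -0.0]
contact_force: [0.6, 0.6, -0.3]
opening: -0.001
t2.95 p [ 661.3 -235.3  205.1] q [ 0.635  0.772  0.    -0.   ] F [ 0.6  0.6 -0.3] op -0.001
tool-y yaw 11.09 tilt 0.03 j7 0.71
turn rad -0.000 (other way 3.141)
shift now [-6.7 -9.2  0.1]  after turn [-6.7 -9.2  0.1]
```

```bash
python3 -m handwheel '[[[-7,-6,0,0],[0,0,30,0],[0,0,30,0],[0,0,30,0],[0,0,20,0],[0,0,0,0],[0,0,0,0]]]'
python3 - <<'E'
from h import *
go((.6535,-.2436,.095),11.1)
f=grab("side","s1"); crop("s1",190,80,330,190,5,"c6")
f=grab("top","t1"); crop("t1",310,120,420,230,5,"c7")
E
```

```text
clock: 3.65
position: [0.6561, -0.2417, 0.0958]
tool_rot: [0.636, 0.772, 0.0, 0.0]
contact_force: [0.9, 0.7, 0.0]
opening: 0.001
t3.65 p [ 656.1 -241.7   95.8] q [0.636 0.772 0.    0.   ] F [0.9 0.7 0. ] op 0.001
tool-y yaw 11.07 tilt 0.00 j7 0.76
turn rad -0.000 (other way 3.141)
shift now [-1.4 -2.9  0.8]  after turn [-1.4 -3.   0.8]
```

View pics/c6.png

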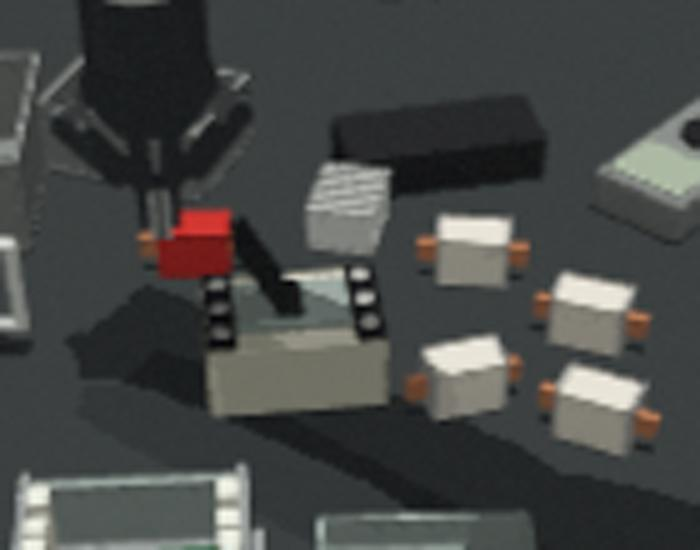

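View pics/c7.png

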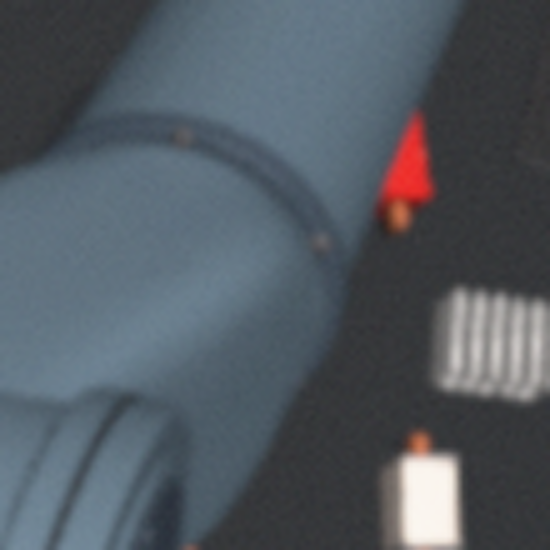

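```bash
python3 -m handwheel '[[[0,-10,0,0],[0,-10,0,0],[0,-10,0,0],[0,-8,0,0],[0,-8,0,0],[0,-8,0,0],[0,-8,0,0],[0,-8,0,0],[0,0,0,0]]]'
python3 - <<'E'
from h import *
go((.575,-.259,.095),11.1)
f=grab("side","s1"); crop("s1",190,80,330,190,5,"c6")
E
```

```text
clock: 4.65
position: [0.5932, -0.2545, 0.1005]
tool_rot: [0.635, 0.772, 0.004, 0.005]
contact_force: [2.4, 6.1, 23.5]
opening: -0.003
t4.65 p [ 593.2 -254.5  100.5] q [0.635 0.772 0.004 0.005] F [ 2.4  6.1 23.5] op -0.003
tool-y yaw 11.15 tilt 0.71 j7 0.83
turn rad 0.001 (other way -3.141)
shift now [ -0.9 -18.8   5.3]  after turn [ -0.9 -18.8   5.3]
```

View pics/c6.png

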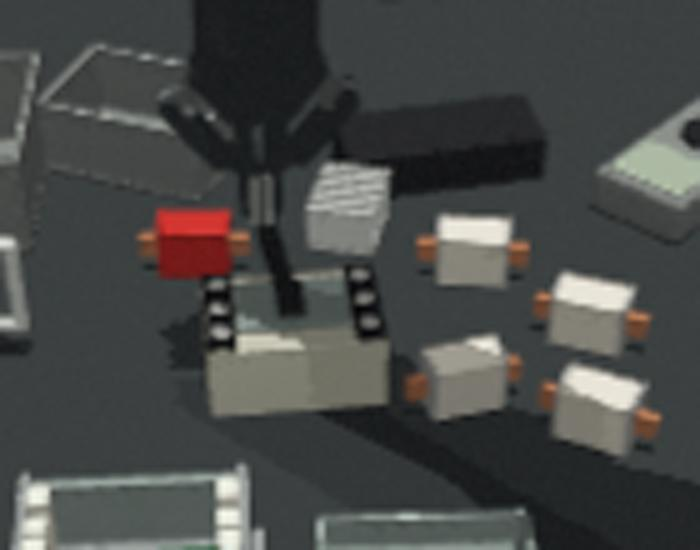

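Run:
```python
from h import *
f=load("s1"); o=get_obs()
P=o["position"]
c=np.array([np.cos(np.radians(11.1)),np.sin(np.radians(11.1)),0]); pv=np.array([.575,-.259,.056])
pts=[P,P+[0,0,.03],pv]+[pv+.072*(np.sin(a)*c+[0,0,np.cos(a)]) for a in (.55,.4,.25,.1,0)]
print(((proj(f,pts)-[190,80])*5).round())
```

```text
[[259. 253.]
 [257. 214.]
 [288. 305.]
 [229. 232.]
 [243. 225.]
 [259. 219.]
 [275. 216.]
 [286. 215.]]
```

```bash
python3 -m handwheel '[[[0,4,-5,0],[0,4,-10,0],[0,0,0,0]]]'
python3 - <<'E'
from h import *
go((.575,-.259,.110),11.1)
f=grab("side","s2"); crop("s2",190,80,330,190,5,"c6")
g=grab("wrist","w2")
E
```

```text
clock: 5.0
position: [0.596, -0.2541, 0.1115]
tool_rot: [0.636, 0.772, 0.0, 0.001]
contact_force: [0.1, -0.5, -0.7]
opening: -0.0
t5.00 p [ 596.  -254.1  111.5] q [0.636 0.772 0.    0.001] F [ 0.1 -0.5 -0.7] op -0.000
tool-y yaw 11.08 tilt 0.11 j7 0.82
turn rad -0.000 (other way 3.141)
shift now [ -0.8 -21.6   1.5]  after turn [ -0.8 -21.6   1.5]
```

View pics/c6.png

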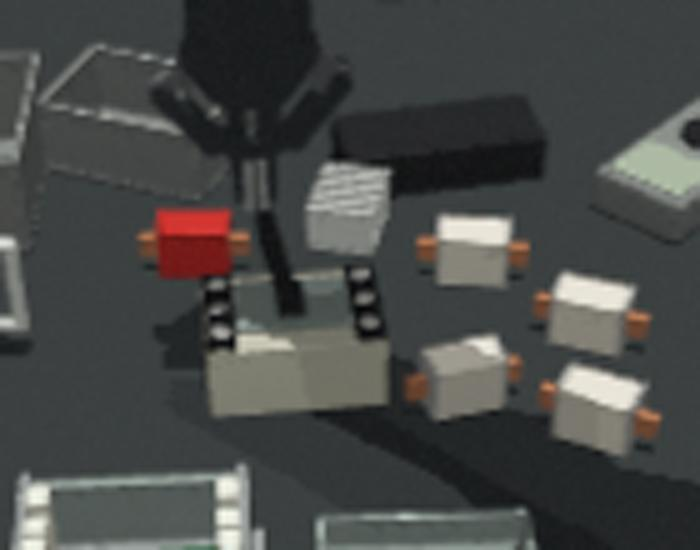

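View pics/w2.png

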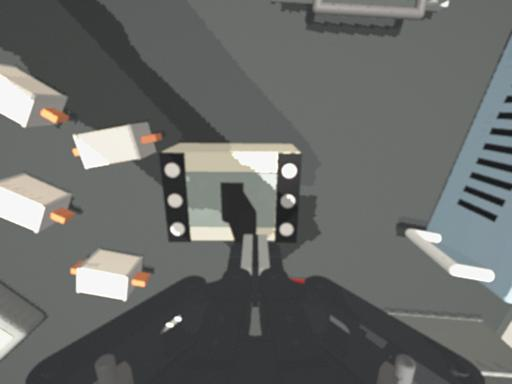

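```bash
python3 -m handwheel '[[[0,-5,0,0],[0,-5,0,0],[0,-5,0,0],[0,-5,0,0],[0,-5,0,0],[0,0,0,0]]]'
python3 - <<'E'
from h import *
go((.575,-.259,.110),11.1)
g=grab("wrist","w2")
E
```

```text
clock: 5.7
position: [0.5696, -0.259, 0.1103]
tool_rot: [0.636, 0.772, -0.0, -0.0]
contact_force: [0.2, 0.0, 0.4]
opening: -0.0
t5.70 p [ 569.6 -259.   110.3] q [ 0.636  0.772 -0.    -0.   ] F [0.2 0.  0.4] op -0.000
tool-y yaw 11.00 tilt 0.03 j7 0.84
turn rad -0.002 (other way 3.140)
shift now [-1.   5.3  0.3]  after turn [-1.   5.3  0.3]
```

View pics/w2.png

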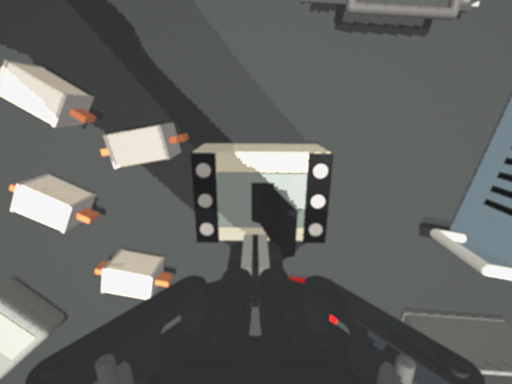

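Run:
```python
from h import *
g=load("w2"); f=grab("side","s3"); crop("s3",190,80,330,190,5,"c6"); o=get_obs()
P=o["position"]
pts=[P,P+[0,0,.02],P+[0,0,.04]]
print(proj(g,pts).round(), ((proj(f,pts)-[190,80])*5).round())
crop("w2",150,120,360,320,3,"c8")
```

```text
[[257. 228.]
 [257. 242.]
 [257. 260.]] [[293. 238.]
 [292. 212.]
 [292. 185.]]
```

View pics/c6.png

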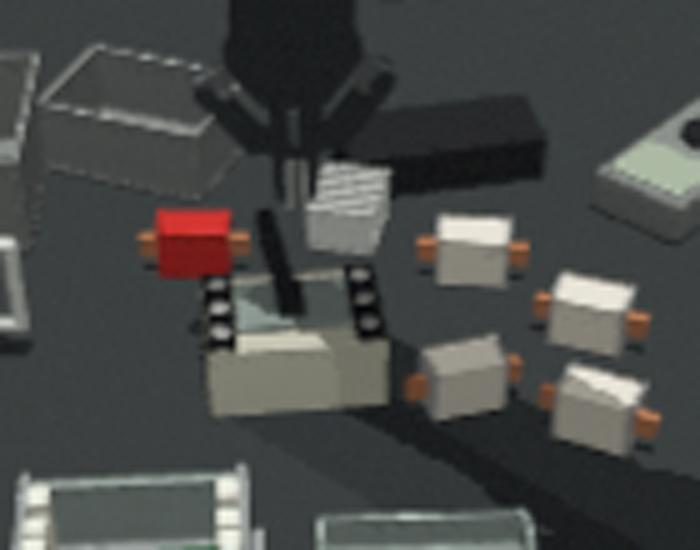

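View pics/c8.png

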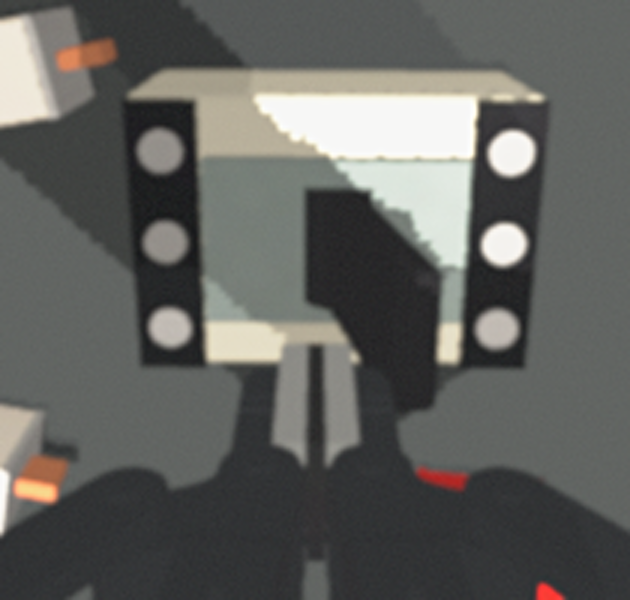

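```bash
python3 - <<'E'
from h import *
g=load("w2"); f=load("s3")
print(tri(f,(248.6,121.6),g,(255.3,235)))
# consistency of calibration: fuses' and box corners in both views
f1=load("s1"); print((proj(f1,[(.6561,-.2417,.0958)])-[190,80])*5)
# known static: breaker box pivot & heat sink in wrist view
print((proj(g,[(.575,-.259,.062),(.368,-.2061,.04),(.4571,-.2335,.04)])).round())
E
python3 - <<'E'
import cv2
im=cv2.imread('pics/s3.png')[100:130,235:265]
cv2.imwrite('pics/c9.png',cv2.resize(im,None,fx=20,fy=20,interpolation=cv2.INTER_NEAREST))
E
```

```text
(array([ 0.56840981, -0.24915996,  0.13965724]), np.float64(0.0014897965297583856))
[[161.32405784 266.07722962]]
[[261. 206.]
 [ 32.  94.]
 [137. 147.]]
```

View pics/c9.png

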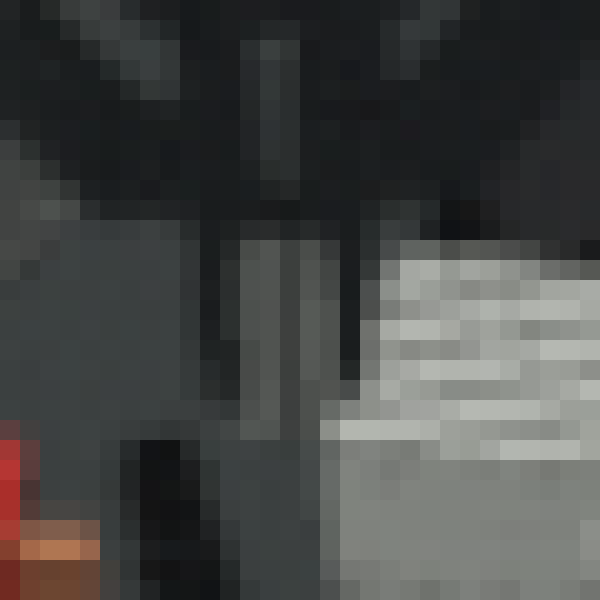

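```bash
python3 -m handwheel '[[[0,0,-30,0],[0,20,-10,0],[0,30,0,0],[0,30,0,0],[0,10,0,0],[0,0,30,0],[0,0,30,0],[0,0,20,0],[0,0,5,0],[0,0,0,0]]]'
python3 - <<'E'
from h import *
go((.575,-.259,.065),11.1)
f=grab("side","s4"); crop("s4",190,80,330,190,5,"c6")
E
```

```text
clock: 6.8
position: [0.6582, -0.2414, 0.0648]
tool_rot: [0.636, 0.772, -0.0, -0.001]
contact_force: [-0.1, -0.4, 0.4]
opening: -0.003
t6.80 p [ 658.2 -241.4   64.8] q [ 0.636  0.772 -0.    -0.001] F [-0.1 -0.4  0.4] op -0.003
tool-y yaw 11.05 tilt 0.08 j7 0.77
turn rad -0.001 (other way 3.141)
shift now [ -1.3 -85.1  -0.1]  after turn [ -1.3 -85.1  -0.1]
```

View pics/c6.png

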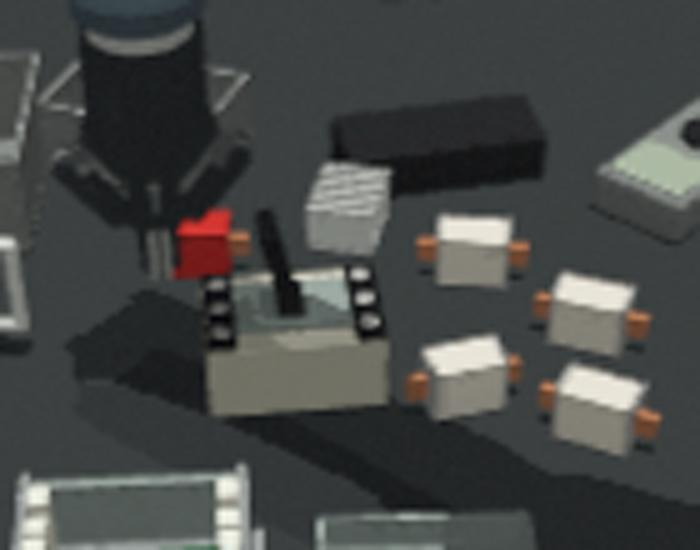

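```bash
python3 -m handwheel '[[[0,-15,0,0],[0,-15,0,0],[0,-10,0,0],[0,-10,0,0],[0,-6,0,0],[0,-6,0,0],[0,-6,0,0],[0,-5,0,0],[0,0,0,0]]]'
python3 - <<'E'
from h import *
go((.575,-.259,.065),11.1)
f=grab("side","s4"); crop("s4",190,80,330,190,5,"c6")
E
```

```text
clock: 7.75
position: [0.587, -0.2554, 0.0655]
tool_rot: [0.636, 0.772, 0.0, 0.0]
contact_force: [2.4, 0.4, 2.3]
opening: -0.0
t7.75 p [ 587.  -255.4   65.5] q [0.636 0.772 0.    0.   ] F [2.4 0.4 2.3] op -0.000
tool-y yaw 11.04 tilt 0.01 j7 0.85
turn rad -0.001 (other way 3.141)
shift now [ -1.2 -12.5   0.5]  after turn [ -1.2 -12.5   0.5]
```

View pics/c6.png

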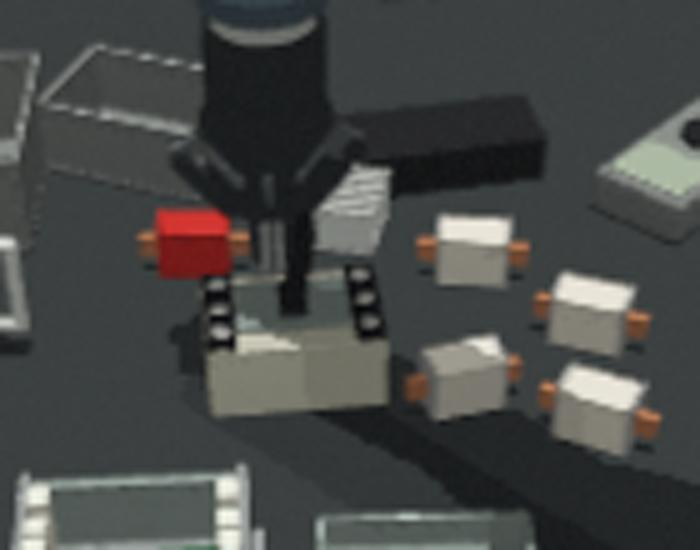

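```bash
python3 -m handwheel '[[[0,-5,0,0],[0,-5,0,0],[0,-5,0,0],[0,-5,0,0],[0,-4,0,0],[0,0,0,0]]]'
python3 - <<'E'
from h import *
go((.575,-.259,.065),11.1)
f=grab("side","s4"); crop("s4",190,80,330,190,5,"c6")
E
```

```text
clock: 8.4
position: [0.567, -0.259, 0.0663]
tool_rot: [0.635, 0.772, 0.002, 0.002]
contact_force: [10.7, 1.6, -0.4]
opening: 0.001
t8.40 p [ 567.  -259.    66.3] q [0.635 0.772 0.002 0.002] F [10.7  1.6 -0.4] op 0.001
tool-y yaw 11.13 tilt 0.35 j7 0.87
turn rad 0.000 (other way -3.141)
shift now [-1.6  7.9  1.3]  after turn [-1.5  7.9  1.3]
```

View pics/c6.png

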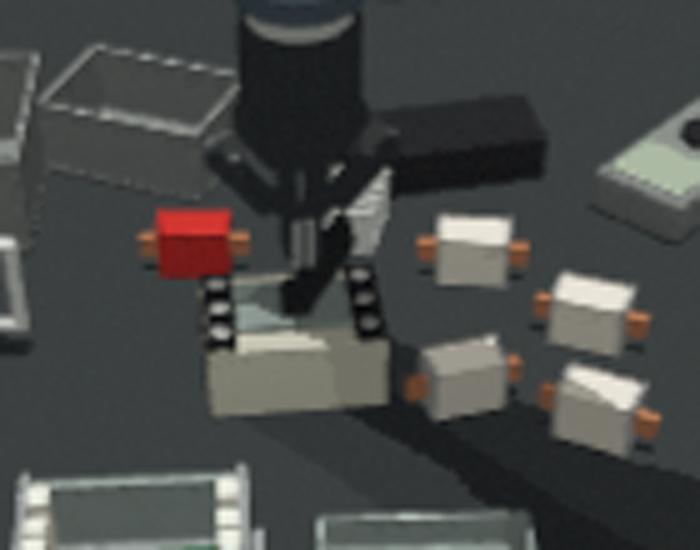

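```bash
python3 -m handwheel '[[[0,6,0,0],[0,0,-40,0],[0,0,-50,0],[0,0,-50,0],[0,0,-40,0],[0,0,0,0]]]' 0
python3 - <<'E'
from h import *
go((.649,-.049,.25),11.1)
g=grab("side","s5"); crop("s5",190,80,330,190,5,"c6")
E
```

```text
clock: 9.05
position: [0.5705, -0.2614, 0.2509]
tool_rot: [0.636, 0.771, 0.001, 0.004]
contact_force: [-0.5, -0.7, -0.7]
opening: 0.498
t9.05 p [ 570.5 -261.4  250.9] q [0.636 0.771 0.001 0.004] F [-0.5 -0.7 -0.7] op 0.498
tool-y yaw 10.96 tilt 0.42 j7 0.78
turn rad -0.002 (other way 3.139)
shift now [193.6 117.4   0.8]  after turn [193.3 117.9   0.8]
```

View pics/c6.png

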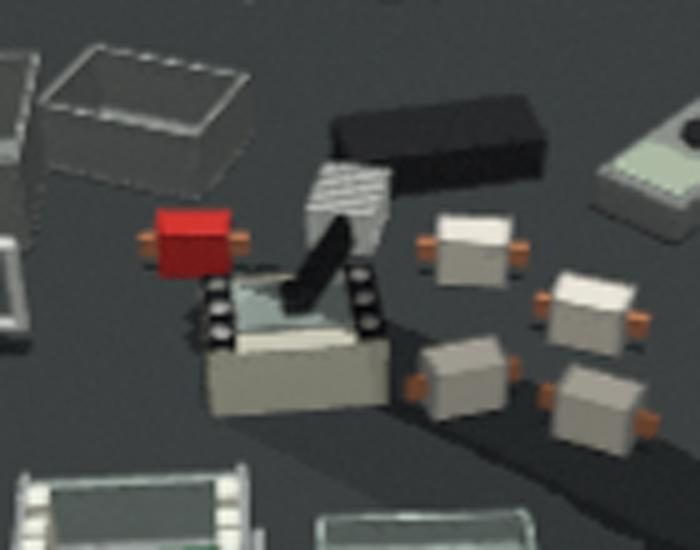

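```bash
python3 -m handwheel '[[[39,24,0,0],[39,24,0,0],[39,24,0,0],[38,23,0,0],[38,23,0,0],[0,0,0,0],[0,0,0,0]]]'
python3 - <<'E'
from h import *
go((.649,-.049,.25),11.1)
g=grab("wrist","w6"); K,R,t=cam(g); print("cam",-R.T@t, (R.T@[0,0,1]))
cv2.imwrite("pics/w6b.png",cv2.resize(cv2.imread("pics/w6.png"),None,fx=1.5,fy=1.5,interpolation=cv2.INTER_CUBIC))
E
```

```text
clock: 9.8
position: [0.6467, -0.0457, 0.2429]
tool_rot: [0.635, 0.773, -0.002, -0.002]
contact_force: [0.7, -1.5, 0.4]
opening: 0.499
t9.80 p [646.7 -45.7 242.9] q [ 0.635  0.773 -0.002 -0.002] F [ 0.7 -1.5  0.4] op 0.499
tool-y yaw 11.18 tilt 0.29 j7 0.41
turn rad 0.001 (other way -3.140)
shift now [-3.6  1.6 -7.1]  after turn [-3.6  1.6 -7.1]
cam [0.63138619 0.03353612 0.41182878] [ 0.05664774 -0.308822   -0.94943141]
```

View pics/w6b.png

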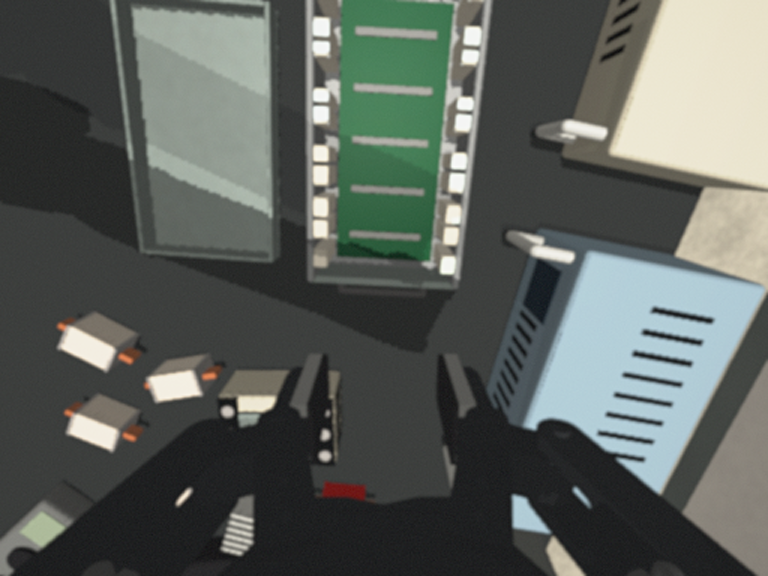

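```bash
python3 -m handwheel '[[[30,0,-7,0],[30,0,0,0],[25,0,0,0],[0,0,0,0],[0,0,0,0]]]'
python3 - <<'E'
from h import *
go((.649,-.049,.25),11.1)
g=grab("wrist","w7")
crop("w7",160,0,360,300,2,"c10")
E
```

```text
clock: 10.35
position: [0.6313, 0.0348, 0.2518]
tool_rot: [0.636, 0.771, -0.001, -0.0]
contact_force: [-0.1, -0.9, 0.2]
opening: 0.501
t10.35 p [631.3  34.8 251.8] q [ 0.636  0.771 -0.001 -0.   ] F [-0.1 -0.9  0.2] op 0.501
tool-y yaw 10.97 tilt 0.11 j7 0.27
turn rad -0.002 (other way 3.139)
shift now [-85.7   1.5   1.8]  after turn [-85.7   1.3   1.8]
```

View pics/c10.png

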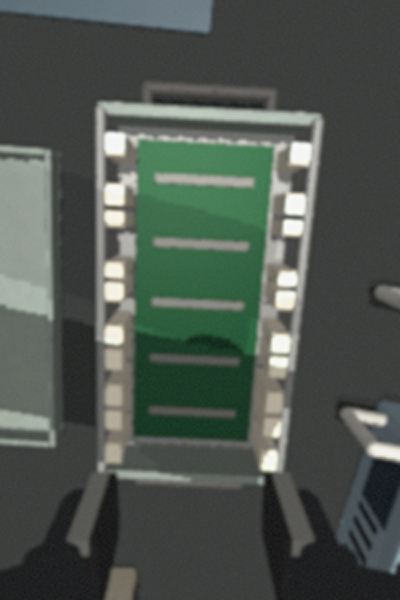

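Run:
```python
from h import *
C=np.array([.6295,.049]);a=np.radians(8.25); ux=np.array([np.cos(a),np.sin(a)]); uy=np.array([-np.sin(a),np.cos(a)])
for name in ("w7","t0"):
    f=load(name); im=f["pixels"]
    Y=np.arange(-130,130.1,.5); X=np.arange(-85,85.1,.5)
    W=np.array([[np.r_[C+ux*x/1000+uy*y/1000,.072] for x in X] for y in Y])
    uv=proj(f,W.reshape(-1,3)).reshape(len(Y),len(X),2).astype(np.float32)
    r=cv2.remap(im,uv[...,0],uv[...,1],cv2.INTER_LINEAR)
    r=r[::-1]; cv2.imwrite(f"pics/rect_{name}.png",r[:,:,::-1])
    g=r[::-1].min(2).astype(float)
    for lo,hi in ((-64,-52),(52,64)):
        col=g[:,(X>=lo)&(X<=hi)].max(1)
        on=col>(170 if name=="t0" else 140)
        e=np.flatnonzero(np.diff(on.astype(int))); print(name,lo,[float(Y[i]) for i in e])
im=np.hstack([cv2.imread("pics/rect_w7.png"),cv2.imread("pics/rect_t0.png")]); cv2.imwrite("pics/rr.png",im); print(im.shape)
```

```text
w7 -64 [-114.0, -107.5, -106.0, -92.5, -80.0, -67.5, -62.5, -48.5, -36.5, -23.5, -20.0, 125.5]
w7 52 [-117.5, -115.0, -108.5, -90.5, -82.0, -67.5, -62.5, -49.0, -36.5, -6.0, 3.5, 22.5, 23.0, 35.0, 38.5, 53.0, 55.5, 66.0, 67.5, 87.0, 96.0, 110.0, 119.0, 125.5]
t0 -64 [-112.0, -89.5, -84.5, -46.5, -39.0, -6.0, 7.5, 35.0, 54.5, 81.5, 94.5, 112.0]
t0 52 [-109.5, -91.5, -84.5, -47.5, -40.0, -6.5, 7.0, 35.5, 54.5, 82.0, 95.0, 111.0]
(521, 682, 3)
```

View pics/rr.png

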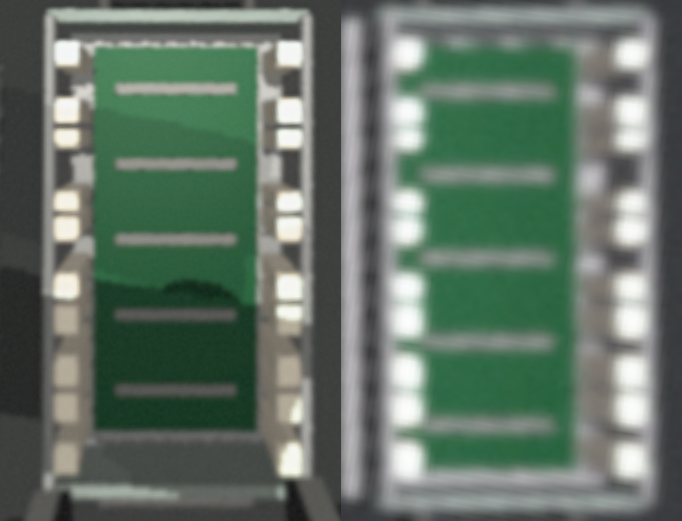

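Run:
```python
from h import *
go((.458,.270,.25),5.8)
```

```text
t10.40 p [631.6  34.  252. ] q [ 0.637  0.771 -0.001  0.   ] F [ 0.8 -0.6  0. ] op 0.497
tool-y yaw 10.89 tilt 0.10 j7 0.27
turn rad 0.089 (other way -3.053)
shift now [ 264.6 -125.9    1.7]  after turn [ 252.4 -148.8    1.7]
```

```bash
python3 -m handwheel '[[[0,0,0,0.089],[36,-21,0,0],[36,-21,0,0],[36,-21,0,0],[36,-21,0,0],[36,-21,0,0],[36,-22,0,0],[36,-22,0,0],[0,0,0,0],[0,0,0,0]]]'
python3 - <<'E'
from h import *
go((.458,.270,.25),5.8)
g=grab("wrist","w8")
cv2.imwrite("pics/w8b.png",cv2.resize(cv2.imread("pics/w8.png"),None,fx=1.5,fy=1.5,interpolation=cv2.INTER_CUBIC))
E
```

```text
clock: 11.4
position: [0.4581, 0.2708, 0.2522]
tool_rot: [0.67, 0.743, -0.0, 0.0]
contact_force: [0.9, -0.6, -0.4]
opening: 0.499
t11.40 p [458.1 270.8 252.2] q [ 0.67   0.743 -0.     0.   ] F [ 0.9 -0.6 -0.4] op 0.499
tool-y yaw 5.92 tilt 0.05 j7 -0.37
turn rad 0.002 (other way -3.139)
shift now [-0.7 -0.2  2.2]  after turn [-0.7 -0.2  2.2]
```

View pics/w8b.png

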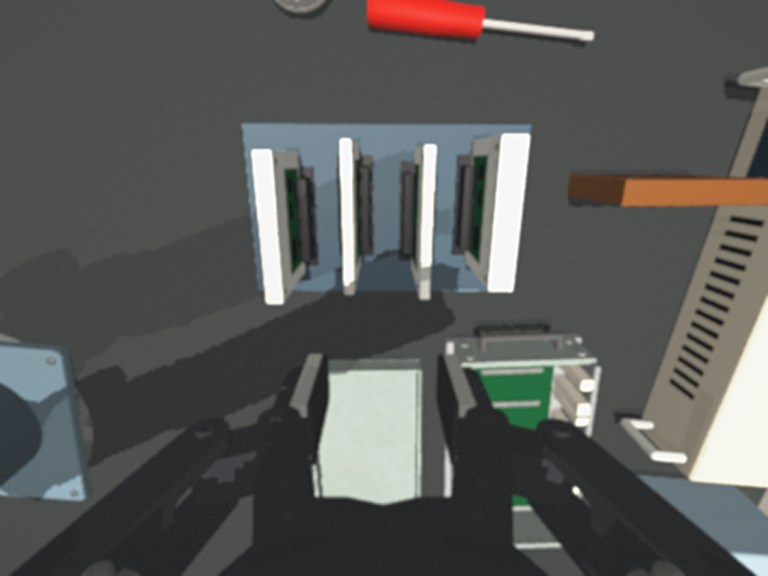

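```bash
cat >> h.py <<'E'
def tops(f,mask,z,amin=60,dbg=True):
    out=[]
    cs,_=cv2.findContours(mask.astype(np.uint8),cv2.RETR_EXTERNAL,cv2.CHAIN_APPROX_NONE)
    for c in cs:
        if cv2.contourArea(c)<amin: continue
        P=np.array([onz(f,p,z)[:2] for p in c[:,0]])*1000
        w=cv2.minAreaRect(P.astype(np.float32)); b=cv2.boxPoints(w)
        e=b[1]-b[0] if np.linalg.norm(b[1]-b[0])>np.linalg.norm(b[2]-b[1]) else b[2]-b[1]
        a=np.degrees(np.arctan2(e[1],e[0]))%180
        m=cv2.minAreaRect(c)[0]
        out.append((w[0],sorted(w[1]),a)); 
        if dbg: print("px",np.round(m,1),"world",np.round(w[0],1),"size",np.round(sorted(w[1]),1),"long yaw %.1f"%a)
    return out
E
python3 - <<'E'
from h import *
f=load("w8"); im=f["pixels"]
for th in (200,235):
    m=im.min(2)>th; m[:75]=0; m[210:]=0; m[:,:150]=0; m[:,365:]=0
    tops(f,m,.109)
print(im[120,178],im[140,195],im[130,345])
E
```

```text
px [178.3 150.5] world [365.7 289.4] size [ 15.3 120.6] long yaw 95.6
px [285.1 136.5] world [487.6 319.7] size [ 9.2 91.6] long yaw 96.1
px [230.8 141. ] world [426.3 307.1] size [  9.  112.2] long yaw 95.6
px [338.3 141.4] world [549.7 318.9] size [ 21.1 120.4] long yaw 95.9
px [178.4 150.4] world [365.9 289.5] size [ 14.1 118.3] long yaw 95.6
px [285.1 136.5] world [487.5 319.8] size [ 8.  89.4] long yaw 95.5
px [230.5 140.5] world [425.8 307.7] size [  7.9 110.9] long yaw 94.5
px [338.7 141.5] world [549.8 319. ] size [ 20.  118.1] long yaw 95.8
[247 247 247] [22 40 29] [247 247 247]
```

Run:
```python
from h import *
f=load("w8"); im=f["pixels"]
for th in (165,180):
    m=im.min(2)>th; m[:75]=0; m[210:]=0; m[:,:150]=0; m[:,365:]=0
    tops(f,m,.109)
crop("w8",215,80,300,205,6,"c11")
```

```text
px [178.4 150.4] world [365.8 289.4] size [ 16.1 120.6] long yaw 95.6
px [284.9 137. ] world [487.3 319. ] size [10.1 93. ] long yaw 95.2
px [230.9 141. ] world [426.3 307.1] size [ 10.1 112.2] long yaw 95.4
px [337.9 141.4] world [549.7 318.9] size [ 22.1 120.5] long yaw 95.6
px [178.  150.5] world [366.  289.4] size [ 15.8 120.5] long yaw 95.9
px [284.9 137. ] world [487.4 319. ] size [ 9.4 92.9] long yaw 95.7
px [230.8 141. ] world [426.3 307.1] size [  9.4 112.1] long yaw 95.8
px [338.4 141.4] world [549.7 318.9] size [ 21.8 120.4] long yaw 95.8
```

View pics/c11.png

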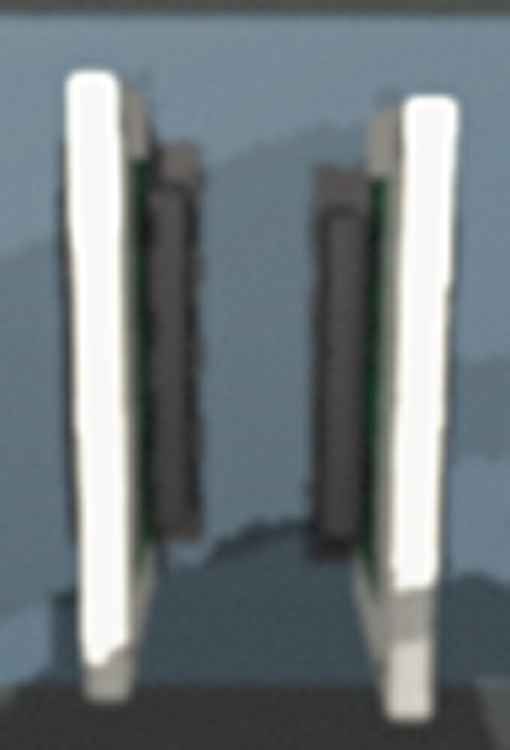

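Run:
```python
from h import *
f=load("w8")
for a,b in (((230.3,91.7),(233,196.5)),((287,95.9),(283.3,199.8))):
    A=onz(f,a,.109)[:2]*1000;B=onz(f,b,.109)[:2]*1000; print(((A+B)/2).round(1),np.linalg.norm(A-B).round(1))
# pad tips open in w8: left pad tip crop1.5 (313,355), right (450,355)
o=get_obs()
go((.5497,.3189,.15),5.8)
C=np.array([629.5,49]);a=np.radians(8.25); ux=np.array([np.cos(a),np.sin(a)]); uy=np.array([-np.sin(a),np.cos(a)])
for n,y in (("14a",88.9),("20",44.9),("14b",.9),("8a",-43.1),("8b",-87.1)): print(n,(C+ux*3.75+uy*y).round(1))
```

```text
[427.4 303.2] 120.8
[489.7 305.3] 120.9
t11.45 p [458.9 269.8 252.3] q [ 0.67   0.742 -0.     0.001] F [-0.4  0.4  0.3] op 0.499
tool-y yaw 5.80 tilt 0.07 j7 -0.37
turn rad -0.000 (other way 3.142)
shift now [ 39.8  95.3 102.3]  after turn [ 39.8  95.3 102.3]
14a [620.5 137.5]
20 [626.8  94. ]
14b [633.1  50.4]
8a [639.4   6.9]
8b [645.7 -36.7]
```

```bash
python3 -m handwheel '[[[20,48,0,0],[20,47,0,0],[0,0,40,0],[0,0,40,0],[0,0,20,0],[0,0,0,0],[0,0,0,0]]]'
python3 - <<'E'
from h import *
go((.5497,.319,.07),5.8)
g=grab("side","s9"); crop("s9",180,160,350,350,4,"c12")
g=grab("wrist","w9")
P=get_obs()["position"]; print((proj(load("s9"),[P,P+[0,0,.03]])-[180,160])*4, proj(g,[P,P+[0,0,.03]]))
E
```

```text
clock: 12.15
position: [0.547, 0.3182, 0.153]
tool_rot: [0.67, 0.742, 0.0, 0.001]
contact_force: [0.8, -0.1, 0.2]
opening: 0.504
t12.15 p [547.  318.2 153. ] q [0.67  0.742 0.    0.001] F [ 0.8 -0.1  0.2] op 0.504
tool-y yaw 5.79 tilt 0.08 j7 -0.27
turn rad -0.000 (other way 3.141)
shift now [ 0.6  2.7 83. ]  after turn [ 0.6  2.7 83. ]
[[206.20293918 452.03905846]
 [202.93300688 418.05057375]] [[255.40591535 228.06479088]
 [255.66101902 250.16947943]]
```

View pics/c12.png

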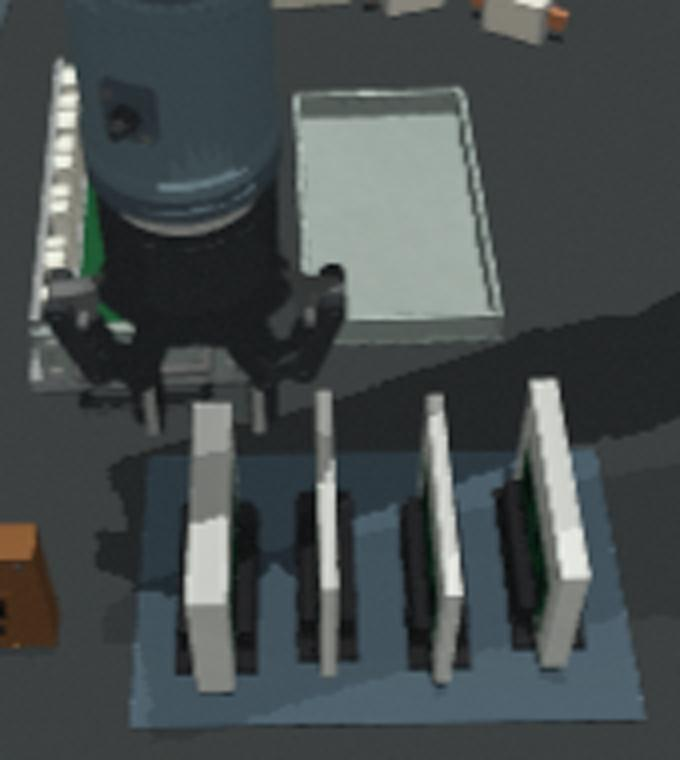

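View pics/w9.png

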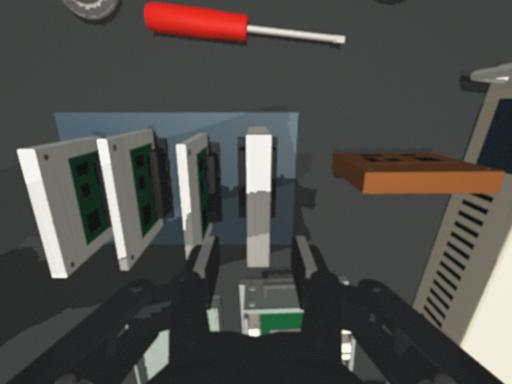

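```bash
python3 -m handwheel '[[[1,3,0,0],[0,0,30,0],[0,0,30,0],[0,0,18,0],[0,0,0,0],[0,0,0,0]]]'
python3 - <<'E'
from h import *
go((.5497,.319,.07),5.8)
g=grab("side","s9"); crop("s9",180,160,350,350,4,"c12")
g=grab("wrist","w9"); crop("w9",150,100,360,320,3,"c13")
E
```

```text
clock: 12.85
position: [0.5492, 0.3218, 0.0755]
tool_rot: [0.669, 0.743, 0.001, 0.0]
contact_force: [0.5, 0.6, 0.1]
opening: 0.502
t12.85 p [549.2 321.8  75.5] q [0.669 0.743 0.001 0.   ] F [0.5 0.6 0.1] op 0.502
tool-y yaw 5.96 tilt 0.09 j7 -0.24
turn rad 0.003 (other way -3.139)
shift now [-2.8  0.2  5.5]  after turn [-2.8  0.2  5.5]
```

View pics/c12.png

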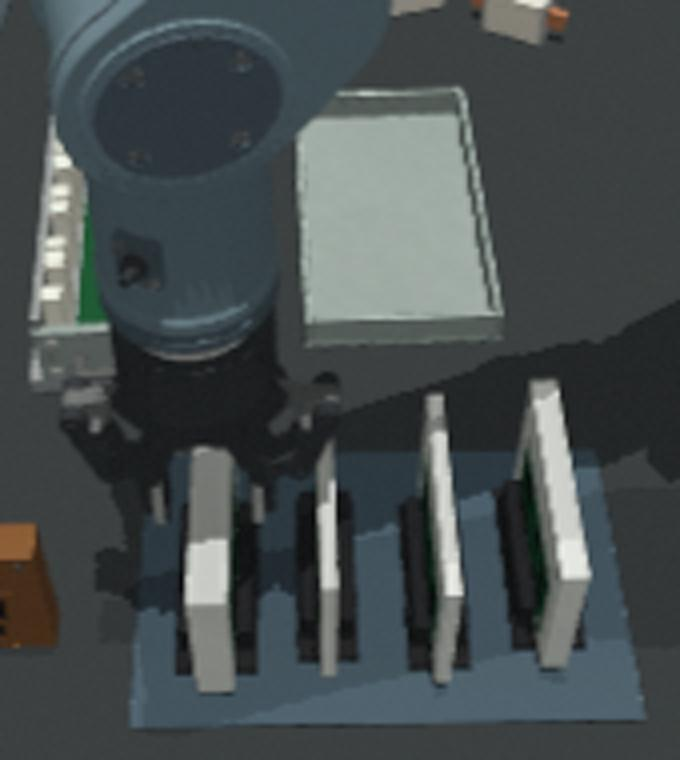

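View pics/c13.png

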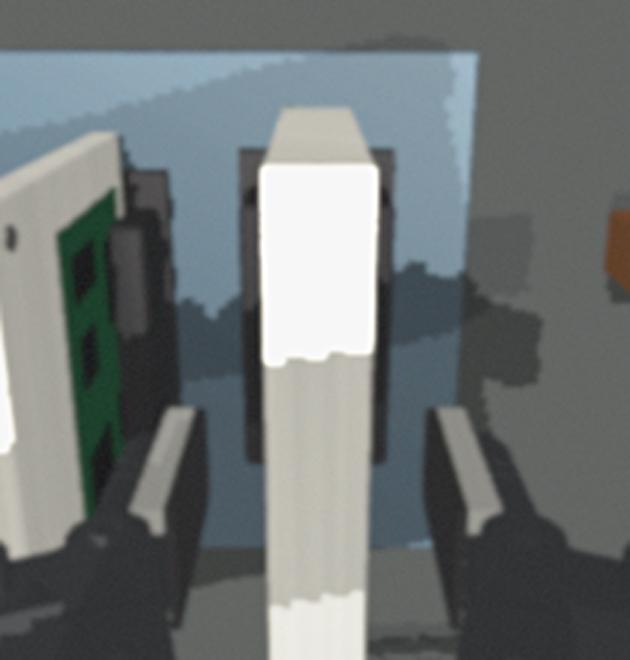

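Run:
```python
from h import *
f=load("s9");g=load("w9")
print(tri(f,(244.5,290),g,(150+180/3,100+408/3)))
print(tri(f,(180+160/4,160+520/4),g,(150+450/3,100+408/3)))
# module top near corners z check
print(onz(g,(150+262/3,100+165/3),.109),onz(g,(150+378/3,100+165/3),.109))
```

```text
(array([0.52182911, 0.32664241, 0.10311185]), np.float64(0.001211878485645819))
(array([0.56863238, 0.34528258, 0.12911658]), np.float64(0.0003790263682578394))
[0.53427849 0.37780876 0.109     ] [0.553953   0.37985121 0.109     ]
```

```bash
python3 -m handwheel '[[[-3,0,0,0],[0,0,15,0],[0,0,9,0],[0,0,0,0],[0,0,0,0]]]'
python3 - <<'E'
from h import *
go((.5497,.319,.05),5.8)
g=grab("side","s9"); crop("s9",180,160,350,350,4,"c12")
E
```

```text
clock: 13.45
position: [0.5482, 0.3182, 0.0497]
tool_rot: [0.669, 0.743, -0.001, -0.0]
contact_force: [0.7, 0.5, -0.2]
opening: 0.499
t13.45 p [548.2 318.2  49.7] q [ 0.669  0.743 -0.001 -0.   ] F [ 0.7  0.5 -0.2] op 0.499
tool-y yaw 5.96 tilt 0.07 j7 -0.22
turn rad 0.003 (other way -3.139)
shift now [ 0.6  1.5 -0.3]  after turn [ 0.7  1.5 -0.3]
```

View pics/c12.png

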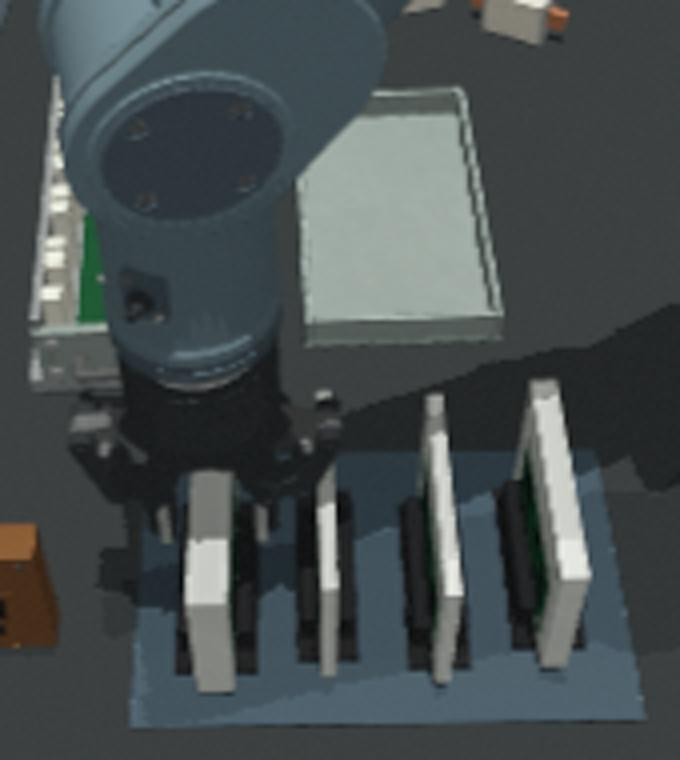

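```bash
python3 -m handwheel '[[[0,1,0,0],[0,0,0,0],[0,0,0,0],[0,0,0,0],[0,0,0,0],[0,0,0,0]]]' 1 60
python3 - <<'E'
from h import *
go((.5497,.319,.05),5.8)
E
```

```text
clock: 14.1
position: [0.5503, 0.3187, 0.0508]
tool_rot: [0.669, 0.743, 0.001, 0.0]
contact_force: [2.0, 1.3, 3.7]
opening: 0.227
t14.10 p [550.3 318.7  50.8] q [0.669 0.743 0.001 0.   ] F [2.  1.3 3.7] op 0.227
tool-y yaw 5.95 tilt 0.09 j7 -0.22
turn rad 0.003 (other way -3.139)
shift now [ 0.3 -0.6  0.8]  after turn [ 0.3 -0.6  0.8]
```

```bash
python3 -m handwheel '[[[0,0,-10,0],[0,0,-20,0],[0,0,-30,0],[0,0,-30,0],[0,0,-30,0],[0,0,0,0]]]'
python3 - <<'E'
from h import *
go((.6268,.094,.170),98.25)
g=grab("side","s10"); crop("s10",180,130,350,350,3,"c12")
g=grab("wrist","w10"); crop("w10",150,50,360,320,2.5,"c13")
E
```

```text
clock: 14.7
position: [0.551, 0.3193, 0.1739]
tool_rot: [0.669, 0.743, 0.002, 0.0]
contact_force: [0.3, 0.2, -4.7]
opening: 0.225
t14.70 p [551.  319.3 173.9] q [0.669 0.743 0.002 0.   ] F [ 0.3  0.2 -4.7] op 0.225
tool-y yaw 5.96 tilt 0.28 j7 -0.27
turn rad 1.531 (other way -1.611)
shift now [-231.9   52.     3.6]  after turn [ 42.6 233.8   3.6]
```

View pics/c12.png

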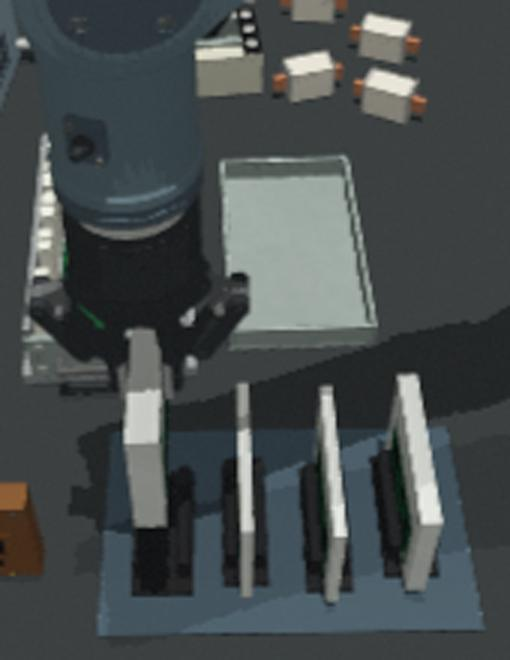

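View pics/c13.png

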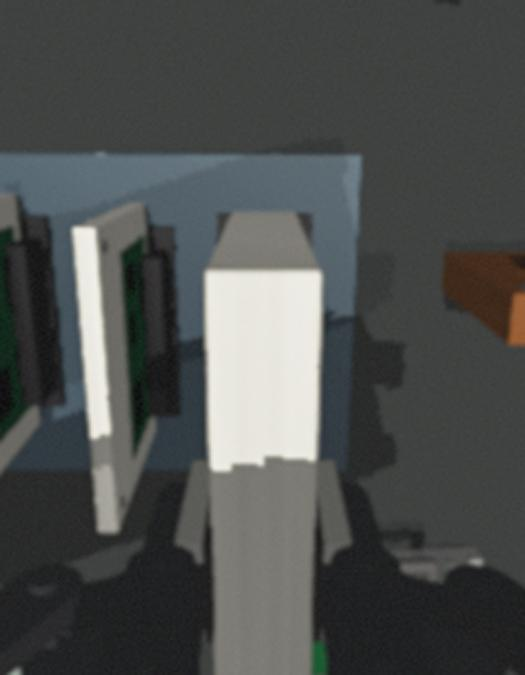

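Run:
```python
from h import *
g=load("w10"); o=get_obs(); M=yaw_y(o)
for z in (.232,):
    A=onz(g,(150+206/2.5,50+270/2.5),z);B=onz(g,(150+321/2.5,50+270/2.5),z)
    for p in (A,B,(A+B)/2): print((M.T@(p-o["position"])*1000).round(1))
```

```text
[ 61.   -8.4 -62.5]
[ 61.   10.4 -62.6]
[ 61.    1.  -62.6]
```

```bash
python3 -m handwheel '[[[0,0,0,-0.145],[0,0,0,-0.145],[0,0,0,-0.145],[0,0,0,-0.145],[0,0,0,-0.145],[0,0,0,-0.145],[0,0,0,-0.145],[0,0,0,-0.145],[0,0,0,-0.145],[0,0,0,-0.145],[0,0,0,-0.145],[0,0,0,-0.016],[0,0,0,0]]]'
python3 - <<'E'
from h import *
go((.6268,.094,.170),98.25)
E
```

```text
clock: 16.1
position: [0.5483, 0.3178, 0.1684]
tool_rot: [-0.071, 0.998, -0.001, -0.002]
contact_force: [-1.2, 0.8, -6.2]
opening: 0.227
t16.10 p [548.3 317.8 168.4] q [-0.071  0.998 -0.001 -0.002] F [-1.2  0.8 -6.2] op 0.227
tool-y yaw 98.09 tilt 0.21 j7 1.14
turn rad -0.003 (other way 3.139)
shift now [ -46.2 -232.6   -1.5]  after turn [ -45.6 -232.7   -1.5]
```

```bash
python3 -m handwheel '[[[-6,-29,0,0],[-6,-29,0,0],[-6,-29,0,0],[-6,-29,0,0],[-6,-29,0,0],[-6,-29,0,0],[-6,-29,0,0],[-4,-29,0,0],[0,0,0,0],[0,0,0,0]]]'
python3 - <<'E'
from h import *
go((.6278,.0941,.143),98.25)
g=grab("wrist","w11"); cv2.imwrite("pics/w11b.png",cv2.resize(cv2.imread("pics/w11.png"),None,fx=1.5,fy=1.5))
g=grab("side","s11"); crop("s11",170,120,330,300,4,"c12")
E
```

```text
clock: 17.1
position: [0.628, 0.0944, 0.1695]
tool_rot: [-0.07, 0.998, -0.0, -0.001]
contact_force: [-0.1, 0.9, -5.5]
opening: 0.223
t17.10 p [628.   94.4 169.5] q [-0.07   0.998 -0.    -0.001] F [-0.1  0.9 -5.5] op 0.223
tool-y yaw 98.00 tilt 0.09 j7 1.53
turn rad -0.004 (other way 3.137)
shift now [ 0.2 -0.3 26.5]  after turn [ 0.2 -0.3 26.5]
```

View pics/w11b.png

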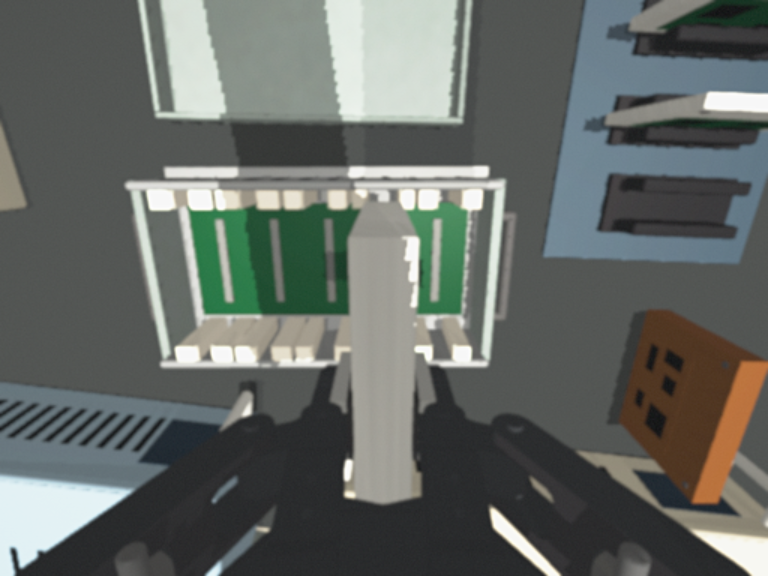

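View pics/c12.png

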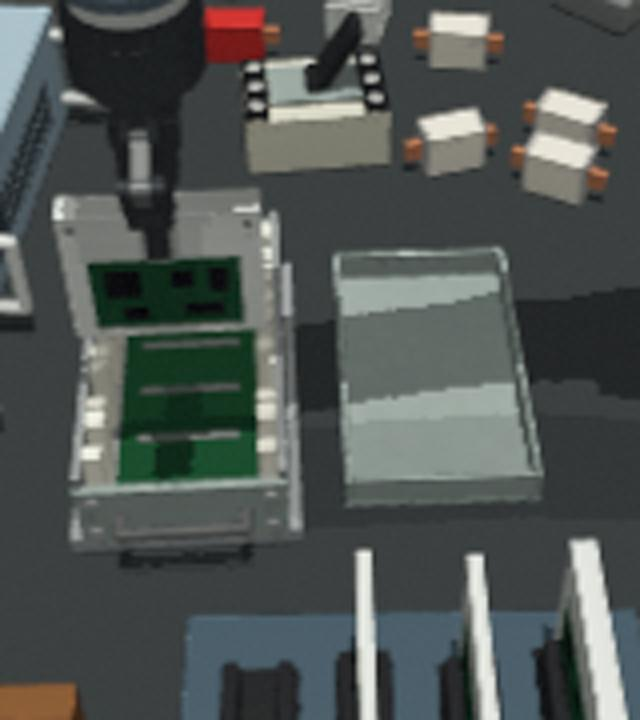

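Run:
```python
from h import *
crop("w11",80,100,350,260,3,"c13")
f=load("w11")
C=np.array([.6295,.049]);a=np.radians(8.25); ux=np.array([np.cos(a),np.sin(a)]); uy=np.array([-np.sin(a),np.cos(a)])
im=cv2.imread("pics/c13.png")
for y in (88.9,44.9,.9,-43.1,-87.1):
    pts=[np.r_[C+ux*(3.75+x)/1000+uy*y/1000,.072] for x in (-61.5,61.5)]
    uv=(proj(f,pts)-[80,100])*3
    for p in uv: cv2.circle(im,tuple(int(v) for v in p),3,(0,0,255),-1)
o=get_obs();M=yaw_y(o)
for dx in (61,-59):
    p=o["position"]+M@np.array([dx,0,41.8])/1000; q=o["position"]+M@np.array([dx,0,-58.2])/1000
    for u,cc in ((p,(255,0,0)),(q,(0,255,255))):
        uv=(proj(f,[u])-[80,100])*3; cv2.circle(im,tuple(int(v) for v in uv[0]),3,cc,-1)
cv2.imwrite("pics/c13.png",im)
```

```text
(no output)
```

View pics/c13.png

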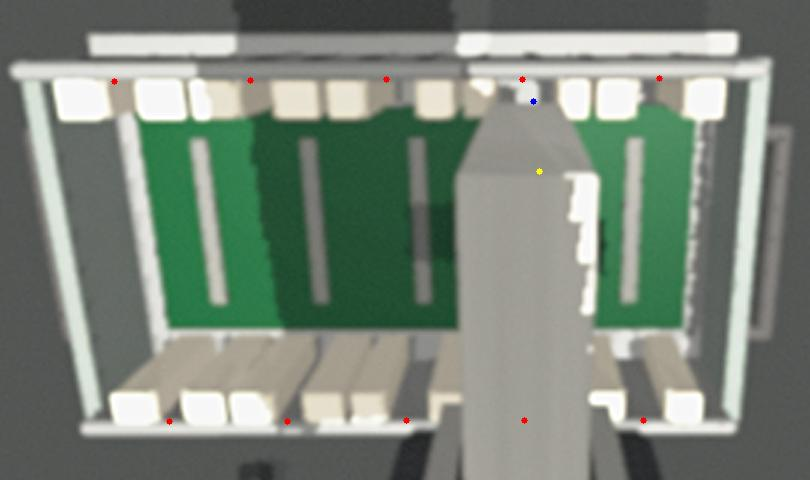

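```bash
python3 -m handwheel '[[[0,0,15,-0.004],[0,0,15,0],[0,0,10,0],[0,0,5,0],[0,0,4,0],[0,0,4,0],[0,0,4,0],[0,0,4,0],[0,0,0,0]]]'
python3 - <<'E'
from h import *
go((.6278,.0941,.0538),98.25)
g=grab("side","s11"); crop("s11",170,120,330,300,4,"c12")
E
```

```text
clock: 18.1
position: [0.6282, 0.0953, 0.1089]
tool_rot: [-0.074, 0.997, -0.0, -0.0]
contact_force: [0.4, -0.9, -5.6]
opening: 0.228
t18.10 p [628.2  95.3 108.9] q [-0.074  0.997 -0.    -0.   ] F [ 0.4 -0.9 -5.6] op 0.228
tool-y yaw 98.49 tilt 0.04 j7 1.54
turn rad 0.004 (other way -3.137)
shift now [ 0.6 -1.1 55.1]  after turn [ 0.6 -1.1 55.1]
```

View pics/c12.png

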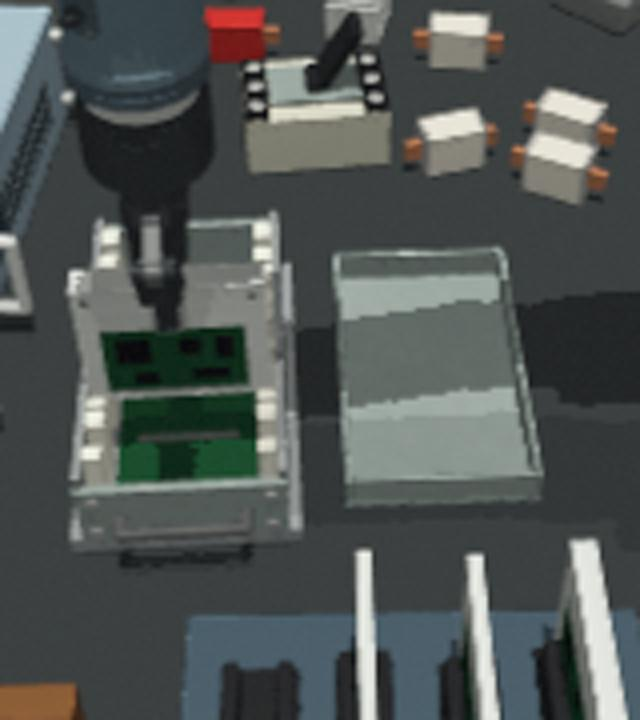

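```bash
python3 -m handwheel '[[[0,0,4,0],[0,0,4,0],[0,0,4,0],[0,0,4,0],[0,0,4,0],[0,0,4,0],[0,0,4,0],[0,0,4,0],[0,0,0,0]]]'
python3 - <<'E'
from h import *
go((.6278,.0941,.0538),98.25)
E
```

```text
clock: 19.05
position: [0.6281, 0.0953, 0.0765]
tool_rot: [-0.074, 0.997, -0.0, -0.0]
contact_force: [-0.5, -1.5, -6.8]
opening: 0.23
t19.05 p [628.1  95.3  76.5] q [-0.074  0.997 -0.    -0.   ] F [-0.5 -1.5 -6.8] op 0.230
tool-y yaw 98.49 tilt 0.05 j7 1.54
turn rad 0.004 (other way -3.137)
shift now [ 0.4 -1.2 22.7]  after turn [ 0.4 -1.2 22.7]
```

```bash
python3 -m handwheel '[[[0,0,4,0],[0,0,4,0],[0,0,4,0],[0,0,3,0],[0,0,2,0],[0,0,2,0],[0,0,1,0],[0,0,0,0]]]'
python3 - <<'E'
from h import *
go((.6278,.0941,.0538),98.25)
E
```

```text
clock: 19.85
position: [0.6285, 0.0954, 0.0572]
tool_rot: [-0.074, 0.997, -0.0, 0.0]
contact_force: [0.9, -2.2, -6.3]
opening: 0.221
t19.85 p [628.5  95.4  57.2] q [-0.074  0.997 -0.     0.   ] F [ 0.9 -2.2 -6.3] op 0.221
tool-y yaw 98.48 tilt 0.01 j7 1.54
turn rad 0.004 (other way -3.138)
shift now [ 0.9 -1.2  3.4]  after turn [ 0.9 -1.2  3.4]
```

```bash
python3 -m handwheel '[[[0,0,1,0],[0,0,1,0],[0,0,1,0],[0,0,1,0],[0,0,0,0]]]'; python3 -m handwheel '[[[0,0,1,0],[0,0,0,0]]]'
```

```text
clock: 20.35
position: [0.6287, 0.0955, 0.0538]
tool_rot: [-0.074, 0.997, -0.0, 0.0]
contact_force: [-1.4, -3.7, 2.3]
opening: 0.224
clock: 20.55
position: [0.6287, 0.0955, 0.0538]
tool_rot: [-0.074, 0.997, 0.0, 0.0]
contact_force: [-5.1, -3.0, 10.4]
opening: 0.221
```

```bash
python3 -m handwheel '[[[0,0,-2,0],[0,0,0,0],[0,0,0,0],[0,0,0,0]]]' 0.2; python3 -m handwheel '[[[0,0,-10,0],[0,0,-20,0],[0,0,-40,0],[0,0,-40,0],[0,0,-40,0],[0,0,-40,0],[0,0,0,0]]]';  python3 - <<'E'
from h import *
go((.4893,.3053,.245),5.7)
g=grab("side","s12"); crop("s12",160,120,340,300,4,"c12")
g=grab("wrist","w12");crop("w12",80,80,380,300,2.5,"c13")
E
```

```text
clock: 20.95
position: [0.6285, 0.0962, 0.0542]
tool_rot: [-0.074, 0.997, 0.0, 0.0]
contact_force: [-0.3, -0.8, 0.3]
opening: 0.397
clock: 21.65
position: [0.6322, 0.0961, 0.2517]
tool_rot: [-0.074, 0.997, 0.001, 0.006]
contact_force: [0.7, 0.1, 0.2]
opening: 0.402
t21.65 p [632.2  96.1 251.7] q [-0.074  0.997  0.001  0.006] F [0.7 0.1 0.2] op 0.402
tool-y yaw 98.48 tilt 0.68 j7 1.53
turn rad -1.522 (other way 1.619)
shift now [110.6 228.    5.6]  after turn [-222.3  121.5    5.6]
```

View pics/c12.png

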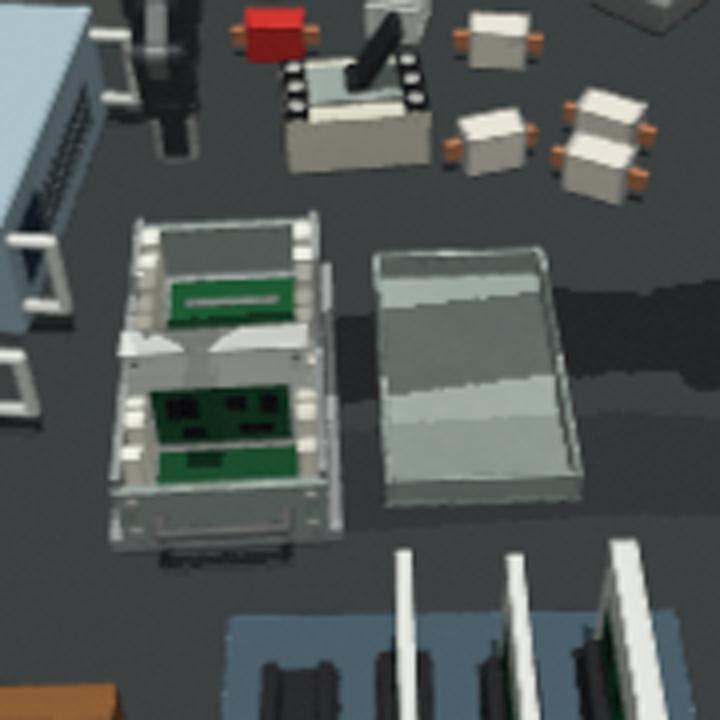

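View pics/c13.png

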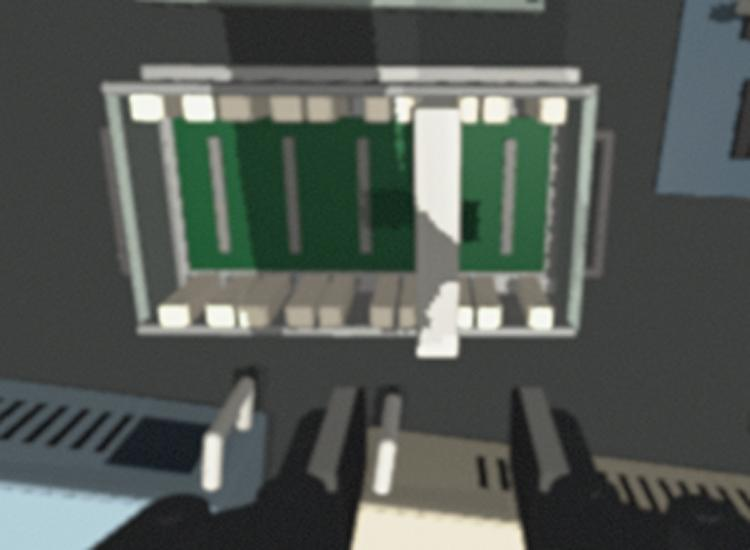

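```bash
python3 -m handwheel '[[[0,0,0,0.147],[0,0,0,0.147],[0,0,0,0.147],[0,0,0,0.147],[0,0,0,0.147],[0,0,0,0.147],[0,0,0,0.147],[0,0,0,0.147],[0,0,0,0.147],[0,0,0,0.147],[0,0,0,0.147],[0,0,0,0]]]';  python3 - <<'E'
from h import *
go((.4893,.3053,.245),5.7)
E
```

```text
clock: 22.95
position: [0.6274, 0.0955, 0.2426]
tool_rot: [0.671, 0.742, -0.001, -0.001]
contact_force: [-0.3, -0.2, -0.5]
opening: 0.4
t22.95 p [627.4  95.5 242.6] q [ 0.671  0.742 -0.001 -0.001] F [-0.3 -0.2 -0.5] op 0.400
tool-y yaw 5.78 tilt 0.17 j7 0.06
turn rad 0.001 (other way -3.140)
shift now [ 222.6 -116.3   -2.2]  after turn [ 222.5 -116.6   -2.2]
```

```bash
python3 -m handwheel '[[[37,-19,0,0],[37,-19,0,0],[37,-19,0,0],[37,-20,0,0],[37,-20,0,0],[38,-19,0,0],[0,0,0,0],[0,0,40,0],[0,0,40,0],[0,0,20,0],[0,0,0,0],[0,0,0,0]]]';  python3 - <<'E'
from h import *
go((.4893,.3053,.05),5.7)
g=grab("wrist","w13");crop("w13",150,80,380,320,2.5,"c13")
E
```

```text
clock: 24.15
position: [0.4906, 0.3051, 0.1444]
tool_rot: [0.67, 0.743, -0.0, 0.0]
contact_force: [-0.5, -0.5, 0.3]
opening: 0.402
t24.15 p [490.6 305.1 144.4] q [ 0.67   0.743 -0.     0.   ] F [-0.5 -0.5  0.3] op 0.402
tool-y yaw 5.93 tilt 0.04 j7 -0.34
turn rad 0.004 (other way -3.138)
shift now [ 0.4 -1.2 94.4]  after turn [ 0.4 -1.2 94.4]
```

View pics/c13.png

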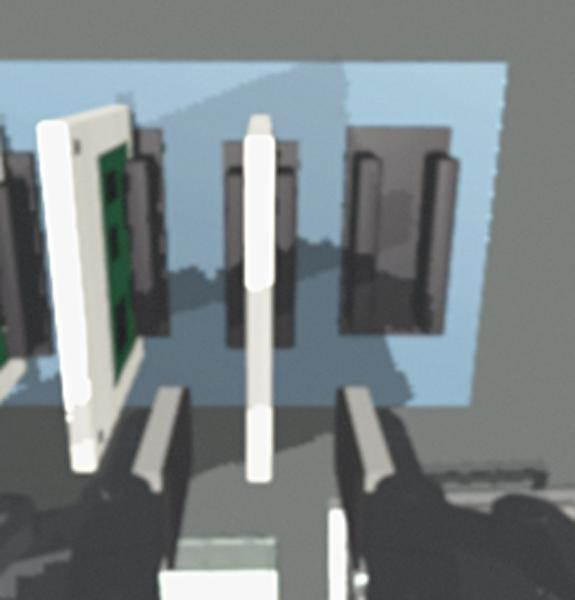

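```bash
python3 -m handwheel '[[[0,-1,30,0],[0,0,30,0],[0,0,20,0],[0,0,14,0],[0,0,0,0],[0,0,0,0]]]';  python3 -m handwheel '[[[0,0,0,0],[0,0,0,0],[0,0,0,0],[0,0,0,0],[0,0,0,0]]]' 1 60
python3 - <<'E'
from h import *
go((.4893,.3053,.05),5.7)
E
```

```text
clock: 24.8
position: [0.4903, 0.3059, 0.0515]
tool_rot: [0.67, 0.742, 0.001, 0.0]
contact_force: [0.1, -0.3, -0.3]
opening: 0.399
clock: 25.3
position: [0.4901, 0.3061, 0.0516]
tool_rot: [0.67, 0.742, 0.001, 0.0]
contact_force: [-1.5, 0.6, 6.2]
opening: 0.083
t25.30 p [490.1 306.1  51.6] q [0.67  0.742 0.001 0.   ] F [-1.5  0.6  6.2] op 0.083
tool-y yaw 5.85 tilt 0.11 j7 -0.30
turn rad 0.003 (other way -3.139)
shift now [-0.7 -0.9  1.6]  after turn [-0.7 -0.9  1.6]
```

```bash
python3 -m handwheel '[[[0,0,-10,0],[0,0,-20,0],[0,0,-30,0],[0,0,-30,0],[0,0,-30,0],[0,0,0,0]]]'
python3 - <<'E'
from h import *
go((.640,.0075,.170),98.4)
g=grab("wrist","w14");crop("w14",150,50,360,320,2.5,"c13")
E
python3 -m handwheel '[[[0,0,0,-0.147],[0,0,0,-0.147],[0,0,0,-0.147],[0,0,0,-0.147],[0,0,0,-0.147],[0,0,0,-0.147],[0,0,0,-0.147],[0,0,0,-0.147],[0,0,0,-0.147],[0,0,0,-0.147],[0,0,0,-0.145],[0,0,0,0]]]'
python3 - <<'E'
from h import *
go((.640,.0075,.170),98.4)
E
```

```text
clock: 25.9
position: [0.4919, 0.3068, 0.1748]
tool_rot: [0.67, 0.742, 0.004, 0.001]
contact_force: [0.3, 0.5, -1.9]
opening: 0.08
t25.90 p [491.9 306.8 174.8] q [0.67  0.742 0.004 0.001] F [ 0.3  0.5 -1.9] op 0.080
tool-y yaw 5.83 tilt 0.44 j7 -0.36
turn rad 1.526 (other way -1.616)
shift now [-312.8  116.9    4.4]  after turn [102.8 317.7   4.4]
clock: 27.15
position: [0.4883, 0.3046, 0.1688]
tool_rot: [-0.074, 0.997, -0.001, -0.001]
contact_force: [-1.1, -0.1, -3.1]
opening: 0.082
t27.15 p [488.3 304.6 168.8] q [-0.074  0.997 -0.001 -0.001] F [-1.1 -0.1 -3.1] op 0.082
tool-y yaw 98.44 tilt 0.17 j7 1.08
turn rad 0.001 (other way -3.141)
shift now [-106.4 -316.2   -1.2]  after turn [-106.6 -316.1   -1.2]
```

View pics/c13.png

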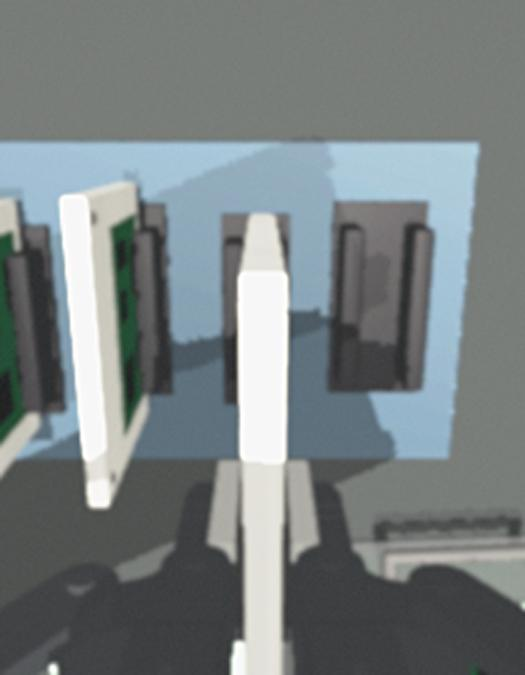

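```bash
python3 -m handwheel '[[[0,0,-10,0],[-13,-39,0,0],[-13,-39,0,0],[-13,-39,0,0],[-13,-39,0,0],[-14,-40,0,0],[-14,-40,0,0],[-14,-40,0,0],[-13,-40,0,0],[0,0,0,0],[0,0,5,0],[0,0,0,0]]]'
python3 - <<'E'
from h import *
go((.6406,.0077,.143),98.4)
g=grab("wrist","w15"); crop("w15",80,100,350,260,3,"c13")
E
```

```text
clock: 28.35
position: [0.6402, 0.0102, 0.1744]
tool_rot: [-0.073, 0.997, 0.001, -0.001]
contact_force: [0.1, 1.3, -2.4]
opening: 0.085
t28.35 p [640.2  10.2 174.4] q [-0.073  0.997  0.001 -0.001] F [ 0.1  1.3 -2.4] op 0.085
tool-y yaw 98.39 tilt 0.13 j7 1.67
turn rad -0.000 (other way 3.141)
shift now [-0.1 -2.5 31.4]  after turn [-0.1 -2.5 31.4]
```

View pics/c13.png

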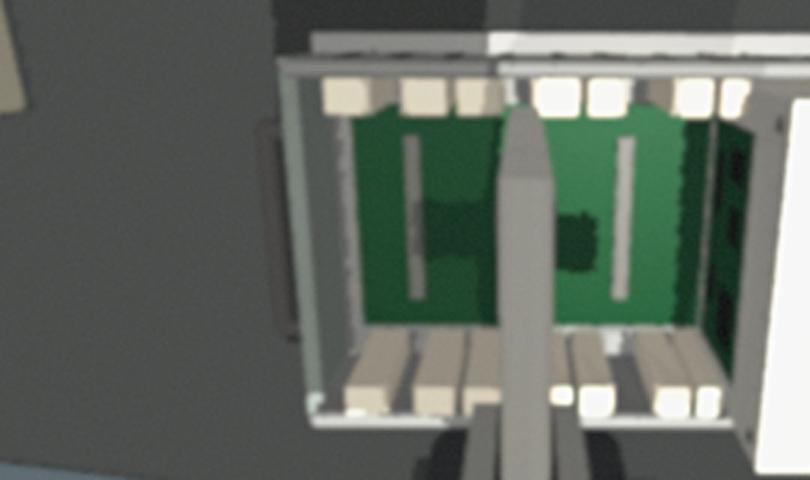

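```bash
python3 -m handwheel '[[[0,-3,10,0],[0,0,10,0],[0,0,0,0],[0,0,0,0]]]'
python3 - <<'E'
from h import *
go((.6406,.0077,.0545),98.4)
g=grab("wrist","w15"); crop("w15",140,100,340,240,4,"c13")
E
```

```text
clock: 28.8
position: [0.6412, 0.0057, 0.1547]
tool_rot: [-0.073, 0.997, 0.0, -0.001]
contact_force: [1.0, -0.1, -3.2]
opening: 0.085
t28.80 p [641.2   5.7 154.7] q [-0.073  0.997  0.    -0.001] F [ 1.  -0.1 -3.2] op 0.085
tool-y yaw 98.39 tilt 0.07 j7 1.67
turn rad -0.000 (other way 3.141)
shift now [  0.2   2.1 100.2]  after turn [  0.2   2.1 100.2]
```

View pics/c13.png

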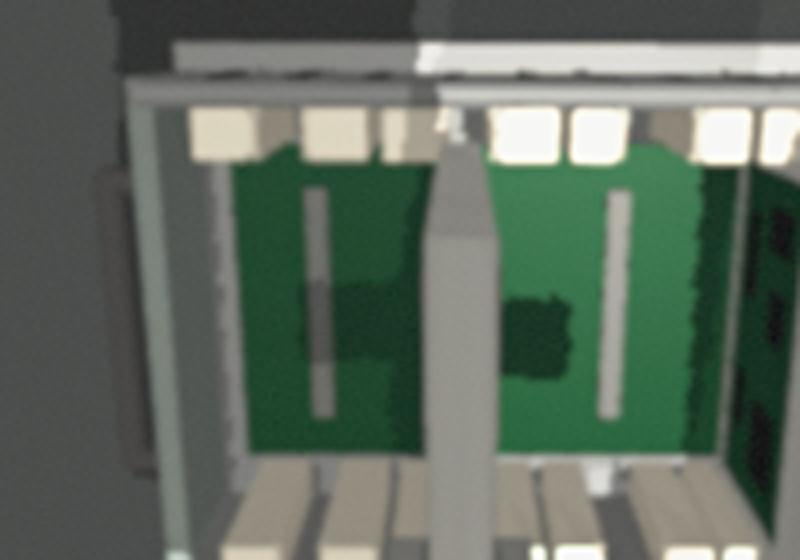

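```bash
python3 -m handwheel '[[[0,1.4,0,0],[0,0,10,0],[0,0,10,0],[0,0,0,0],[0,0,0,0]]]'
python3 - <<'E'
from h import *
go((.6406,.007,.0545),98.4)
g=grab("wrist","w15"); crop("w15",140,100,340,240,4,"c13")
E
```

```text
clock: 29.35
position: [0.6411, 0.0068, 0.1346]
tool_rot: [-0.073, 0.997, -0.0, -0.001]
contact_force: [0.6, -0.1, -1.3]
opening: 0.087
t29.35 p [641.1   6.8 134.6] q [-0.073  0.997 -0.    -0.001] F [ 0.6 -0.1 -1.3] op 0.087
tool-y yaw 98.38 tilt 0.07 j7 1.67
turn rad -0.000 (other way 3.141)
shift now [ 0.3  0.3 80.1]  after turn [ 0.3  0.3 80.1]
```

View pics/c13.png

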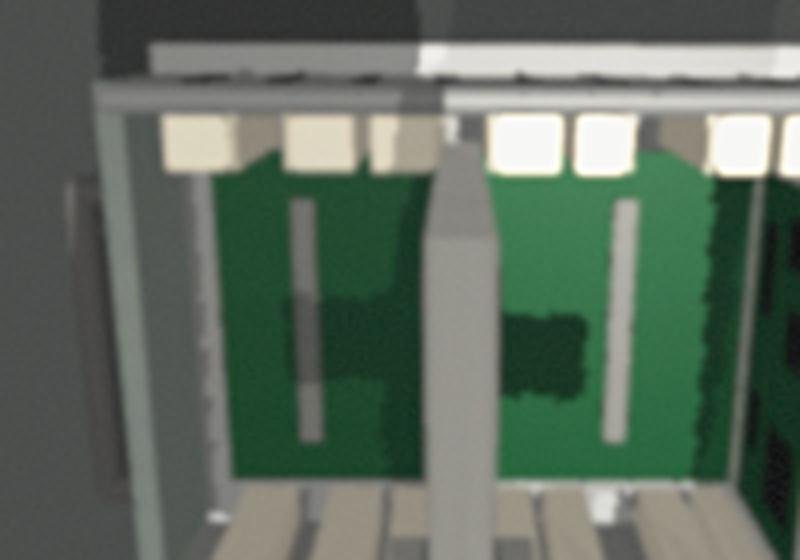

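```bash
python3 -m handwheel '[[[0,0.5,8,0],[0,0,6,0],[0,0,4,0],[0,0,3,0],[0,0,3,0],[0,0,3,0],[0,0,3,0],[0,0,0,0]]]'
python3 - <<'E'
from h import *
go((.6406,.007,.0545),98.4)
E
```

```text
clock: 30.2
position: [0.641, 0.0073, 0.1047]
tool_rot: [-0.073, 0.997, -0.0, -0.0]
contact_force: [-1.1, -1.2, -3.6]
opening: 0.085
t30.20 p [641.    7.3 104.7] q [-0.073  0.997 -0.    -0.   ] F [-1.1 -1.2 -3.6] op 0.085
tool-y yaw 98.38 tilt 0.05 j7 1.67
turn rad -0.000 (other way 3.141)
shift now [ 0.4 -0.2 50.2]  after turn [ 0.4 -0.2 50.2]
```

In the mouth with no resistance (lower edge about 62 mm).

```bash
python3 -m handwheel '[[[0,0,4,0],[0,0,4,0],[0,0,4,0],[0,0,4,0],[0,0,4,0],[0,0,4,0],[0,0,4,0],[0,0,4,0],[0,0,0,0]]]'; python3 -m handwheel '[[[0,0,4,0],[0,0,4,0],[0,0,3,0],[0,0,2,0],[0,0,1,0],[0,0,1,0],[0,0,0,0]]]';python3 -m handwheel '[[[0,0,1,0],[0,0,1,0],[0,0,1,0],[0,0,0,0]]]'
```

```text
clock: 31.1
position: [0.641, 0.0073, 0.0724]
tool_rot: [-0.073, 0.997, -0.0, -0.0]
contact_force: [-3.7, -0.1, -4.2]
opening: 0.084
clock: 31.8
position: [0.6409, 0.0072, 0.0581]
tool_rot: [-0.073, 0.997, -0.0, -0.001]
contact_force: [-5.2, -0.4, -0.6]
opening: 0.089
clock: 32.2
position: [0.6409, 0.0072, 0.0552]
tool_rot: [-0.073, 0.997, -0.0, -0.001]
contact_force: [-5.2, -0.9, 0.0]
opening: 0.082
```

```bash
python3 -m handwheel '[[[1,0,1,0],[0,0,1,0],[0,0,0,0]]]';python3 -m handwheel '[[[0,0,1,0],[0,0,0,0]]]'
```

```text
clock: 32.5
position: [0.6409, 0.0072, 0.0547]
tool_rot: [-0.073, 0.997, 0.0, 0.0]
contact_force: [-7.5, -1.7, 8.6]
opening: 0.085
clock: 32.7
position: [0.6409, 0.0072, 0.0546]
tool_rot: [-0.073, 0.997, 0.0, 0.0]
contact_force: [-10.6, -0.6, 16.4]
opening: 0.087
```

```bash
python3 -m handwheel '[[[0,0,-3,0],[0,0,0,0],[0,0,0,0],[0,0,0,0]]]' 0.3; python3 -m handwheel '[[[0,0,-10,0],[0,0,-20,0],[0,0,-40,0],[0,0,-40,0],[0,0,-40,0],[0,0,-40,0],[0,0,0,0],[0,0,0,0]]]';  python3 - <<'E'
from h import *
go((.4272,.3026,.245),5.7)
g=grab("side","s16"); crop("s16",160,120,340,300,4,"c12")
g=grab("wrist","w16"); crop("w16",80,80,380,300,2.5,"c13")
E
```

```text
clock: 33.1
position: [0.641, 0.0074, 0.0553]
tool_rot: [-0.073, 0.997, 0.0, 0.001]
contact_force: [-0.7, -1.1, -0.2]
opening: 0.349
clock: 33.9
position: [0.6411, 0.0072, 0.2468]
tool_rot: [-0.073, 0.997, 0.0, 0.001]
contact_force: [0.1, 0.5, -0.5]
opening: 0.35
t33.90 p [641.1   7.2 246.8] q [-0.073  0.997  0.     0.001] F [ 0.1  0.5 -0.5] op 0.350
tool-y yaw 98.38 tilt 0.16 j7 1.67
turn rad -1.524 (other way 1.618)
shift now [168.6 323.4   1.3]  after turn [-315.2  183.5    1.3]
```

View pics/c12.png

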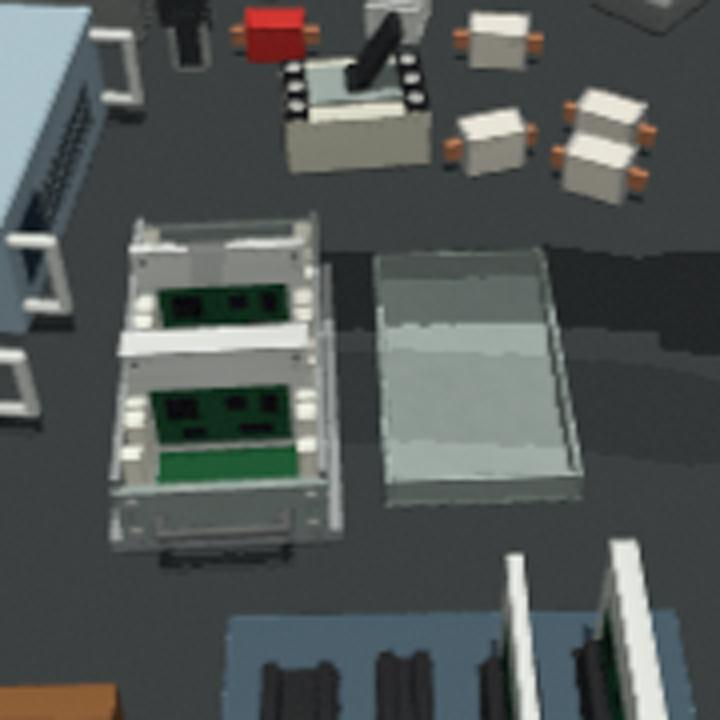

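View pics/c13.png

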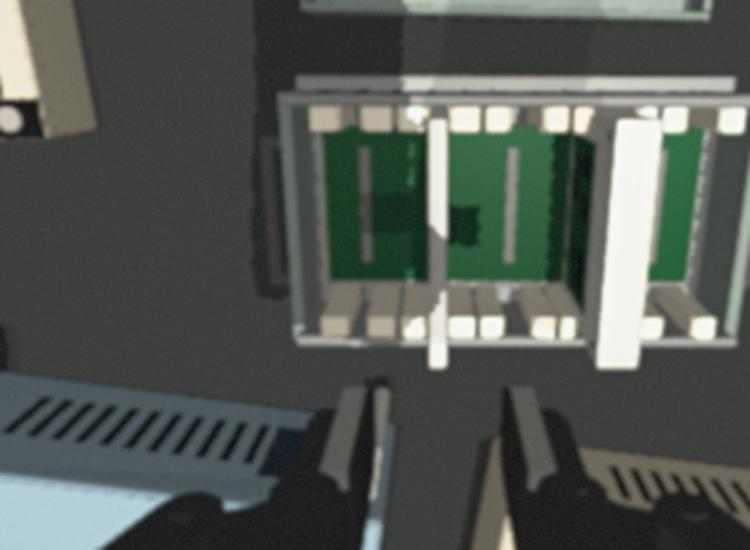

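Both look home. Next the second 8 mm module (427, 303).

```bash
python3 -m handwheel '[[[0,0,0,0.147],[0,0,0,0.147],[0,0,0,0.147],[0,0,0,0.147],[0,0,0,0.147],[0,0,0,0.147],[0,0,0,0.147],[0,0,0,0.147],[0,0,0,0.147],[0,0,0,0.147],[0,0,0,0.147],[0,0,0,0]]]';  python3 - <<'E'
from h import *
go((.4272,.3026,.245),5.7)
E
```

```text
clock: 35.2
position: [0.6395, 0.0073, 0.2436]
tool_rot: [0.671, 0.741, -0.001, -0.001]
contact_force: [-0.8, -0.2, 0.1]
opening: 0.349
t35.20 p [639.5   7.3 243.6] q [ 0.671  0.741 -0.001 -0.001] F [-0.8 -0.2  0.1] op 0.349
tool-y yaw 5.66 tilt 0.18 j7 0.20
turn rad -0.001 (other way 3.141)
shift now [ 314.8 -182.1   -1. ]  after turn [ 314.9 -181.9   -1. ]
```

```bash
python3 -m handwheel '[[[39,-23,0,0],[39,-23,0,0],[39,-23,0,0],[39,-23,0,0],[39,-22,0,0],[40,-23,0,0],[40,-23,0,0],[40,-22,0,0],[0,0,0,0],[0,0,40,0],[0,0,40,0],[0,0,20,0],[0,0,0,0],[0,0,0,0]]]';  python3 - <<'E'
from h import *
go((.4272,.3026,.05),5.7)
g=grab("wrist","w17");crop("w17",150,80,380,320,2.5,"c13")
E
```

```text
clock: 36.6
position: [0.4282, 0.302, 0.1454]
tool_rot: [0.67, 0.742, -0.0, 0.0]
contact_force: [-0.2, 0.3, -0.1]
opening: 0.348
t36.60 p [428.2 302.  145.4] q [ 0.67   0.742 -0.     0.   ] F [-0.2  0.3 -0.1] op 0.348
tool-y yaw 5.81 tilt 0.04 j7 -0.45
turn rad 0.002 (other way -3.140)
shift now [ 0.8 -0.9 95.4]  after turn [ 0.8 -0.9 95.4]
```

View pics/c13.png

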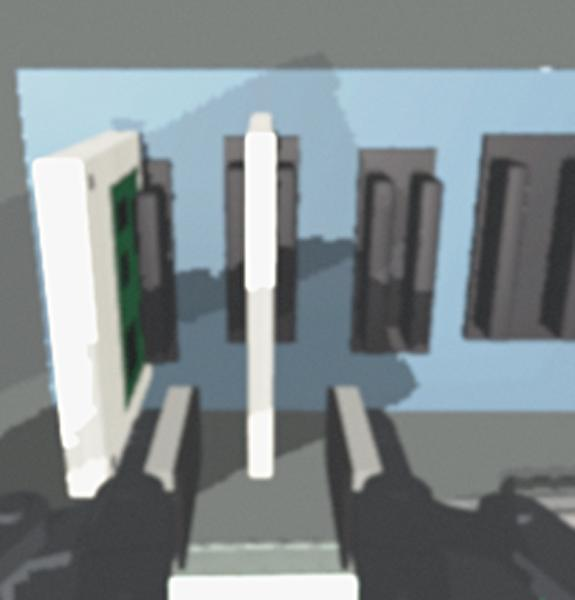

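```bash
python3 -m handwheel '[[[1.2,0,30,0],[0,0,30,0],[0,0,20,0],[0,0,15,0],[0,0,0,0],[0,0,0,0]]]';  python3 -m handwheel '[[[0,0,0,0],[0,0,0,0],[0,0,0,0],[0,0,0,0],[0,0,0,0]]]' 1 60; python3 -m handwheel '[[[0,0,-10,0],[0,0,-20,0],[0,0,-30,0],[0,0,-30,0],[0,0,-40,0],[0,0,0,0],[0,0,0,0]]]'
python3 - <<'E'
from h import *
go((.4272,.3026,.05),5.7)
g=grab("wrist","w18");crop("w18",150,50,360,320,2.5,"c13")
E
```

```text
clock: 37.25
position: [0.4287, 0.3042, 0.0516]
tool_rot: [0.671, 0.742, 0.001, 0.0]
contact_force: [0.4, -0.5, -0.1]
opening: 0.348
clock: 37.75
position: [0.4279, 0.3043, 0.0518]
tool_rot: [0.671, 0.742, 0.001, -0.0]
contact_force: [-2.6, -1.4, 7.5]
opening: 0.084
clock: 38.45
position: [0.4282, 0.304, 0.1816]
tool_rot: [0.671, 0.742, 0.001, 0.0]
contact_force: [-0.1, -0.2, -2.8]
opening: 0.082
t38.45 p [428.2 304.  181.6] q [0.671 0.742 0.001 0.   ] F [-0.1 -0.2 -2.8] op 0.082
tool-y yaw 5.73 tilt 0.15 j7 -0.47
turn rad 0.001 (other way -3.141)
shift now [ -1.5  -1.4 131.6]  after turn [ -1.5  -1.4 131.6]
```

View pics/c13.png

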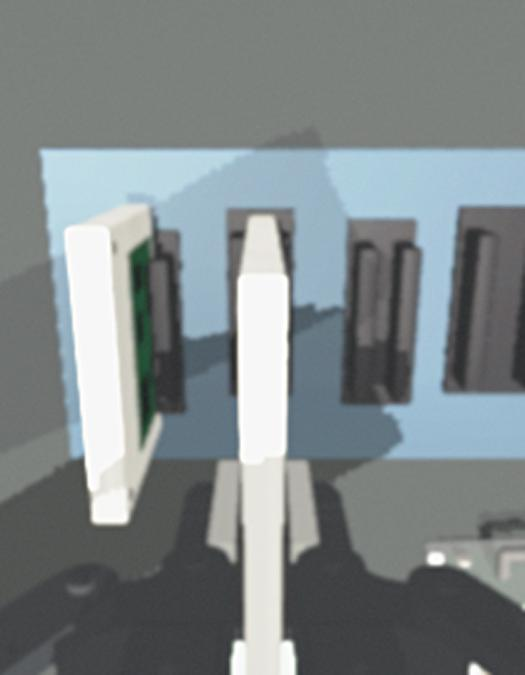

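```bash
python3 -m handwheel '[[[0,0,0,-0.147],[0,0,0,-0.147],[0,0,0,-0.147],[0,0,0,-0.147],[0,0,0,-0.147],[0,0,0,-0.147],[0,0,0,-0.147],[0,0,0,-0.147],[0,0,0,-0.147],[0,0,0,-0.147],[0,0,0,-0.147],[0,0,0,0]]]'
python3 - <<'E'
from h import *
go((.646,-.0364,.175),98.4)
E
```

```text
clock: 39.7
position: [0.4268, 0.3028, 0.1789]
tool_rot: [-0.074, 0.997, -0.001, -0.001]
contact_force: [-0.6, -0.1, -1.9]
opening: 0.081
t39.70 p [426.8 302.8 178.9] q [-0.074  0.997 -0.001 -0.001] F [-0.6 -0.1 -1.9] op 0.081
tool-y yaw 98.44 tilt 0.18 j7 1.01
turn rad 0.001 (other way -3.141)
shift now [-167.  -367.7    3.9]  after turn [-167.3 -367.5    3.9]
```

```bash
python3 -m handwheel '[[[-16,-36,0,0],[-17,-36,0,0],[-17,-37,0,0],[-17,-37,0,0],[-17,-37,0,0],[-17,-37,0,0],[-17,-37,0,0],[-17,-37,0,0],[-16,-37,0,0],[-16,-37,0,0],[0,0,10,0],[0,0,10,0],[0,0,0,0],[0,0,0,0]]]'
python3 - <<'E'
from h import *
go((.646,-.0364,.0545),98.4)
g=grab("wrist","w19"); crop("w19",140,100,340,240,4,"c13")
E
```

```text
clock: 41.1
position: [0.6457, -0.0343, 0.1596]
tool_rot: [-0.074, 0.997, 0.0, -0.001]
contact_force: [0.5, 0.9, -1.9]
opening: 0.084
t41.10 p [645.7 -34.3 159.6] q [-0.074  0.997  0.    -0.001] F [ 0.5  0.9 -1.9] op 0.084
tool-y yaw 98.44 tilt 0.12 j7 1.76
turn rad 0.001 (other way -3.141)
shift now [ -0.2  -2.3 105.1]  after turn [ -0.2  -2.3 105.1]
```

View pics/c13.png

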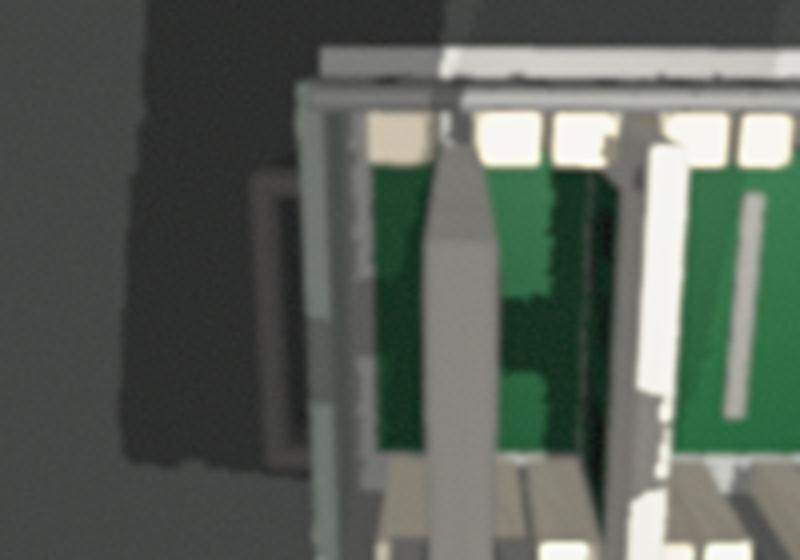

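```bash
python3 -m handwheel '[[[0,-1.2,10,0],[0,0,10,0],[0,0,0,0],[0,0,0,0]]]'
python3 - <<'E'
from h import *
go((.646,-.0364,.0545),98.4)
g=grab("wrist","w19"); crop("w19",140,100,340,240,4,"c13")
E
```

```text
clock: 41.55
position: [0.6463, -0.0372, 0.1398]
tool_rot: [-0.073, 0.997, 0.0, -0.001]
contact_force: [0.6, -0.1, -1.5]
opening: 0.084
t41.55 p [646.3 -37.2 139.8] q [-0.073  0.997  0.    -0.001] F [ 0.6 -0.1 -1.5] op 0.084
tool-y yaw 98.37 tilt 0.06 j7 1.76
turn rad -0.000 (other way 3.141)
shift now [ 0.1  0.9 85.3]  after turn [ 0.1  0.9 85.3]
```

View pics/c13.png

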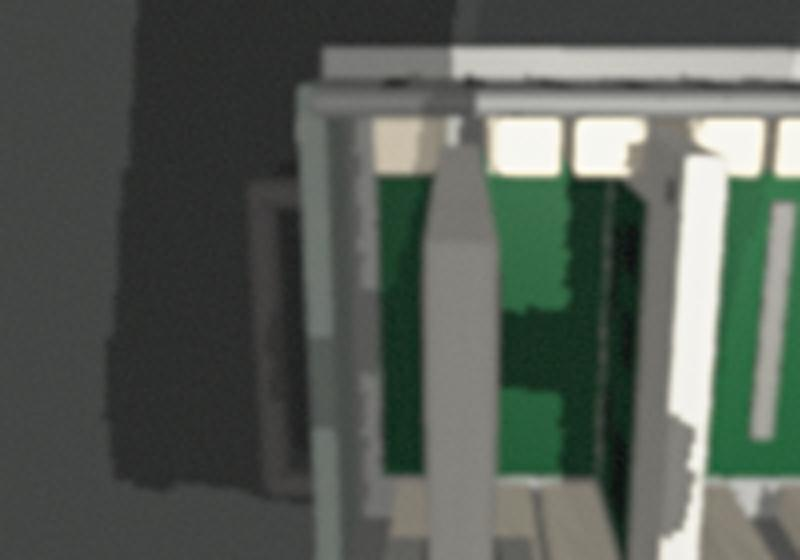

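```bash
python3 -m handwheel '[[[0.3,0.9,8,0],[0,0,8,0],[0,0,6,0],[0,0,3,0],[0,0,3,0],[0,0,3,0],[0,0,3,0],[0,0,0,0]]]'
python3 - <<'E'
from h import *
go((.646,-.0364,.0545),98.4)
E
```

```text
clock: 42.4
position: [0.6461, -0.0365, 0.1059]
tool_rot: [-0.073, 0.997, 0.0, -0.0]
contact_force: [-0.1, -1.0, -2.1]
opening: 0.084
t42.40 p [646.1 -36.5 105.9] q [-0.073  0.997  0.    -0.   ] F [-0.1 -1.  -2.1] op 0.084
tool-y yaw 98.37 tilt 0.03 j7 1.76
turn rad -0.000 (other way 3.141)
shift now [ 0.1  0.1 51.4]  after turn [ 0.1  0.1 51.4]
```

```bash
python3 -m handwheel '[[[0,0,4,0],[0,0,4,0],[0,0,4,0],[0,0,4,0],[0,0,4,0],[0,0,4,0],[0,0,4,0],[0,0,4,0],[0,0,0,0]]]'; python3 -m handwheel '[[[0,0,4,0],[0,0,4,0],[0,0,3,0],[0,0,2,0],[0,0,1,0],[0,0,1,0],[0,0,0,0]]]';python3 -m handwheel '[[[0,0,1,0],[0,0,1,0],[0,0,1,0],[0,0,1,0],[0,0,0,0]]]'
```

```text
clock: 43.3
position: [0.646, -0.0364, 0.0736]
tool_rot: [-0.073, 0.997, 0.0, -0.0]
contact_force: [0.2, -0.2, -3.0]
opening: 0.084
clock: 44.0
position: [0.6464, -0.0364, 0.0593]
tool_rot: [-0.073, 0.997, -0.0, 0.0]
contact_force: [-0.5, -0.3, -3.0]
opening: 0.083
clock: 44.5
position: [0.6463, -0.0364, 0.0552]
tool_rot: [-0.073, 0.997, 0.0, -0.0]
contact_force: [-0.2, 0.2, -1.6]
opening: 0.082
```

```bash
python3 -m handwheel '[[[0,0,1,0],[0,0,0.5,0],[0,0,0,0]]]';python3 -m handwheel '[[[0,0,0.7,0],[0,0,0,0]]]'
```

```text
clock: 44.8
position: [0.6465, -0.0365, 0.0548]
tool_rot: [-0.073, 0.997, 0.0, 0.0]
contact_force: [-3.6, 0.0, 5.3]
opening: 0.08
clock: 45.0
position: [0.6465, -0.0365, 0.0548]
tool_rot: [-0.073, 0.997, 0.0, 0.0]
contact_force: [-4.8, 0.2, 12.4]
opening: 0.083
```

```bash
python3 -m handwheel '[[[0,0,-2,0],[0,0,0,0],[0,0,0,0],[0,0,0,0]]]' 0.4; python3 -m handwheel '[[[0,0,-10,0],[0,0,-20,0],[0,0,-40,0],[0,0,-40,0],[0,0,-40,0],[0,0,-40,0],[0,0,0,0],[0,0,0,0]]]' 0.2;  python3 - <<'E'
from h import *
go((.3659,.2894,.245),5.7)
g=grab("side","s20"); crop("s20",160,120,340,300,4,"c12")
E
python3 -m handwheel '[[[0,0,0,0.147],[0,0,0,0.147],[0,0,0,0.147],[0,0,0,0.147],[0,0,0,0.147],[0,0,0,0.147],[0,0,0,0.147],[0,0,0,0.147],[0,0,0,0.147],[0,0,0,0.147],[0,0,0,0.147],[0,0,0,0]]]';  python3 - <<'E'
from h import *
go((.3659,.2894,.245),5.7)
E
```

```text
clock: 45.4
position: [0.6464, -0.0364, 0.055]
tool_rot: [-0.073, 0.997, -0.0, 0.0]
contact_force: [1.2, -1.0, -0.4]
opening: 0.301
clock: 46.2
position: [0.6469, -0.0365, 0.2466]
tool_rot: [-0.073, 0.997, -0.0, 0.001]
contact_force: [0.1, 0.7, -1.9]
opening: 0.401
t46.20 p [646.9 -36.5 246.6] q [-0.073  0.997 -0.     0.001] F [ 0.1  0.7 -1.9] op 0.401
tool-y yaw 98.38 tilt 0.14 j7 1.75
turn rad -1.524 (other way 1.618)
shift now [230.5 363.3   0.9]  after turn [-352.2  247.2    0.9]
clock: 47.45
position: [0.6453, -0.0362, 0.2433]
tool_rot: [0.671, 0.741, -0.001, -0.001]
contact_force: [-0.8, -0.2, -0.1]
opening: 0.399
t47.45 p [645.3 -36.2 243.3] q [ 0.671  0.741 -0.001 -0.001] F [-0.8 -0.2 -0.1] op 0.399
tool-y yaw 5.66 tilt 0.19 j7 0.29
turn rad -0.001 (other way 3.141)
shift now [ 351.6 -245.9   -1. ]  after turn [ 351.8 -245.7   -1. ]
```

View pics/c12.png

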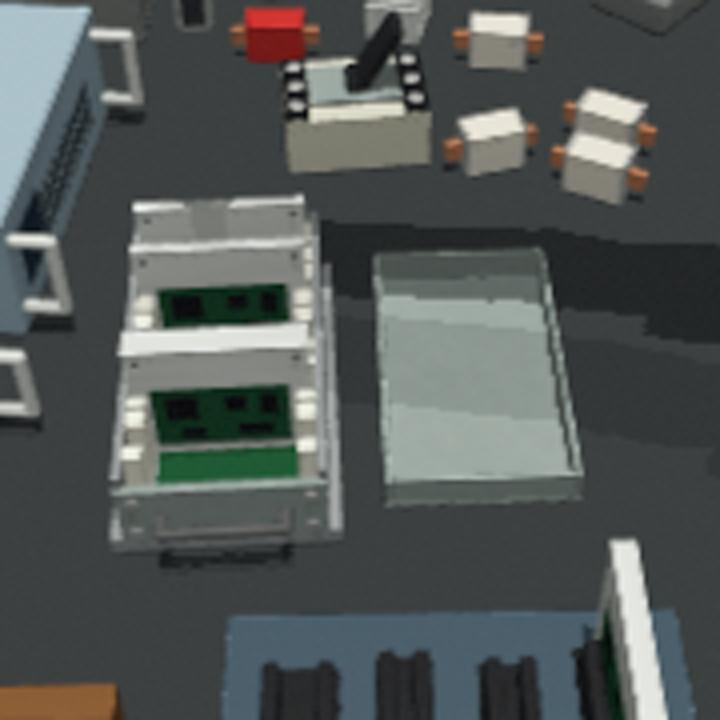

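```bash
python3 -m handwheel '[[[35,-24,0,0],[35,-24,0,0],[35,-25,0,0],[35,-25,0,0],[35,-25,0,0],[35,-25,0,0],[35,-25,0,0],[35,-25,0,0],[36,-24,0,0],[36,-24,0,0],[0,0,0,0],[0,0,40,0],[0,0,40,0],[0,0,20,0],[0,0,0,0],[0,0,0,0]]]';  python3 - <<'E'
from h import *
go((.3659,.2894,.05),5.7)
g=grab("wrist","w21");crop("w21",150,80,380,320,2.5,"c13")
E
```

```text
clock: 49.05
position: [0.3668, 0.2887, 0.1453]
tool_rot: [0.67, 0.742, -0.0, 0.0]
contact_force: [-0.6, 0.8, 0.9]
opening: 0.401
t49.05 p [366.8 288.7 145.3] q [ 0.67   0.742 -0.     0.   ] F [-0.6  0.8  0.9] op 0.401
tool-y yaw 5.80 tilt 0.05 j7 -0.53
turn rad 0.002 (other way -3.140)
shift now [ 0.9 -0.8 95.3]  after turn [ 0.9 -0.8 95.3]
```

View pics/c13.png

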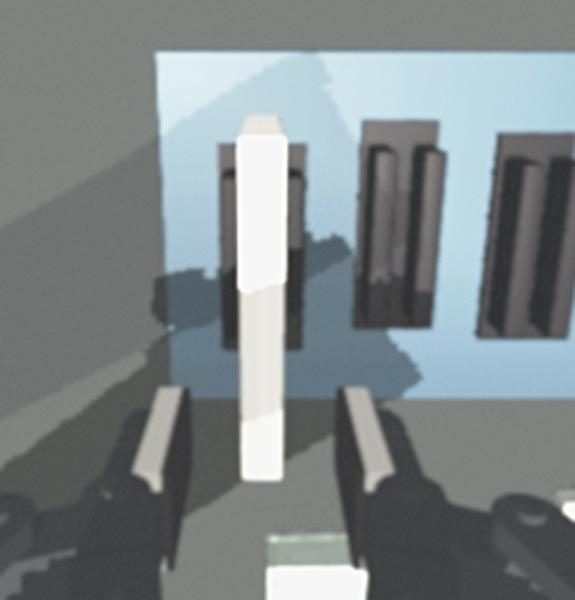

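Centred between the fingers; near edge at the same row as before. Grasp and lift.

```bash
python3 -m handwheel '[[[0.5,0,30,0],[0,0,30,0],[0,0,20,0],[0,0,15,0],[0,0,0,0],[0,0,0,0]]]';  python3 -m handwheel '[[[0,0,0,0],[0,0,0,0],[0,0,0,0],[0,0,0,0],[0,0,0,0]]]' 1 60; python3 -m handwheel '[[[0,0,-10,0],[0,0,-20,0],[0,0,-30,0],[0,0,-30,0],[0,0,-40,0],[0,0,0,0],[0,0,0,0]]]'
python3 - <<'E'
from h import *
go((.3659,.2894,.05),5.7)
g=grab("wrist","w22");crop("w22",150,50,360,320,2.5,"c13")
E
python3 -m handwheel '[[[0,0,0,-0.147],[0,0,0,-0.147],[0,0,0,-0.147],[0,0,0,-0.147],[0,0,0,-0.147],[0,0,0,-0.147],[0,0,0,-0.147],[0,0,0,-0.147],[0,0,0,-0.147],[0,0,0,-0.147],[0,0,0,-0.147],[0,0,0,0]]]'
python3 - <<'E'
from h import *
go((.621,.138,.175),98.4)
E
```

```text
clock: 49.7
position: [0.3673, 0.2903, 0.0513]
tool_rot: [0.671, 0.742, 0.001, 0.0]
contact_force: [0.5, -0.0, 0.1]
opening: 0.399
clock: 50.2
position: [0.3669, 0.2905, 0.0515]
tool_rot: [0.671, 0.742, 0.001, -0.0]
contact_force: [-0.7, -0.5, 6.8]
opening: 0.153
clock: 50.9
position: [0.3665, 0.29, 0.181]
tool_rot: [0.671, 0.742, 0.001, -0.0]
contact_force: [-0.1, 0.1, -4.6]
opening: 0.153
t50.90 p [366.5 290.  181. ] q [ 0.671  0.742  0.001 -0.   ] F [-0.1  0.1 -4.6] op 0.153
tool-y yaw 5.74 tilt 0.12 j7 -0.56
turn rad 0.001 (other way -3.141)
shift now [ -0.7  -0.8 131. ]  after turn [ -0.7  -0.8 131. ]
clock: 52.15
position: [0.3653, 0.2887, 0.1786]
tool_rot: [-0.074, 0.997, -0.001, -0.001]
contact_force: [0.0, -0.0, -3.4]
opening: 0.159
t52.15 p [365.3 288.7 178.6] q [-0.074  0.997 -0.001 -0.001] F [ 0.  -0.  -3.4] op 0.159
tool-y yaw 98.44 tilt 0.20 j7 0.97
turn rad 0.001 (other way -3.141)
shift now [-230.8 -186.5    3.2]  after turn [-230.9 -186.4    3.2]
```

View pics/c13.png

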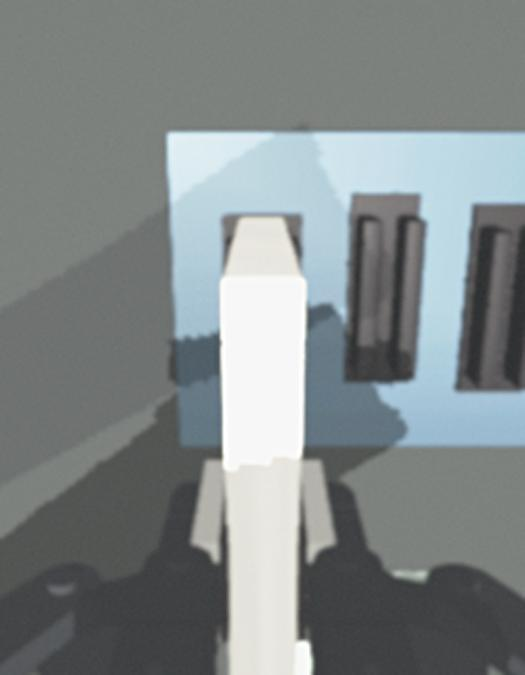

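```bash
python3 -m handwheel '[[[-28,-23,0,0],[-29,-23,0,0],[-29,-23,0,0],[-29,-23,0,0],[-29,-23,0,0],[-29,-24,0,0],[-29,-24,0,0],[-29,-24,0,0],[0,0,10,0],[0,0,10,0],[0,0,10,0],[0,0,10,0],[0,0,0,0],[0,0,0,0]]]'
python3 - <<'E'
from h import *
go((.6202,.1378,.0545),98.4)
g=grab("wrist","w23"); crop("w23",140,100,340,240,4,"c13")
E
```

```text
clock: 53.55
position: [0.6217, 0.1389, 0.14]
tool_rot: [-0.073, 0.997, 0.0, -0.0]
contact_force: [0.4, 0.8, -2.2]
opening: 0.154
t53.55 p [621.7 138.9 140. ] q [-0.073  0.997  0.    -0.   ] F [ 0.4  0.8 -2.2] op 0.154
tool-y yaw 98.41 tilt 0.03 j7 1.50
turn rad 0.000 (other way -3.141)
shift now [ 1.6 -0.9 85.5]  after turn [ 1.6 -0.9 85.5]
```

View pics/c13.png

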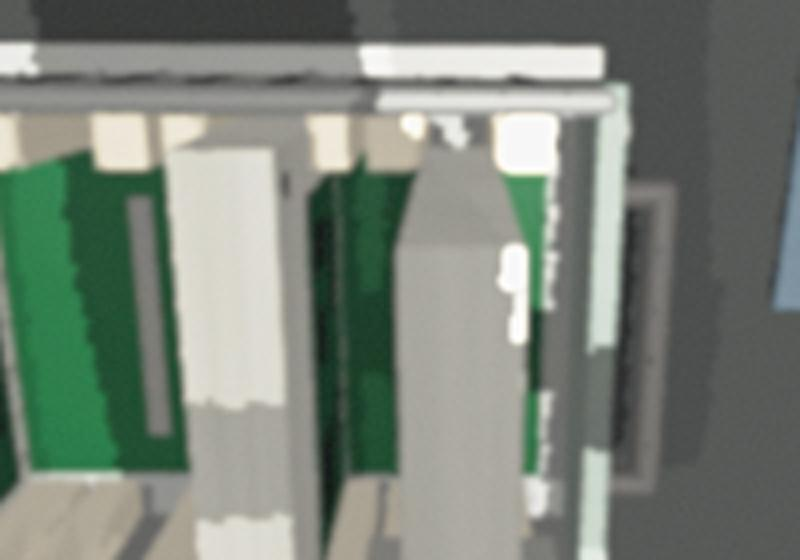

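```bash
python3 -m handwheel '[[[1.2,0,8,0],[0,0,8,0],[0,0,6,0],[0,0,3,0],[0,0,3,0],[0,0,3,0],[0,0,3,0],[0,0,0,0]]]'
python3 - <<'E'
from h import *
go((.6202,.1378,.0545),98.4)
E
```

```text
clock: 54.4
position: [0.6207, 0.1382, 0.1057]
tool_rot: [-0.073, 0.997, -0.0, -0.0]
contact_force: [-0.6, 0.9, -2.2]
opening: 0.158
t54.40 p [620.7 138.2 105.7] q [-0.073  0.997 -0.    -0.   ] F [-0.6  0.9 -2.2] op 0.158
tool-y yaw 98.38 tilt 0.03 j7 1.50
turn rad -0.000 (other way 3.141)
shift now [ 0.5 -0.3 51.2]  after turn [ 0.5 -0.3 51.2]
```

```bash
python3 -m handwheel '[[[0,0,4,0],[0,0,4,0],[0,0,4,0],[0,0,4,0],[0,0,4,0],[0,0,4,0],[0,0,4,0],[0,0,4,0],[0,0,0,0]]]'; python3 -m handwheel '[[[0,0,4,0],[0,0,4,0],[0,0,3,0],[0,0,2,0],[0,0,1,0],[0,0,1,0],[0,0,0,0]]]';python3 -m handwheel '[[[0,0,1,0],[0,0,1,0],[0,0,1,0],[0,0,1,0],[0,0,0,0]]]';python3 -m handwheel '[[[0,0,1,0],[0,0,0.5,0],[0,0,0,0]]]'
```

```text
clock: 55.3
position: [0.6205, 0.1381, 0.0734]
tool_rot: [-0.073, 0.997, -0.0, -0.001]
contact_force: [-0.2, -0.1, -3.0]
opening: 0.157
clock: 56.0
position: [0.621, 0.1382, 0.0591]
tool_rot: [-0.073, 0.997, -0.0, 0.0]
contact_force: [-0.0, -0.8, -3.3]
opening: 0.154
clock: 56.5
position: [0.6209, 0.1382, 0.0549]
tool_rot: [-0.073, 0.997, -0.0, -0.0]
contact_force: [0.6, -0.3, -4.0]
opening: 0.155
clock: 56.8
position: [0.6212, 0.1382, 0.0546]
tool_rot: [-0.073, 0.997, 0.0, 0.0]
contact_force: [-3.8, -0.2, 5.0]
opening: 0.153
```

```bash
python3 -m handwheel '[[[0,0,-1.5,0],[0,0,0,0],[0,0,0,0],[0,0,0,0]]]' 0.4; python3 -m handwheel '[[[0,0,-10,0],[0,0,-20,0],[0,0,-40,0],[0,0,-40,0],[0,0,-40,0],[0,0,-40,0],[0,0,0,0],[0,0,0,0]]]' 0.0;  python3 - <<'E'
from h import *
g=grab("side","s24"); crop("s24",160,120,340,300,4,"c12")
g=grab("wrist","w24"); crop("w24",80,80,380,300,2.5,"c13")
g=grab("top","t24")
E
```

```text
clock: 57.2
position: [0.6211, 0.1383, 0.0551]
tool_rot: [-0.073, 0.997, 0.0, 0.0]
contact_force: [0.2, 0.2, -0.1]
opening: 0.301
clock: 58.0
position: [0.6215, 0.1383, 0.2467]
tool_rot: [-0.073, 0.997, 0.0, 0.001]
contact_force: [-0.7, 0.7, -0.3]
opening: 0.497
```

View pics/c12.png

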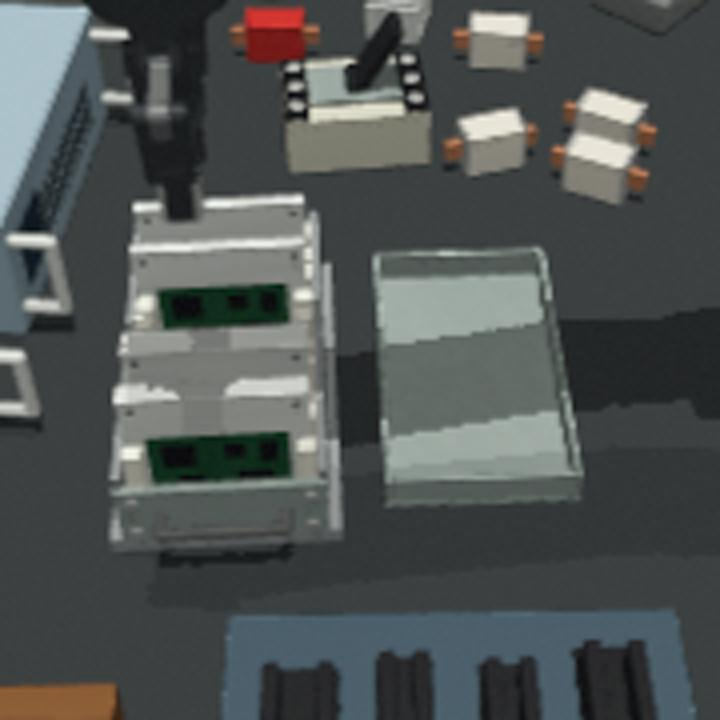

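View pics/t24.png

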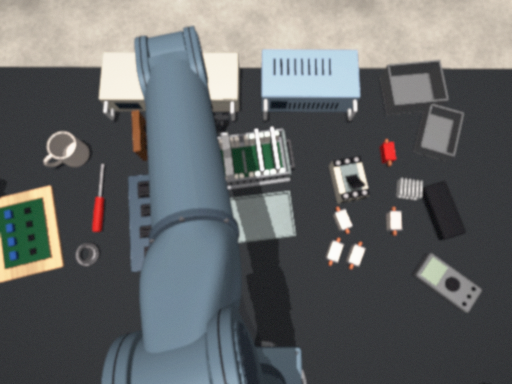

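Run:
```python
from h import *
f=load("t24"); im=f["pixels"].astype(int)
m=(im.min(2)>190); m[:,:310]=0; m[:205]=0; m[275:]=0; m[:,415:]=0
tops(f,m,.040)
m=(im.min(2)>150); m[:,:310]=0; m[:205]=0; m[275:]=0; m[:,415:]=0
tops(f,m,.040)
go((.42,-.30,.25),70)
```

```text
px [356.3 254.8] world [ 357.4 -265.9] size [29.8 50.5] long yaw 157.0
px [334.8 250.8] world [ 368.3 -206.2] size [29.7 50.5] long yaw 159.3
px [395.5 220. ] world [ 455.  -382.1] size [25.6 47.3] long yaw 176.2
px [343.2 219.1] world [ 457.2 -233.5] size [30.4 49.8] long yaw 21.0
px [356.2 254.7] world [ 357.7 -265.9] size [33.3 53.9] long yaw 156.7
px [334.8 250.8] world [ 368.2 -206.2] size [33.2 54.1] long yaw 159.3
px [395.5 220. ] world [ 455.1 -382.1] size [31.3 52.8] long yaw 176.3
px [343.1 219.1] world [ 457.4 -233.2] size [33.7 53.8] long yaw 21.0
t58.15 p [620.  138.  243.7] q [-0.073  0.997 -0.    -0.001] F [ 0.   0.1 -0.3] op 0.505
tool-y yaw 98.38 tilt 0.15 j7 1.49
turn rad 0.495 (other way -2.646)
shift now [ 261.7 -404.2   -5.5]  after turn [  38.1 -480.    -5.5]
```

```bash
python3 -m handwheel '[[[0,0,0,0.137],[0,0,0,0.137],[0,0,0,0.137],[0,0,0,0.137],[0,0,0,0]]]' -0.1
python3 - <<'E'
from h import *
go((.3575,-.2660,.245),67)
E
```

```text
clock: 58.65
position: [0.6201, 0.1381, 0.2436]
tool_rot: [0.2, 0.98, -0.001, -0.001]
contact_force: [-0.2, -0.6, -0.3]
opening: 0.551
t58.65 p [620.1 138.1 243.6] q [ 0.2    0.98  -0.001 -0.001] F [-0.2 -0.6 -0.3] op 0.551
tool-y yaw 66.92 tilt 0.16 j7 0.99
turn rad -0.001 (other way 3.140)
shift now [ 8.320e+01 -4.747e+02 -3.000e-01]  after turn [ 8.390e+01 -4.746e+02 -3.000e-01]
```

```bash
python3 -m handwheel '[[[8,-43,0,0],[8,-43,0,0],[8,-43,0,0],[8,-43,0,0],[8,-43,0,0],[8,-43,0,0],[7,-43,0,0],[7,-43,0,0],[7,-43,0,0],[7,-43,0,0],[7,-44,0,0],[0,0,0,0],[0,0,40,0],[0,0,40,0],[0,0,40,0],[0,0,0,0],[0,0,0,0]]]' -0.1
python3 - <<'E'
from h import *
go((.3575,-.2660,-.015),67)
g=grab("wrist","w25"); crop("w25",100,60,400,320,2.5,"c13")
f=g; im=f["pixels"].astype(int)
m=(im.min(2)>150); m[240:]=0
tops(f,m,.040,150)
E
```

```text
clock: 60.35
position: [0.359, -0.2653, 0.1253]
tool_rot: [0.199, 0.98, 0.0, -0.001]
contact_force: [-0.5, 0.1, 0.1]
opening: 0.552
t60.35 p [ 359.  -265.3  125.3] q [ 0.199  0.98   0.    -0.001] F [-0.5  0.1  0.1] op 0.552
tool-y yaw 67.09 tilt 0.11 j7 1.94
turn rad 0.001 (other way -3.140)
shift now [  0.8  -1.2 140.3]  after turn [  0.8  -1.2 140.3]
px [ 43.5 210.5] world [ 301.8 -480.1] size [66.3 87.8] long yaw 53.1
px [253.5 190. ] world [ 357.1 -266.1] size [27.  43.9] long yaw 157.1
px [314.5 176.5] world [ 367.3 -206.5] size [31.5 53.8] long yaw 158.7
px [483.2 190.7] world [451.5 -57.6] size [ 81.9 101.2] long yaw 6.8
```

View pics/c13.png

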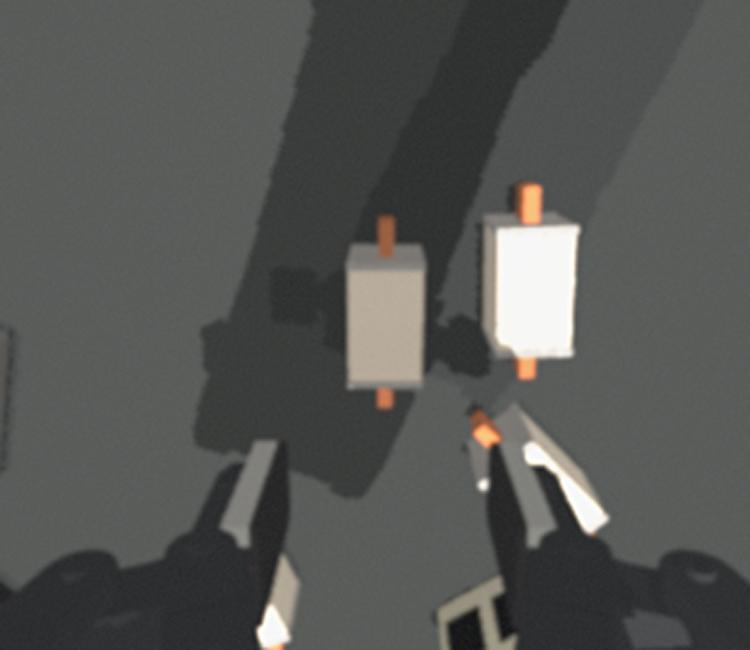

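```bash
python3 -m handwheel '[[[0.8,-1.2,40,0],[0,0,40,0],[0,0,30,0],[0,0,15,0],[0,0,10,0],[0,0,5,0],[0,0,0,0],[0,0,0,0]]]'
python3 - <<'E'
from h import *
go((.3575,-.2660,-.015),67)
g=grab("side","s26"); crop("s26",250,90,370,200,5,"c12")
E
```

```text
clock: 61.2
position: [0.359, -0.2669, -0.0139]
tool_rot: [0.199, 0.98, -0.0, 0.001]
contact_force: [0.5, 0.2, -1.2]
opening: 0.555
t61.20 p [ 359.  -266.9  -13.9] q [ 0.199  0.98  -0.     0.001] F [ 0.5  0.2 -1.2] op 0.555
tool-y yaw 66.99 tilt 0.12 j7 2.13
turn rad -0.000 (other way 3.141)
shift now [1.7 0.3 1.1]  after turn [1.7 0.3 1.1]
```

View pics/c12.png

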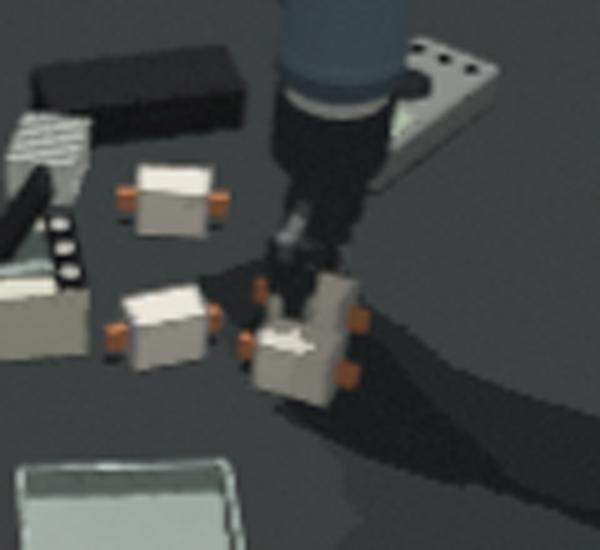

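Finger is down beside the fuse (tip hidden behind the nearer fuse); no contact force. Close and lift.

```bash
python3 -m handwheel '[[[1.5,0,0,0],[0,0,0,0],[0,0,0,0],[0,0,0,0],[0,0,0,0],[0,0,0,0]]]' 1 40; python3 -m handwheel '[[[0,0,-10,0],[0,0,-20,0],[0,0,-30,0],[0,0,-40,0],[0,0,-20,0],[0,0,0,0]]]'
python3 - <<'E'
from h import *
go((.4552,.0788,.10),96.9)
g=grab("side","s26"); crop("s26",250,60,370,200,4,"c12")
g=grab("wrist","w26"); crop("w26",100,60,400,320,2.5,"c13")
E
```

```text
clock: 61.85
position: [0.357, -0.266, -0.0142]
tool_rot: [0.2, 0.98, -0.0, 0.0]
contact_force: [-0.4, 1.2, 7.1]
opening: 0.345
clock: 62.45
position: [0.3583, -0.2667, 0.1079]
tool_rot: [0.2, 0.98, -0.001, 0.003]
contact_force: [1.6, 0.3, -1.5]
opening: 0.346
t62.45 p [ 358.3 -266.7  107.9] q [ 0.2    0.98  -0.001  0.003] F [ 1.6  0.3 -1.5] op 0.346
tool-y yaw 66.98 tilt 0.31 j7 1.98
turn rad -0.522 (other way 2.619)
shift now [ 45.9 355.9   7.7]  after turn [-137.7  331.4    7.7]
```

View pics/c12.png

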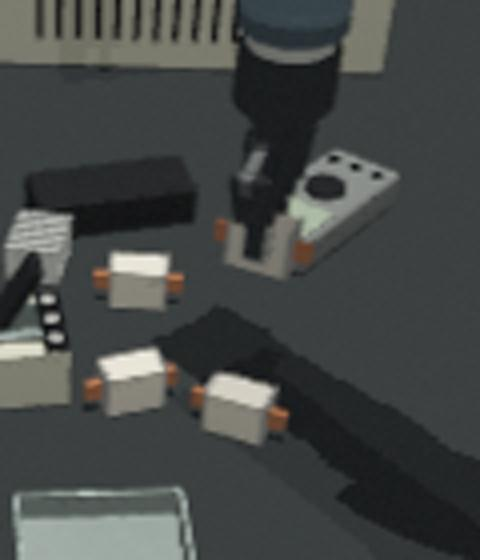

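View pics/c13.png

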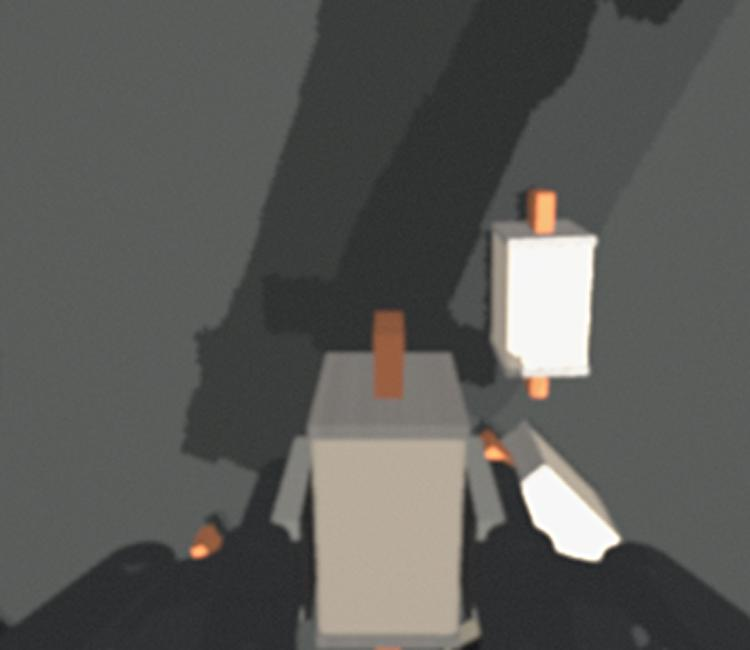

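```bash
python3 -m handwheel '[[[5,39,0,0],[5,39,0,0],[5,39,0,0],[5,39,0,0],[5,40,0,0],[5,40,0,0],[5,40,0,0],[6,40,0,0],[5,40,0,0],[0,0,0,-0.13],[0,0,0,-0.13],[0,0,0,-0.13],[0,0,0,-0.13],[0,0,0,0],[0,0,0,0]]]'
python3 - <<'E'
from h import *
go((.4552,.0788,-.010),96.9)
g=grab("wrist","w27"); crop("w27",80,30,380,320,2.3,"c13")
g=grab("side","s27"); crop("s27",230,160,330,260,6,"c12")
E
```

```text
clock: 64.05
position: [0.4527, 0.0795, 0.1042]
tool_rot: [-0.057, 0.998, -0.0, -0.001]
contact_force: [-0.4, 0.4, -1.8]
opening: 0.345
t64.05 p [452.7  79.5 104.2] q [-0.057  0.998 -0.    -0.001] F [-0.4  0.4 -1.8] op 0.345
tool-y yaw 96.56 tilt 0.12 j7 1.57
turn rad -0.006 (other way 3.136)
shift now [ -2.7  -1.  114.2]  after turn [ -2.7  -1.  114.2]
```

View pics/c13.png

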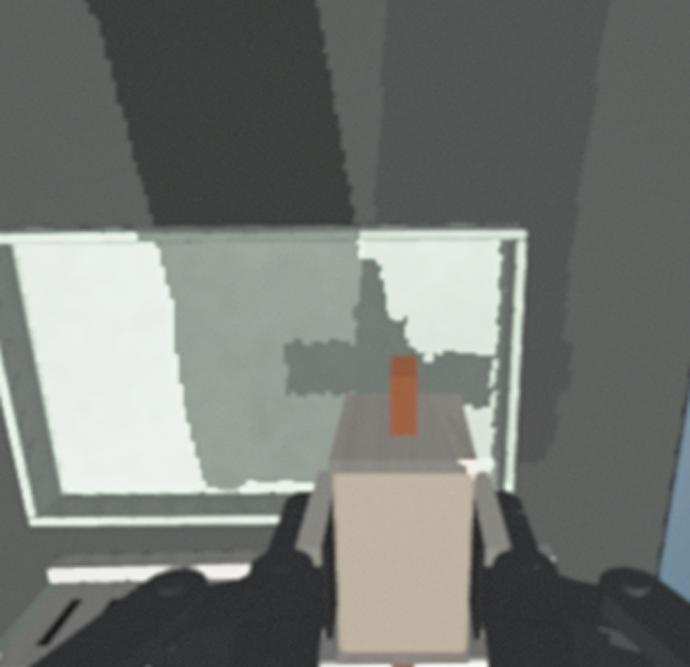

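```bash
python3 -m handwheel '[[[-2.5,-1,30,0],[0,0,30,0],[0,0,25,0],[0,0,12,0],[0,0,6,0],[0,0,4,0],[0,0,3,0],[0,0,0,0]]]'; python3 -m handwheel '[[[0,0,1.5,0],[0,0,1,0],[0,0,0,0]]]'
```

```text
clock: 64.95
position: [0.4565, 0.0793, -0.0045]
tool_rot: [-0.059, 0.998, 0.0, 0.0]
contact_force: [0.1, 0.3, -0.9]
opening: 0.347
clock: 65.25
position: [0.4562, 0.0792, -0.0073]
tool_rot: [-0.059, 0.998, 0.0, 0.0]
contact_force: [-0.7, -0.5, -2.7]
opening: 0.342
```

```bash
python3 -m handwheel '[[[0,0,1.5,0],[0,0,1,0],[0,0,0,0]]]'; python3 -m handwheel '[[[0,0,0,0],[0,0,0,0],[0,0,0,0],[0,0,0,0]]]' 0;  python3 -m handwheel '[[[0,0,-15,0],[0,0,-30,0],[0,0,-40,0],[0,0,-40,0],[0,0,-30,0],[0,0,0,0],[0,0,0,0]]]'
python3 - <<'E'
from h import *
go((.3682,-.2062,.15),69.3)
g=grab("side","s28"); crop("s28",230,130,330,260,4,"c12")
g=grab("wrist","w28"); crop("w28",80,30,380,320,2.3,"c13")
E
```

```text
clock: 65.55
position: [0.456, 0.0791, -0.0101]
tool_rot: [-0.059, 0.998, -0.0, -0.0]
contact_force: [-0.2, -0.6, -2.1]
opening: 0.342
clock: 65.95
position: [0.4562, 0.0792, -0.0098]
tool_rot: [-0.059, 0.998, 0.0, 0.0]
contact_force: [0.3, 0.3, 0.9]
opening: 0.497
clock: 66.65
position: [0.4563, 0.0794, 0.1454]
tool_rot: [-0.059, 0.998, 0.0, 0.001]
contact_force: [-0.8, 0.6, 0.4]
opening: 0.499
t66.65 p [456.3  79.4 145.4] q [-0.059  0.998  0.     0.001] F [-0.8  0.6  0.4] op 0.499
tool-y yaw 96.79 tilt 0.08 j7 1.55
turn rad 0.480 (other way -2.662)
shift now [ 121.2 -273.2   -4.9]  after turn [ -18.5 -298.3   -4.9]
```

View pics/c13.png

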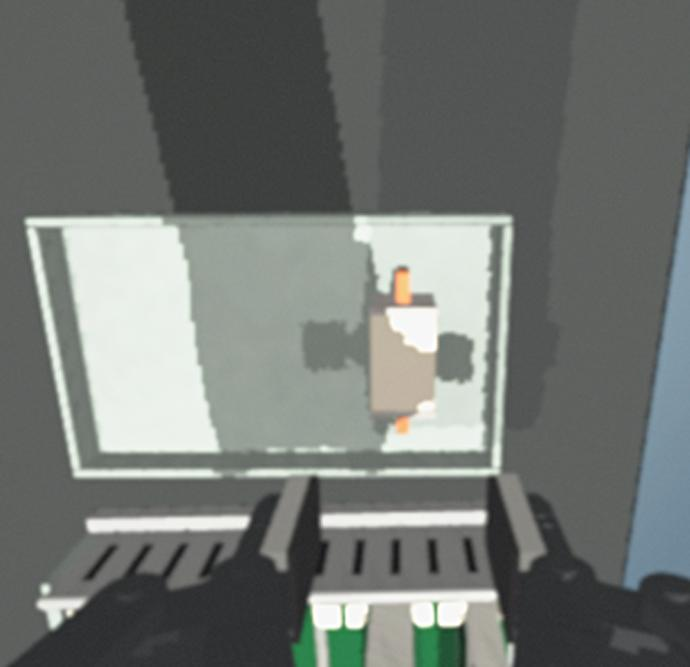

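View pics/c12.png

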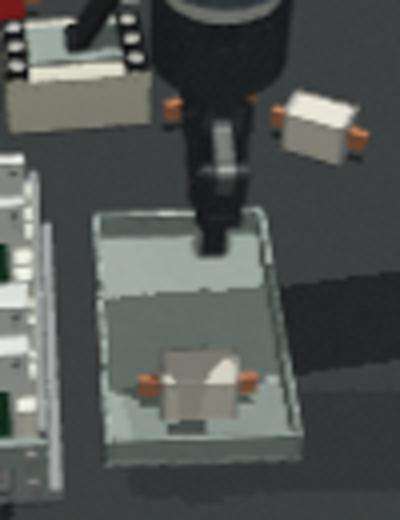

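```bash
python3 -m handwheel '[[[0,0,-10,0.12],[0,0,-10,0.12],[0,0,0,0.12],[0,0,0,0.12],[-2,-37,0,0],[-2,-37,0,0],[-2,-37,0,0],[-2,-37,0,0],[-2,-37,0,0],[-3,-37,0,0],[-3,-38,0,0],[-3,-38,0,0],[0,0,0,0],[0,0,30,0],[0,0,20,0],[0,0,0,0],[0,0,0,0]]]' -0.1
python3 - <<'E'
from h import *
go((.3682,-.2062,-.015),69.3)
g=grab("wrist","w29"); crop("w29",100,60,400,320,2.5,"c13")
f=g; im=f["pixels"].astype(int)
m=(im.min(2)>150); m[240:]=0
tops(f,m,.040,150)
E
```

```text
clock: 68.45
position: [0.3678, -0.2059, 0.1147]
tool_rot: [0.18, 0.984, -0.0, -0.001]
contact_force: [0.2, 0.1, 0.2]
opening: 0.551
t68.45 p [ 367.8 -205.9  114.7] q [ 0.18   0.984 -0.    -0.001] F [0.2 0.1 0.2] op 0.551
tool-y yaw 69.28 tilt 0.13 j7 1.89
turn rad -0.000 (other way 3.141)
shift now [-7.000e-01 -1.000e-01  1.297e+02]  after turn [-7.000e-01 -1.000e-01  1.297e+02]
px [ 11.5 222. ] world [ 310.9 -444.5] size [22.1 39.5] long yaw 142.7
px [254.  194.5] world [ 367.4 -206.4] size [26.6 43.8] long yaw 159.8
px [458.8 203.6] world [448.6 -30.4] size [101.  131.6] long yaw 97.0
```

View pics/c13.png

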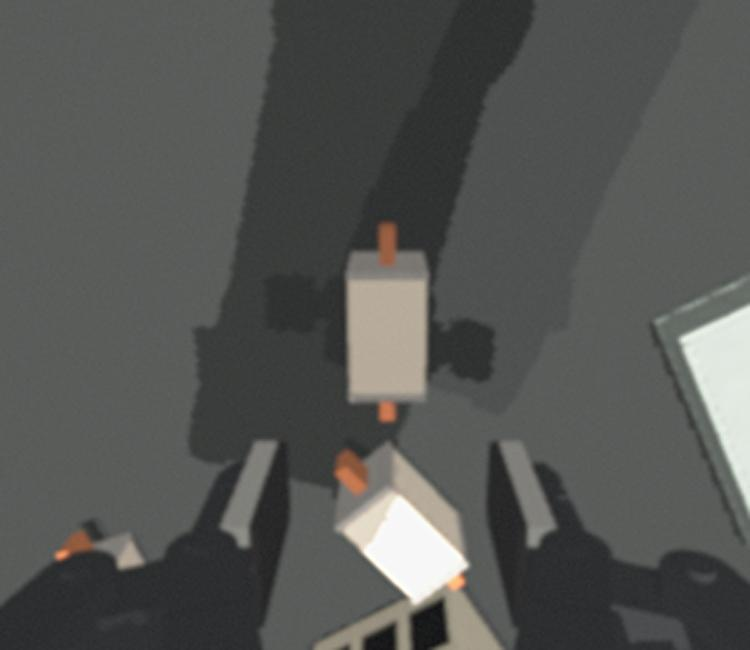

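```bash
python3 -m handwheel '[[[0,0,40,0],[0,0,40,0],[0,0,25,0],[0,0,15,0],[0,0,6,0],[0,0,3,0],[0,0,0,0],[0,0,0,0]]]'; python3 -m handwheel '[[[0,0,0,0],[0,0,0,0],[0,0,0,0],[0,0,0,0],[0,0,0,0]]]' 1 40; python3 -m handwheel '[[[0,0,-10,0],[0,0,-20,0],[0,0,-30,0],[0,0,-40,0],[0,0,-20,0],[0,0,0,0]]]'
python3 - <<'E'
from h import *
go((.4627,.0172,.10),96.9)
g=grab("wrist","w30"); crop("w30",100,60,400,320,2.5,"c13")
E
```

```text
clock: 69.3
position: [0.3692, -0.2065, -0.013]
tool_rot: [0.18, 0.984, -0.0, 0.001]
contact_force: [0.1, 0.2, 0.6]
opening: 0.552
clock: 69.8
position: [0.3691, -0.2065, -0.0131]
tool_rot: [0.18, 0.984, -0.0, 0.001]
contact_force: [-1.3, 0.9, 7.3]
opening: 0.343
clock: 70.4
position: [0.3702, -0.2068, 0.1088]
tool_rot: [0.18, 0.984, -0.0, 0.003]
contact_force: [1.0, -0.3, -1.2]
opening: 0.344
t70.40 p [ 370.2 -206.8  108.8] q [ 0.18   0.984 -0.     0.003] F [ 1.  -0.3 -1.2] op 0.344
tool-y yaw 69.28 tilt 0.31 j7 1.93
turn rad -0.482 (other way 2.659)
shift now [ -7.2 242.2   9. ]  after turn [-118.7  211.3    9. ]
```

View pics/c13.png

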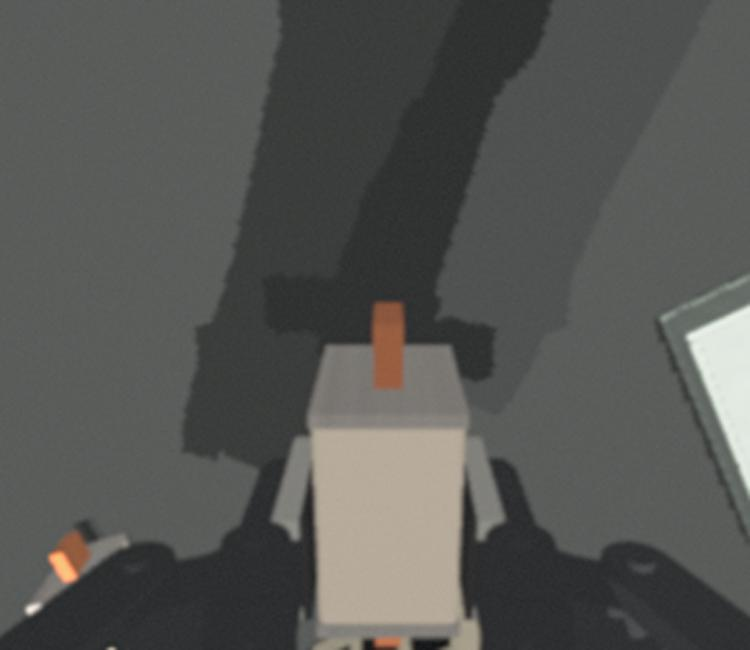

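```bash
python3 -m handwheel '[[[-1,40,0,0],[-1,40,0,0],[-1,40,0,0],[-1,41,0,0],[-1,41,0,0],[-2,41,0,0],[0,0,0,-0.12],[0,0,0,-0.12],[0,0,0,-0.12],[0,0,0,-0.122],[0,0,0,0],[0,0,0,0]]]'
python3 - <<'E'
from h import *
go((.4627,.0172,-.009),96.9)
E
```

```text
clock: 71.65
position: [0.4601, 0.0183, 0.1053]
tool_rot: [-0.058, 0.998, -0.0, -0.001]
contact_force: [-0.2, -0.0, -0.8]
opening: 0.342
t71.65 p [460.1  18.3 105.3] q [-0.058  0.998 -0.    -0.001] F [-0.2 -0.  -0.8] op 0.342
tool-y yaw 96.69 tilt 0.11 j7 1.78
turn rad -0.004 (other way 3.138)
shift now [ -2.7  -1.4 114.3]  after turn [ -2.6  -1.4 114.3]
```

```bash
python3 -m handwheel '[[[-1,-1.4,30,0],[0,0,30,0],[0,0,25,0],[0,0,12,0],[0,0,6,0],[0,0,4,0],[0,0,2,0],[0,0,0,0]]]'; python3 -m handwheel '[[[0,0,1.5,0],[0,0,1,0],[0,0,1,0],[0,0,0,0]]]'
```

```text
clock: 72.45
position: [0.4627, 0.0173, -0.0024]
tool_rot: [-0.06, 0.998, 0.0, 0.001]
contact_force: [0.5, -0.3, -1.6]
opening: 0.343
clock: 72.85
position: [0.4621, 0.0172, -0.0064]
tool_rot: [-0.06, 0.998, 0.0, 0.0]
contact_force: [-0.0, -0.1, -1.7]
opening: 0.347
```

```bash
python3 -m handwheel '[[[0,0,1,0],[0,0,1,0],[0,0,0.7,0],[0,0,0,0]]]'; python3 -m handwheel '[[[0,0,0,0],[0,0,0,0],[0,0,0,0],[0,0,0,0]]]' 0;  python3 -m handwheel '[[[0,0,-15,0],[0,0,-30,0],[0,0,-40,0],[0,0,-40,0],[0,0,-40,0],[0,0,0,0],[0,0,0,0]]]'
python3 - <<'E'
from h import *
go((.4573,-.2334,.16),111)
g=grab("side","s31"); crop("s31",210,110,350,250,5,"c12")
E
```

```text
clock: 73.25
position: [0.4621, 0.0172, -0.0091]
tool_rot: [-0.06, 0.998, 0.0, -0.0]
contact_force: [-0.3, 0.9, 0.7]
opening: 0.344
clock: 73.65
position: [0.4622, 0.0172, -0.0091]
tool_rot: [-0.06, 0.998, -0.0, 0.0]
contact_force: [0.3, 0.0, 0.2]
opening: 0.499
clock: 74.35
position: [0.4626, 0.0176, 0.1566]
tool_rot: [-0.06, 0.998, 0.0, 0.001]
contact_force: [-0.2, 0.3, -0.5]
opening: 0.497
t74.35 p [462.6  17.6 156.6] q [-0.06   0.998  0.     0.001] F [-0.2  0.3 -0.5] op 0.497
tool-y yaw 96.91 tilt 0.12 j7 1.74
turn rad -0.246 (other way 2.896)
shift now [  35.4 -248.5   -3.7]  after turn [  94.9 -232.4   -3.7]
```

View pics/c12.png

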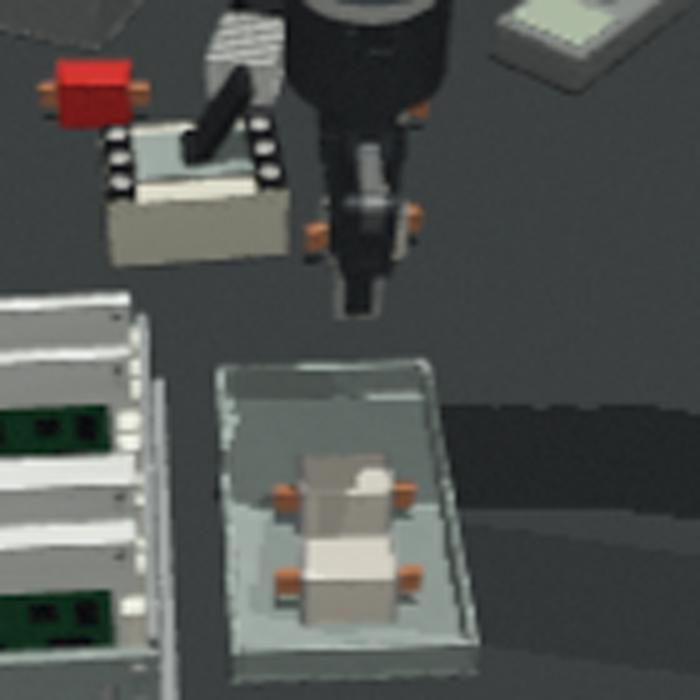

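```bash
python3 -m handwheel '[[[0,0,0,0.145],[0,0,0,0.145],[0,0,0,0.145],[0,0,0,0.145],[0,0,0,0.145],[0,0,0,0.145],[0,0,0,0.145],[0,0,0,0.145],[0,0,0,0.145],[0,0,0,0.145],[0,0,0,0.145],[0,0,0,0.145],[0,0,0,0.145],[0,0,0,0.145],[0,0,0,0.145],[0,0,0,0.145],[0,0,0,0.145],[0,0,0,0.145],[0,0,0,0.145],[0,0,0,0.141]]]' -0.1
python3 - <<'E'
from h import *
go((.4573,-.2334,.16),111)
E
```

```text
clock: 76.4
position: [0.461, 0.0168, 0.1546]
tool_rot: [0.984, 0.179, -0.001, 0.001]
contact_force: [0.5, -0.4, 0.6]
opening: 0.548
t76.40 p [461.   16.8 154.6] q [ 0.984  0.179 -0.001  0.001] F [ 0.5 -0.4  0.6] op 0.548
tool-y yaw -69.40 tilt 0.18 j7 -0.70
turn rad -0.007 (other way 3.135)
shift now [-91.5 233.   -4.9]  after turn [-93.1 232.3  -4.9]
```

```bash
python3 -m handwheel '[[[0,0,-10,0.142],[0,0,0,0.142],[0,0,0,0.142],[0,0,0,0]]]' -0.1
python3 - <<'E'
from h import *
go((.455,-.382,.16),86.2)
E
```

```text
clock: 76.8
position: [0.4611, 0.0169, 0.1647]
tool_rot: [1.0, -0.031, -0.001, 0.001]
contact_force: [-0.2, 0.1, -0.6]
opening: 0.545
t76.80 p [461.1  16.9 164.7] q [ 1.    -0.031 -0.001  0.001] F [-0.2  0.1 -0.6] op 0.545
tool-y yaw -93.53 tilt 0.18 j7 -1.10
turn rad 0.005 (other way -3.137)
shift now [ 18.4 398.5   5.5]  after turn [ 20.3 398.4   5.5]
```

```bash
python3 -m handwheel '[[[2,40,0,0.005],[2,40,0,0],[2,40,0,0],[2,40,0,0],[2,40,0,0],[2,40,0,0],[2,40,0,0],[2,40,0,0],[2,40,0,0],[2,38,0,0],[0,0,0,0],[0,0,30,0],[0,0,20,0],[0,0,0,0],[0,0,0,0]]]' -0.1
python3 - <<'E'
from h import *
go((.455,-.382,-.014),86.2)
g=grab("wrist","w32"); crop("w32",100,60,400,320,2.5,"c13")
f=g; im=f["pixels"].astype(int)
m=(im.min(2)>150); m[240:]=0
tops(f,m,.040,150)
E
```

```text
clock: 78.3
position: [0.456, -0.3808, 0.1156]
tool_rot: [0.999, -0.032, -0.001, -0.0]
contact_force: [-0.4, -0.4, 0.0]
opening: 0.551
t78.30 p [ 456.  -380.8  115.6] q [ 0.999 -0.032 -0.001 -0.   ] F [-0.4 -0.4  0. ] op 0.551
tool-y yaw -93.63 tilt 0.08 j7 -0.40
turn rad 0.003 (other way -3.139)
shift now [ -0.7   1.3 129.6]  after turn [ -0.7   1.3 129.6]
px [255.8 195.2] world [ 454.3 -381.6] size [26.6 43.9] long yaw 178.7
px [102.1 199.6] world [ 459.3 -233. ] size [32.8 48.6] long yaw 21.6
px [ 76.5 137.5] world [ 519.5 -223.9] size [13.3 13.8] long yaw 164.0
px [106.5 129.5] world [ 524.9 -252.6] size [13.  13.8] long yaw 86.4
px [ 74.9 121.2] world [ 533.7 -226.1] size [ 6.3 33.1] long yaw 101.7
px [137.5 121. ] world [ 530.4 -281.6] size [13.2 14.1] long yaw 169.0
px [329.3  86. ] world [ 547.6 -449.7] size [28.6 50.3] long yaw 171.7
px [292.1  83.6] world [ 551.5 -418.3] size [32.  51.3] long yaw 172.0
px [82.5 65.9] world [ 575.7 -246.9] size [89.  90.1] long yaw 100.7
px [14.  6.] world [ 622.3 -203.5] size [ 8.  13.8] long yaw 86.4
```

View pics/c13.png

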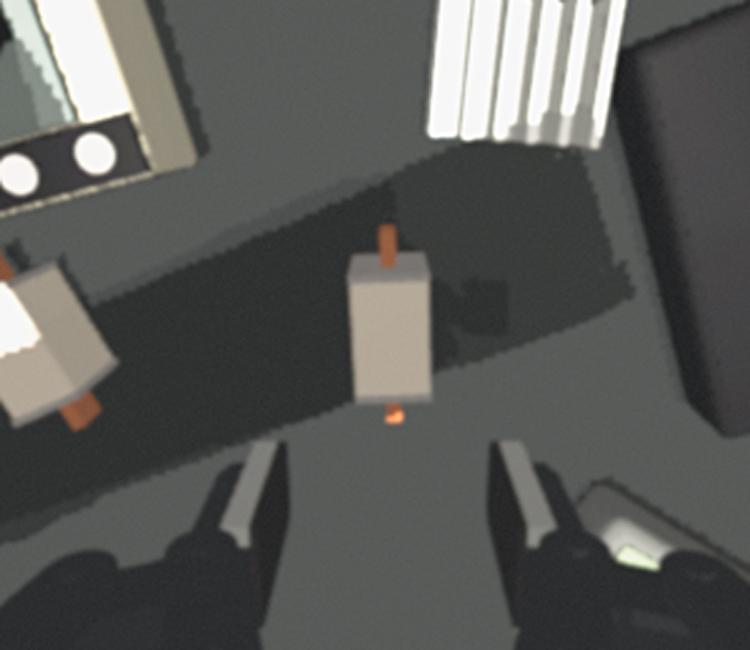

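```bash
python3 -m handwheel '[[[-1,1,40,-0.035],[0,0,40,0],[0,0,25,0],[0,0,15,0],[0,0,6,0],[0,0,3,0],[0,0,0,0],[0,0,0,0]]]'; python3 -m handwheel '[[[0,0,0,0],[0,0,0,0],[0,0,0,0],[0,0,0,0],[0,0,0,0]]]' 1 40; python3 -m handwheel '[[[0,0,-10,0],[0,0,-20,0],[0,0,-30,0],[0,0,-40,0],[0,0,-20,0],[0,0,0,0]]]'
python3 - <<'E'
from h import *
go((.470,-.0445,.10),96.9)
g=grab("wrist","w33"); crop("w33",100,60,400,320,2.5,"c13")
E
```

```text
clock: 79.15
position: [0.456, -0.3828, -0.0119]
tool_rot: [1.0, -0.015, 0.001, 0.001]
contact_force: [0.4, 0.2, -0.6]
opening: 0.55
clock: 79.65
position: [0.4559, -0.3827, -0.0122]
tool_rot: [1.0, -0.015, 0.001, 0.0]
contact_force: [0.5, 1.5, 6.7]
opening: 0.342
clock: 80.25
position: [0.4566, -0.3841, 0.1112]
tool_rot: [1.0, -0.015, 0.002, 0.002]
contact_force: [-0.4, 0.2, -1.0]
opening: 0.34
t80.25 p [ 456.6 -384.1  111.2] q [ 1.    -0.015  0.002  0.002] F [-0.4  0.2 -1. ] op 0.340
tool-y yaw -91.76 tilt 0.35 j7 -0.36
turn rad -0.151 (other way 2.990)
shift now [   2.9 -339.8   10. ]  after turn [  54.  -335.5   10. ]
```

View pics/c13.png

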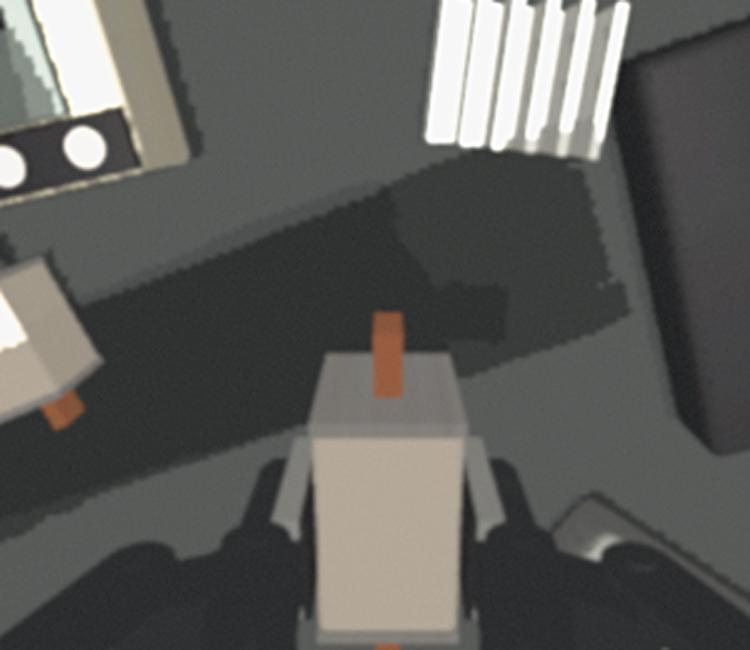

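```bash
python3 -m handwheel '[[[0,0,-20,0],[0,-38,0,0],[0,-38,0,0],[0,-38,0,0],[0,-38,0,0],[0,-38,0,0],[0,-38,0,0],[0,-38,0,0],[1,-37,0,0],[2,-37,0,0],[0,0,0,-0.151],[0,0,0,0],[0,0,0,0]]]'
python3 - <<'E'
from h import *
go((.470,-.0445,-.008),96.9)
g=grab("wrist","w34"); crop("w34",80,30,380,320,2.3,"c13")
E
```

```text
clock: 81.6
position: [0.4679, -0.0429, 0.1267]
tool_rot: [0.998, 0.058, -0.0, -0.0]
contact_force: [0.3, -0.2, -1.5]
opening: 0.346
t81.60 p [467.9 -42.9 126.7] q [ 0.998  0.058 -0.    -0.   ] F [ 0.3 -0.2 -1.5] op 0.346
tool-y yaw -83.39 tilt 0.04 j7 -0.80
turn rad -0.005 (other way 3.137)
shift now [  2.    1.8 134.7]  after turn [  2.    1.8 134.7]
```

View pics/c13.png

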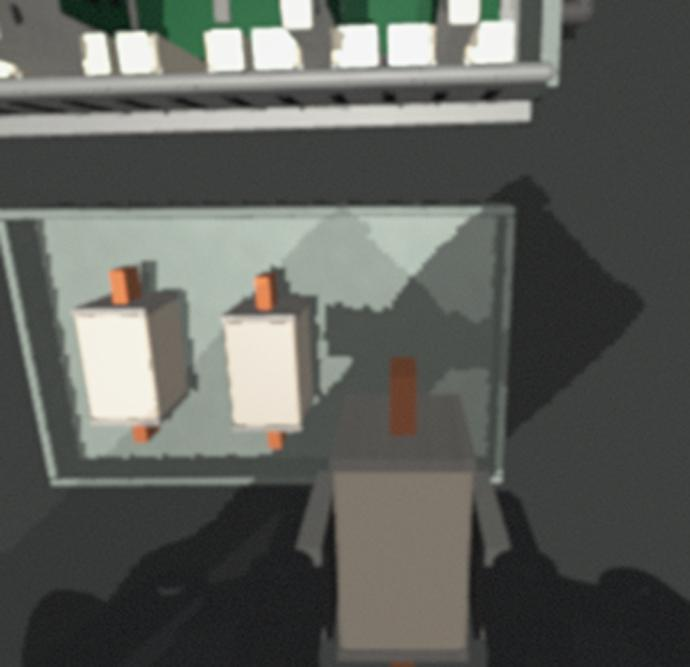

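```bash
python3 -m handwheel '[[[2,1,40,0],[0,0,40,0],[0,0,25,0],[0,0,12,0],[0,0,6,0],[0,0,4,0],[0,0,2,0],[0,0,0,0]]]'; python3 -m handwheel '[[[0,0,1.5,0],[0,0,1,0],[0,0,1,0],[0,0,0,0]]]'
```

```text
clock: 82.45
position: [0.4713, -0.0432, -0.0015]
tool_rot: [0.998, 0.06, 0.001, 0.0]
contact_force: [0.0, -0.2, -1.4]
opening: 0.343
clock: 82.85
position: [0.4707, -0.0431, -0.0056]
tool_rot: [0.998, 0.06, 0.0, -0.0]
contact_force: [-1.0, 0.1, -1.4]
opening: 0.345
```

```bash
python3 -m handwheel '[[[0,0,1,0],[0,0,1,0],[0,0,0.6,0],[0,0,0,0]]]'; python3 -m handwheel '[[[0,0,0,0],[0,0,0,0],[0,0,0,0],[0,0,0,0]]]' 0;  python3 -m handwheel '[[[0,0,-15,0],[0,0,-30,0],[0,0,-40,0],[0,0,-40,0],[0,0,-40,0],[0,0,-40,0],[0,0,0,0],[0,0,0,0]]]' 1
python3 - <<'E'
from h import *
go((.50,-.27,.21),11.1)
g=grab("side","s35"); crop("s35",160,90,350,250,4,"c12")
g=grab("top","t35")
E
```

```text
clock: 83.25
position: [0.4706, -0.0432, -0.0082]
tool_rot: [0.998, 0.06, -0.0, -0.0]
contact_force: [-1.4, -0.0, -0.3]
opening: 0.339
clock: 83.65
position: [0.4707, -0.0432, -0.0082]
tool_rot: [0.998, 0.06, 0.0, 0.0]
contact_force: [-0.4, -0.3, 0.0]
opening: 0.502
clock: 84.45
position: [0.4707, -0.0426, 0.1969]
tool_rot: [0.998, 0.06, 0.0, -0.001]
contact_force: [-0.5, -0.1, -2.5]
opening: 0.334
t84.45 p [470.7 -42.6 196.9] q [ 0.998  0.06   0.    -0.001] F [-0.5 -0.1 -2.5] op 0.334
tool-y yaw -83.09 tilt 0.08 j7 -0.90
turn rad 1.498 (other way -1.644)
shift now [  1.8 229.3 -13.3]  after turn [228.8  15.  -13.3]
```

View pics/c12.png

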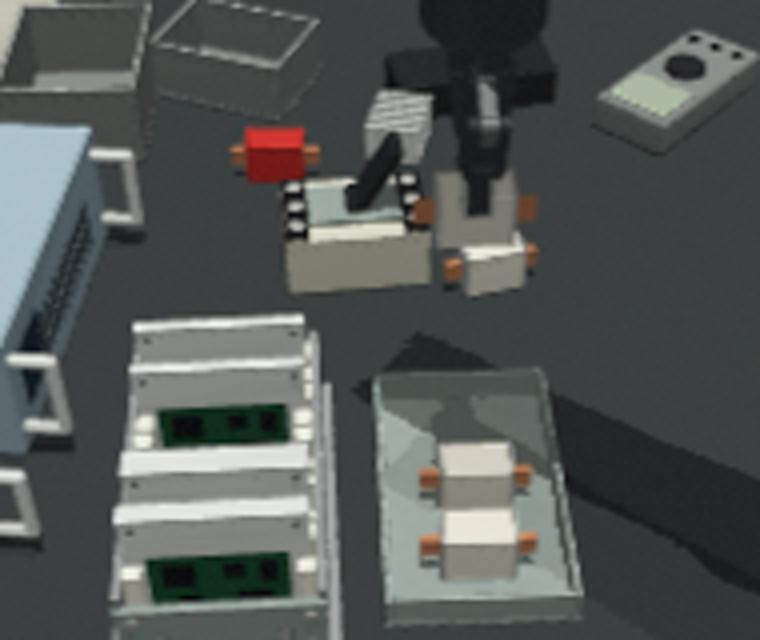

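View pics/t35.png

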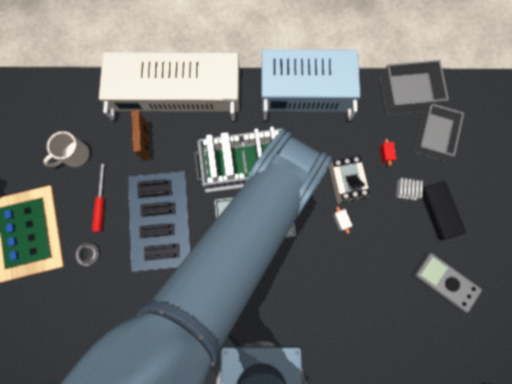

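```bash
python3 -m handwheel '[[[0,0,40,0],[0,0,40,0],[0,0,40,0],[0,0,40,0],[0,0,20,0],[0,0,10,0],[0,0,6,0],[0,0,4,0],[0,0,0,0],[0,0,0,0]]]'; python3 -m handwheel '[[[0,0,1.5,0],[0,0,1,0],[0,0,1,0],[0,0,0,0]]]'
```

```text
clock: 85.55
position: [0.4705, -0.043, -0.0009]
tool_rot: [0.998, 0.059, 0.0, -0.002]
contact_force: [-10.9, 4.6, 43.7]
opening: 0.337
clock: 85.95
position: [0.4709, -0.0428, -0.0015]
tool_rot: [0.998, 0.058, 0.001, -0.004]
contact_force: [-23.1, 9.2, 96.7]
opening: 0.337
```

```bash
python3 -m handwheel '[[[0,0,-4,0],[0,0,-3,0],[0,0,0,0]]]'
```

```text
clock: 86.25
position: [0.4707, -0.0432, 0.0004]
tool_rot: [0.998, 0.06, 0.0, 0.0]
contact_force: [-0.7, 0.3, -1.5]
opening: 0.337
```

```bash
python3 -m handwheel '[[[0,0,1,0],[0,0,0,0],[0,0,0,0],[0,0,0,0],[0,0,0,0]]]' 0;  python3 -m handwheel '[[[0,0,-10,0],[0,0,-30,0],[0,0,-40,0],[0,0,-40,0],[0,0,-40,0],[0,0,-40,0],[0,0,0,0],[0,0,0,0]]]'
python3 - <<'E'
from h import *
go((.50,-.27,.21),11.1)
g=grab("side","s36"); crop("s36",160,90,350,250,4,"c12")
g=grab("wrist","w36"); crop("w36",80,30,380,320,2.3,"c13")
E
```

```text
clock: 86.75
position: [0.4706, -0.0432, -0.0008]
tool_rot: [0.998, 0.06, -0.0, 0.0]
contact_force: [0.2, 0.7, 0.1]
opening: 0.499
clock: 87.55
position: [0.4709, -0.0428, 0.2001]
tool_rot: [0.998, 0.06, 0.001, -0.001]
contact_force: [0.6, 0.8, -0.2]
opening: 0.496
t87.55 p [470.9 -42.8 200.1] q [ 0.998  0.06   0.001 -0.001] F [ 0.6  0.8 -0.2] op 0.496
tool-y yaw -83.12 tilt 0.11 j7 -0.91
turn rad 1.497 (other way -1.644)
shift now [  1.7 229.  -10.1]  after turn [228.5  15.1 -10.1]
```

View pics/c12.png

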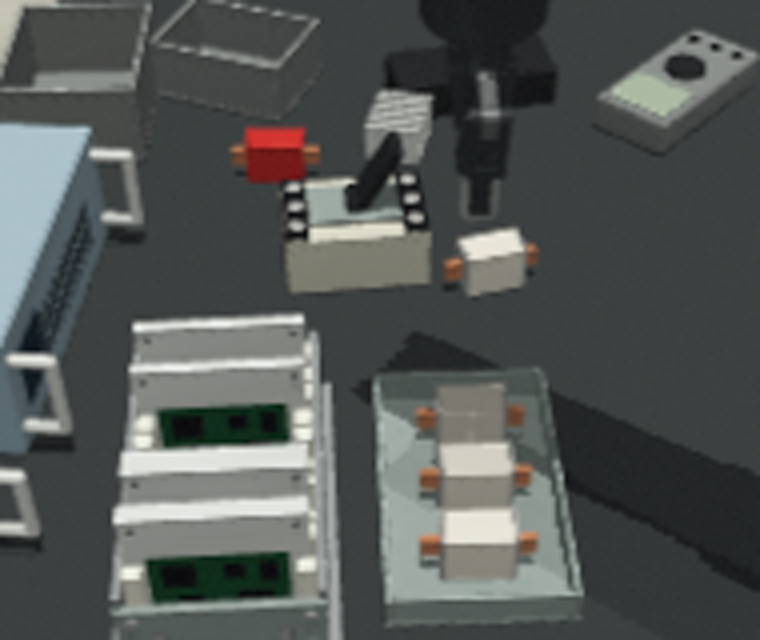

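View pics/c13.png

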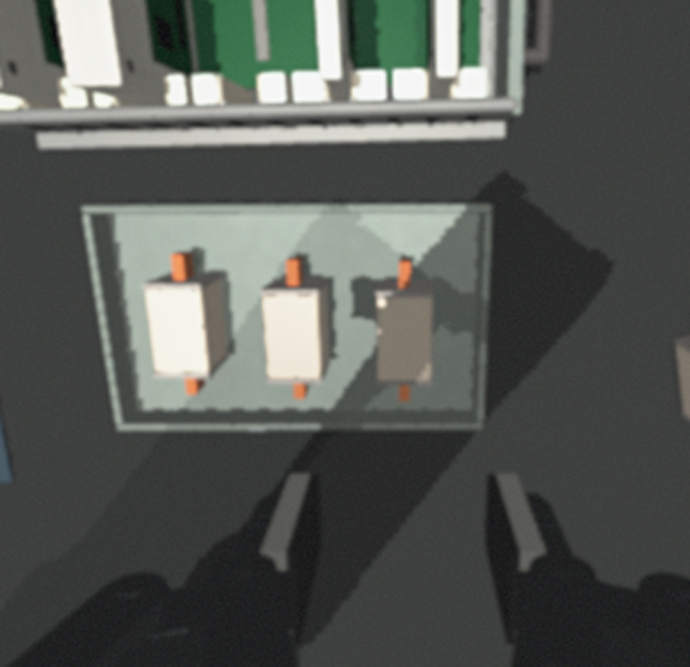

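```bash
python3 -m handwheel '[[[0,0,0,-0.149],[0,0,0,-0.149],[0,0,0,-0.149],[0,0,0,-0.149],[0,0,0,-0.149],[0,0,0,-0.149],[0,0,0,-0.149],[0,0,0,-0.149],[0,0,0,-0.149],[0,0,0,-0.149],[0,0,0,-0.149],[0,0,0,0]]]' 1
python3 - <<'E'
from h import *
go((.499,-.274,.20),11.1)
E
```

```text
clock: 88.85
position: [0.4696, -0.0433, 0.1983]
tool_rot: [0.637, 0.771, -0.001, -0.001]
contact_force: [-0.6, 0.3, 0.1]
opening: -0.0
t88.85 p [469.6 -43.3 198.3] q [ 0.637  0.771 -0.001 -0.001] F [-0.6  0.3  0.1] op -0.000
tool-y yaw 10.81 tilt 0.13 j7 0.45
turn rad -0.005 (other way 3.137)
shift now [-232.1  -14.4   -1.8]  after turn [-232.   -15.6   -1.8]
```

```bash
python3 -m handwheel '[[[-39,-2,0,-0.005],[-39,-2,0,0],[-39,-3,0,0],[-39,-3,0,0],[-38,-3,0,0],[-38,-2,0,0],[0,0,0,0],[0,0,40,0],[0,0,40,0],[0,0,30,0],[0,0,20,0],[0,0,0,0],[0,0,0,0]]]'
python3 - <<'E'
from h import *
go((.575,-.259,.065),11.1)
f=grab("side","s37"); crop("s37",190,80,330,190,5,"c6")
E
```

```text
clock: 90.15
position: [0.4999, -0.2736, 0.0692]
tool_rot: [0.636, 0.771, -0.0, -0.0]
contact_force: [0.8, -1.0, -0.4]
opening: 0.002
t90.15 p [ 499.9 -273.6   69.2] q [ 0.636  0.771 -0.    -0.   ] F [ 0.8 -1.  -0.4] op 0.002
tool-y yaw 10.94 tilt 0.07 j7 1.08
turn rad -0.003 (other way 3.139)
shift now [ 0.  76.5  4.1]  after turn [-0.2 76.5  4.1]
```

View pics/c6.png

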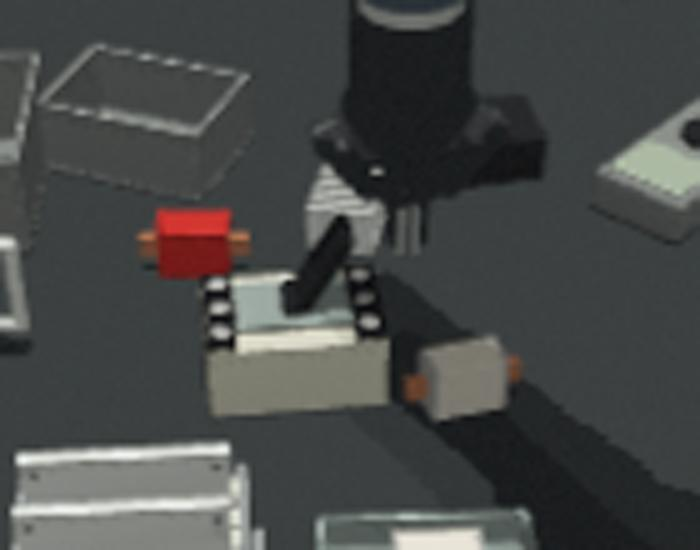

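```bash
python3 -m handwheel '[[[0,8,4,0],[0,10,0,0],[0,10,0,0],[0,8,0,0],[0,6,0,0],[0,6,0,0],[0,6,0,0],[0,6,0,0],[0,5,0,0],[0,0,0,0]]]'; python3 -m handwheel '[[[0,5,0,0],[0,5,0,0],[0,4,0,0],[0,3,0,0],[0,0,0,0]]]'
python3 - <<'E'
from h import *
go((.575,-.259,.065),11.1)
f=grab("side","s38"); crop("s38",190,80,330,190,5,"c6")
E
```

```text
clock: 91.2
position: [0.5651, -0.2611, 0.0653]
tool_rot: [0.635, 0.772, 0.0, 0.0]
contact_force: [-0.4, -0.5, 0.7]
opening: -0.001
clock: 91.7
position: [0.5813, -0.2576, 0.0652]
tool_rot: [0.635, 0.772, 0.0, 0.0]
contact_force: [-2.2, 0.0, 0.0]
opening: 0.0
t91.70 p [ 581.3 -257.6   65.2] q [0.635 0.772 0.    0.   ] F [-2.2  0.   0. ] op 0.000
tool-y yaw 11.10 tilt 0.03 j7 0.98
turn rad -0.000 (other way 3.142)
shift now [-0.2 -6.5  0.2]  after turn [-0.2 -6.5  0.2]
```

View pics/c6.png

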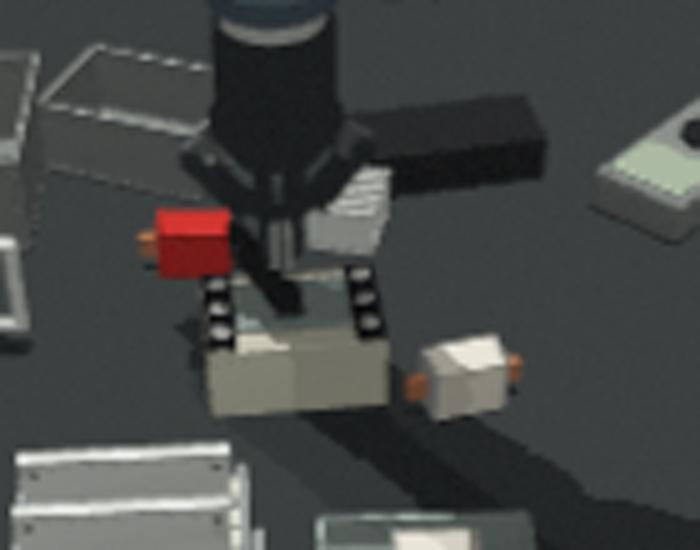

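```bash
python3 -m handwheel '[[[0,2,0,0],[0,2,0,0],[0,0,0,0]]]'; python3 -m handwheel '[[[0,2,0,0],[0,0,0,0]]]'
```

```text
clock: 92.05
position: [0.5826, -0.2575, 0.0652]
tool_rot: [0.636, 0.772, -0.001, -0.002]
contact_force: [-8.9, -0.4, 4.0]
opening: 0.003
clock: 92.25
position: [0.5827, -0.2575, 0.0651]
tool_rot: [0.636, 0.771, -0.002, -0.003]
contact_force: [-13.5, 0.6, 6.8]
opening: -0.0
```

At the stop (13 N, no more movement). Back off, rise, check.

```bash
python3 -m handwheel '[[[0,-8,0,0],[0,-6,-10,0],[0,0,-40,0],[0,0,-50,0],[0,0,-50,0],[0,0,0,0],[0,-40,0,0],[0,-40,0,0],[0,0,0,0]]]'
python3 - <<'E'
from h import *
ob()
f=grab("side","s39"); crop("s39",160,80,350,270,4,"c6")
f=grab("top","t39")
E
```

```text
clock: 93.15
position: [0.4895, -0.277, 0.216]
tool_rot: [0.638, 0.77, 0.0, -0.0]
contact_force: [0.7, 0.5, 0.4]
opening: -0.006
t93.15 p [ 489.5 -277.   216. ] q [ 0.638  0.77   0.    -0.   ] F [0.7 0.5 0.4] op -0.006
```

View pics/c6.png

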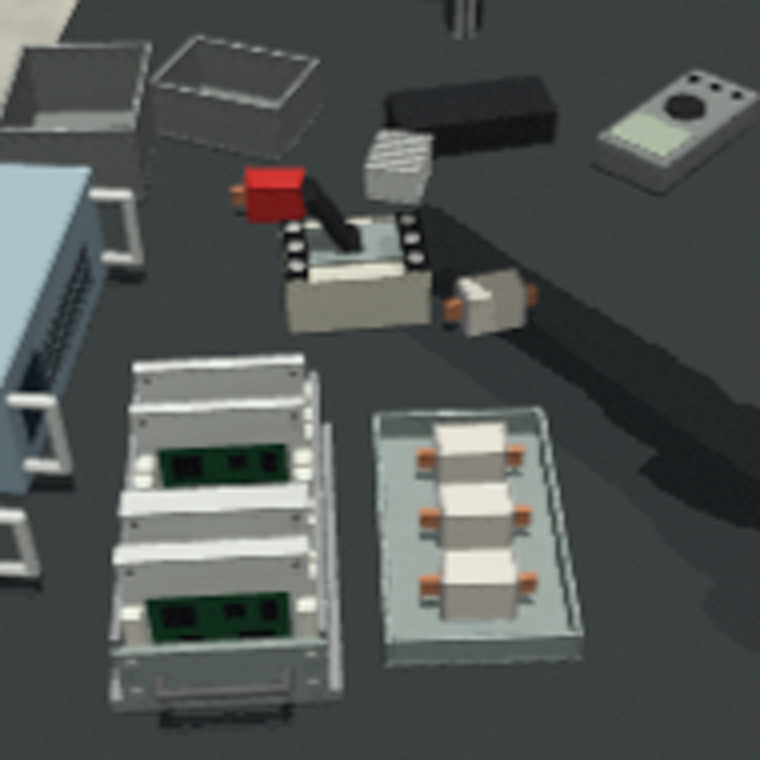

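View pics/t39.png

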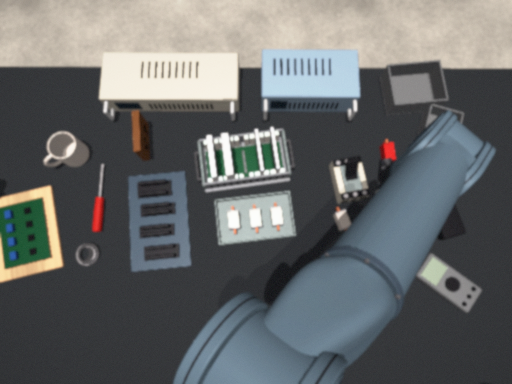

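Run:
```python
from cell import env
print(env.finish_job())
```

```text
the job is handed in; nothing more can be done
None
```

The job is done and handed in at about 93 s of the 210 s allowed.

**Order of work**
- I switched the breaker OFF before moving any module. My first push slid over the handle because the fingertips sit about 30 mm behind the reported TCP, leaving it part-way. A lower second push took it to its stop.
- The 20 mm module, both 8 mm modules and the 14 mm module each went into a slot of their own size. I lowered each slowly until its floor stopped it.
- Three of the white fuses are in the spares tray and the fourth is out on the bench. One fuse was knocked aside during the run, so I measured it again before picking it up.
- The breaker went back ON last, pushed to its stop.

**Last checks**
- **Modules:** each one stopped about 3 mm above its stand height, which is what the slot floor should give. The last side and top pictures show all four seated.
- **Tray and breaker:** the pictures show three fuses side by side in the tray and the handle leaning to ON.
- **Bystanders:** the heat sink, the screwdriver, the red fuse and the brown module all look unmoved in the pictures. The arm hid part of the heat sink in the last top view, but the side view showed it.

**What went wrong**
- I shut the gripper too early after placing the third fuse, so the gripper lifted it again.
- Setting it back down, the wrist force read about 97 N before I backed off. That is under the 120 N limit, though I only see readings at the end of each call. The fuse then sat properly.

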